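# Clamp half-made flutes in the V-notched cradle, finger holes up

### The arm

A 6-joint arm with a two-finger parallel gripper is mounted at the origin on the work surface. World frame = base frame: x ahead of the robot, y to its left, z up, the work surface at z = 0. Lengths are in mm, angles in rad, forces in N, time in s.
With the tool pointing down it reaches from about 300 to 775 mm from the base axis. Payload 14.6 kg.
Tool frame: the origin (TCP) lies midway between the tips of the shut fingers; the grasp point (between the pads) lies 19 mm behind it (pinch_z is the distance from the TCP to the grasp point, in mm); z points along the fingers, y is the direction in which the jaws open and shut (so a half turn about z gives the same grasp; the last joint's range is limited). The gripper opens to 94 mm and grips with 3 to 60 N. Pads are 16 mm wide; open, the fingers measure 119 mm over their backs; the gripper's body (75 mm by 177 mm) begins 78 mm behind the grasp point.
Start: joints at [-0.067, 0.3, 1.521, -0, 1.321, -0.067], TCP at [549.99, -0.002, 205.446] pointing down, gripper open.
Joint ranges: [-3.03, 3.03], [-0.79, 2.21], [0.23, 2.52], [-1.04, 4.18], [0, 3.07], [-2.55, 2.55]. Speed limits (rad/s): [2.22, 2.22, 2.57, 3.14, 3.14, 3.14].

### API

Orientations are given as [roll, pitch, yaw] about the fixed x, y, z axes, in that order (R = Rz(yaw) Ry(pitch) Rx(roll)).
In Python, from cell import read_state, camera, sign_off, pinch_z gives the robot as it stands. The module is installed in compiled form; this text tells all that it offers.
- The arm moves only by the tool servo_tool, never from a script. Its argument "series" is a list of rows, each a list of 6 numbers: the shift along the tool's x, y, z in cm, then the turn, a rotation vector about the tool's x, y, z in rad. In form: [[tx, ty, tz, rx, ry, rz], ...]. A call has exactly 10 rows; each row is the pose to reach, as a shift and turn from the pose commanded when the call began, along the tool's axes at that moment; what a row does not reach only later rows make up. A row lasts 1/12 s, in which the tool goes at most 41.7 mm and 7.16 degrees, less where a joint would pass 70% of its speed; a pose out of reach is approached as far as the arm can. A call with a gripper value outside its range is refused whole. "gripper" is the finger opening in cm, from 0 to 9.4, set as the call begins (left out, the last holds). The fingers move at their own pace and stop on an object; "grip_force" is the grip in N (left out, the last holds). Time passes only in rows, so rows that repeat a pose let the fingers close, or fill a call up. It gives the time, the measured TCP pose, the force and the opening at its end, in the units of the state.
- read_state(): the state, without advancing time (a new reading comes with each control period).
- camera(name): name is "scene" or "side" or "wrist"; returns a dict with "pixels" (480x640x3 uint8, red, green, blue), "fx", "fy", "cx", "cy" (pixels), "pose" (4x4, takes a point from camera to world coordinates); the wrist camera has in their place "mount" (4x4, takes a point from camera to tool coordinates, whose origin is the TCP and whose axes are the flange's). Camera axes: x right, y down, z forward; pixel columns grow to the right and rows downward; lengths in mm; the calibration is good to about 2 mm. A picture is of the moment at which its call begins: read the wrist's pose just before it. There is no depth.
- sign_off(): hands the job in, once; it reports no verdict.
The state is a dict: "clock": time; "joints": joint angles; "qd": joint speeds; "effort": joint torques, N m; "eef_pos": TCP position; "eef_rot": TCP orientation; "wrist_force": force on the tool from outside, world axes, zero at the start; "moment": the same for the moment, N m; "finger_gap": finger opening in mm.
Only numpy, scipy, OpenCV 4.12 (cv2) and the standard library are available. Lean on these libraries where they do the work, as an engineer would, in place of code of your own. Each camera call takes 0.05 s, during which the arm holds its last target.

### The job

Lay every bamboo flute that is on the plywood board fully down in the V-notched cradle, one to a notch, and roll each until its row of four finger holes faces straight up (the lone thumb hole is underneath). Only then swing the hold-down bar fully across them and turn its brass thumbscrew clockwise until its resistance rises sharply and it is fully seated; leave the glue bottle, tin and screwdriver alone.

Things in the scene. Friction and masses are not known exactly. Their poses are not given: they have to be found in the camera images.
- flute_a: half-made bamboo flute on the board, may be absent: round tube 32 mm across, 144 mm long, a six-sided plug (34 mm across flats, 13 mm long, set at any turn) on each end; 170 mm, 120 g. Origin on its axis at mid-length (grip there); x along the tube, z out through its four finger holes (dark, 10 mm, at x = -60, -22, 22, 60 mm); one thumb hole opposite, at x = -22 mm
- flute_b: second half-made bamboo flute on the board, may be absent: round tube 32 mm across, 144 mm long, a six-sided plug (34 mm across flats, 13 mm long, set at any turn) on each end; 170 mm, 120 g. Origin on its axis at mid-length (grip there); x along the tube, z out through its four finger holes (dark, 10 mm, at x = -60, -22, 22, 60 mm); one thumb hole opposite, at x = -22 mm
- flute_c: third half-made bamboo flute on the board, may be absent: round tube 32 mm across, 144 mm long, a six-sided plug (34 mm across flats, 13 mm long, set at any turn) on each end; 170 mm, 120 g. Origin on its axis at mid-length (grip there); x along the tube, z out through its four finger holes (dark, 10 mm, at x = -60, -22, 22, 60 mm); one thumb hole opposite, at x = -22 mm
- board: fixed plywood board, 300 x 200 x 6 mm, on which the flutes lie side by side; origin at the centre of its underside
- cradle: fixed wooden cradle: two walls 14 mm thick, 68 mm high, 96 mm apart inside (mid-planes at x = -55, 55 mm), on a base 12 mm thick, 170 x 290 mm; each has three 90-degree V notches 95 mm apart along y. A flute's plugs hang outside the walls with 10 mm of play each way along x. Origin at the centre of the underside; z up, y towards the pivot post
- notch_right (a point): first notch of the cradle: point on the axis that a flute has when it lies fully down in this pair of V notches (70 mm above the bench, midway between the two walls); a flute lies along the cradle's x. The one farthest from the pivot post (345 mm from it)
- notch_middle (a point): middle notch of the cradle: point on the axis that a flute has when it lies fully down in this pair of V notches (70 mm above the bench, midway between the two walls); a flute lies along the cradle's x. 250 mm from the pivot post
- notch_left (a point): last notch of the cradle: point on the axis that a flute has when it lies fully down in this pair of V notches (70 mm above the bench, midway between the two walls); a flute lies along the cradle's x. The one nearest the pivot post (155 mm from it)
- pivot (a point): point on the bench under the vertical pivot axis of the hold-down bar and of the thumbscrew (post 40 mm across), 250 mm from the cradle's centre along its y
- swing (a joint): angle (rad) of the hold-down bar about the pivot: 0 = fully across the notches, at its stop, pointing along the cradle's -y; grows counter-clockwise from above, starts open (0.75 to 1.05, stop at 1.35), stays where left (0.15 N m friction). Dark wood, 26 mm wide, 17 mm thick with its cork face, reaching 365 mm from the pivot; raised, its underside is 97 mm above the bench, 11 mm over flutes in the notches
- bar_peg (a point): middle of the upright grip peg on the hold-down bar, 120 mm from the pivot: plain round, 16 mm thick, 36 mm tall; this point is 18 mm above the bar's top face, up to 132 mm above the bench with the bar raised. Pinch it from above to swing the bar
- screw (a joint): angle (rad) of the thumbscrew, growing clockwise from above; lowers the bar 3.8 mm per rad; starts at 0 to 0.6. It turns with 0.06 N m of friction; the cork under the bar meets the flutes at about 2.9 and the screw seats against a hard stop at 3.0, where the resistance rises sharply; it stays where left
- screw_knob (a point): centre of the thumbscrew's knurled brass head: upright disc 38 mm across, 26 mm tall, on the pivot axis above the bar's end, 141 mm above the bench; free all round, the bar lies 14 mm or more below its underside; it does not rise or sink
- glue: white glue bottle, 52 mm across, 120 mm tall, to be left alone; origin at the centre of its underside
- tin: aluminium tin cup, 68 mm across, 85 mm tall, to be left alone; origin at the centre of its underside
- rasp: wood-handled screwdriver lying on the bench, 200 mm long, to be left alone; origin under its middle
Mind the look-alikes: they are no part of the job. Leave any blue or pink look-alike of the flute_a alone.

How it is judged:
By the outcome, as a careful person would: the job done as asked, in the order asked, and still so for the second after the job is handed in, with the robot touching nothing.
Of flute_a, flute_b, flute_c only 2 to 3 are there at a start; the rules pass over those that are not, and their reading is None.
At some moment in a run one of flute_a, flute_b, flute_c may be knocked a few centimetres aside while the robot is not near it.
Once in a run the grip may slacken for a moment while it holds something.
It also fails if it takes over 210 s, if anything falls off the work surface, if the arm or the gripper's body presses on something with over 40 N, if the wrist force passes 120 N, or if a joint passes its speed limit or range.

## Working session

There is one attempt and no reset: what is moved stays moved. The work goes in short steps, Python scripts to look and compute and a tool call to move; the robot and the scene stay as the last step left them, time stands still between calls to the robot, and variables do not carry over. Pictures are saved under pics/ and viewed, and the job is handed in when it is done.

Besides the shell and the picture viewer there is one more tool, called after ">>>" by a JSON object that holds its "api" and its "payload". servo_tool: Moves the arm, as the interface text tells. Its arguments: {"type":"object","properties":{"series":{"type":"array"},"gripper":{"type":"number"},"grip_force":{"type":"number"}},"required":["series"]}

```bash
mkdir -p pics; ls
python3 - <<'E'
from cell import read_state,camera,pinch_z
import cv2,json
print(read_state(),pinch_z)
for n in ["scene","side","wrist"]:
    c=camera(n); cv2.imwrite(f"pics/{n}0.png",c["pixels"][:,:,::-1]); print(n,{k:(v.tolist() if hasattr(v,'tolist') else v) for k,v in c.items() if k!="pixels"})
E
```

```text
pics
{'clock': 0.0, 'joints': array([-6.66124823e-02,  3.00473171e-01,  1.52160138e+00,  2.56336366e-05,
        1.32069116e+00, -6.65806736e-02]), 'qd': array([-0.00079256,  0.00041666, -0.0005559 , -0.00064349, -0.00103037,
        0.00079655]), 'effort': array([-1.53750298e-03, -5.31805658e+01, -3.52735734e+01,  7.07558286e-02,
        2.43994006e-02, -4.79655944e-05]), 'eef_pos': array([5.49731089e+02, 1.48771237e-02, 2.04876606e+02]), 'eef_rot': array([-3.14042384e+00, -1.02819148e-04,  1.57075810e+00]), 'wrist_force': array([-0.00443542, -1.05675975,  0.07170043]), 'moment': array([0.00326873, 0.0238385 , 0.01481657]), 'finger_gap': 93.8780767329238} 18.8
scene {'fx': 582.1889118495517, 'fy': 582.1889118495517, 'cx': 316.93807437666453, 'cy': 240.36255397206395, 'pose': [[0.2172625465930499, 0.7063972962409739, -0.6736466772064896, 1565.540115969932], [0.9759455355673129, -0.16999333343947806, 0.13650120216454137, -323.24440649478794], [-0.018091364076084658, -0.6870990659647093, -0.7263384721301015, 1301.3572410462148], [0.0, 0.0, 0.0, 1.0]]}
side {'fx': 535.498684801517, 'fy': 535.498684801517, 'cx': 313.65969149832233, 'cy': 235.84695856924364, 'pose': [[-0.9991358762326218, -0.03614244772827273, 0.02052374958627452, 442.49277207773554], [-0.036259295416971246, 0.516581172424744, -0.8554701372883462, 1060.1408013377622], [0.020316602096212808, -0.8554750819097457, -0.5174452820451435, 831.2047078706291], [0.0, 0.0, 0.0, 1.0]]}
wrist {'fx': 356.4699218442038, 'fy': 356.4699218442038, 'cx': 312.83400159046613, 'cy': 240.53309452404392, 'mount': [[-0.000854526850629631, -0.9734461763511825, -0.2289144196662175, 65.15560068419008], [0.9999990437649103, -0.0010807378885993484, 0.0008628295765808705, 0.675845189121782], [-0.0010873146387453119, -0.22891346345917657, 0.9734461690273363, -179.4157176279549], [0.0, 0.0, 0.0, 1.0]]}
```

View pics/scene0.png

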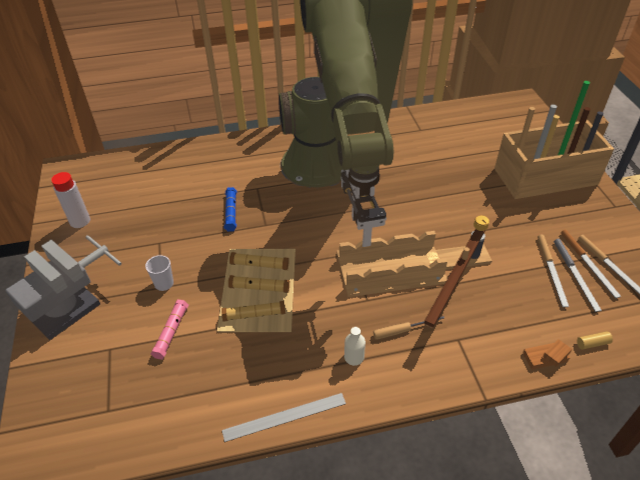

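View pics/side0.png

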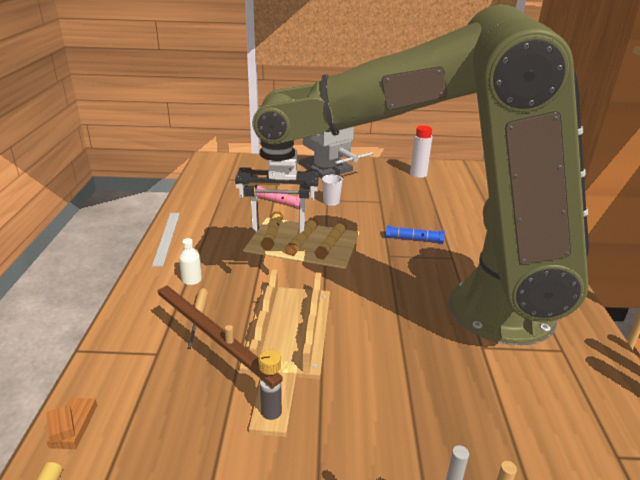

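View pics/wrist0.png

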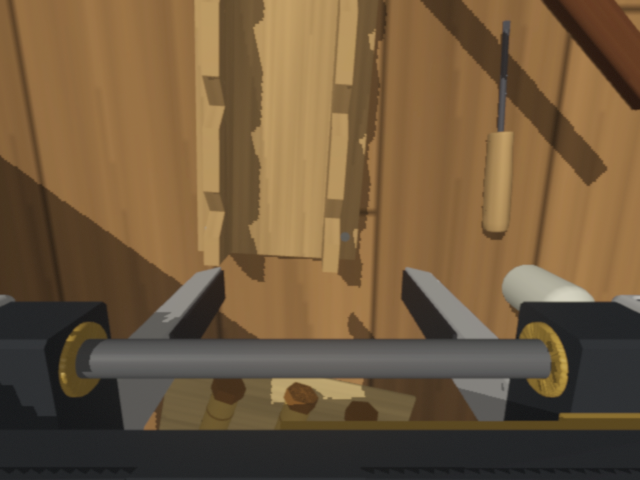

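```bash
cat > h.py <<'E'
import numpy as np,cv2
from scipy.spatial.transform import Rotation as Ro
from cell import read_state,camera
def getcam(n,save=None):
    s=read_state(); c=camera(n)
    if n=="wrist":
        T=np.eye(4);T[:3,:3]=Ro.from_euler('xyz',s['eef_rot']).as_matrix();T[:3,3]=s['eef_pos'];c['pose']=T@c['mount']
    if save: cv2.imwrite(f"pics/{save}.png",c["pixels"][:,:,::-1])
    np.savez(f"pics/{save or n}.npz",**c)
    return c
def load(n): return dict(np.load(f"pics/{n}.npz"))
def ray(c,u,v):
    d=np.array([(u-c['cx'])/c['fx'],(v-c['cy'])/c['fy'],1.]);P=c['pose'];return P[:3,3],P[:3,:3]@d
def onz(c,u,v,z):
    o,d=ray(c,u,v);return o+d*(z-o[2])/d[2]
def proj(c,p):
    P=c['pose'];q=P[:3,:3].T@(np.array(p,float)-P[:3,3]);return np.array([c['fx']*q[0]/q[2]+c['cx'],c['fy']*q[1]/q[2]+c['cy']])
def tri(rs):
    A=np.zeros((3,3));b=np.zeros(3)
    for o,d in rs:
        d=d/np.linalg.norm(d);M=np.eye(3)-np.outer(d,d);A+=M;b+=M@o
    return np.linalg.solve(A,b)
def crop(c,x0,y0,x1,y1,s,name):
    im=c['pixels'][y0:y1,x0:x1,::-1];cv2.imwrite(f"pics/{name}.png",cv2.resize(im,None,fx=s,fy=s,interpolation=cv2.INTER_CUBIC))
def st():
    s=read_state();print(round(s['clock'],2),np.round(s['eef_pos'],1),np.round(s['eef_rot'],3),'F',np.round(s['wrist_force'],1),'M',np.round(s['moment'],2),'gap',round(s['finger_gap'],1),'j',np.round(s['joints'],2))
E
python3 - <<'E'
from h import *
a=getcam("scene","s1");b=getcam("side","d1")
crop(a,200,230,320,345,5,"c1");crop(a,320,200,500,345,4.4,"c2");crop(b,140,250,400,450,3,"c3")
# peg, knob rough by triangulation
print(tri([ray(a,481,222),ray(b,270,362)]))
E
```

```text
[530.49688597 358.64959746 141.30910016]
```

View pics/c1.png

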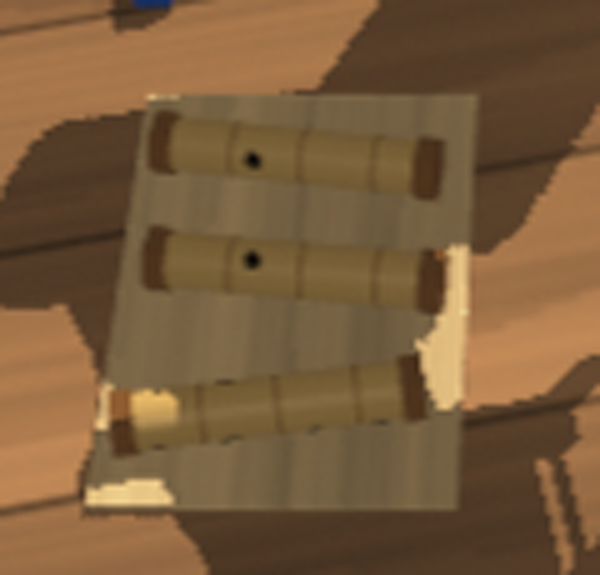

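View pics/c2.png

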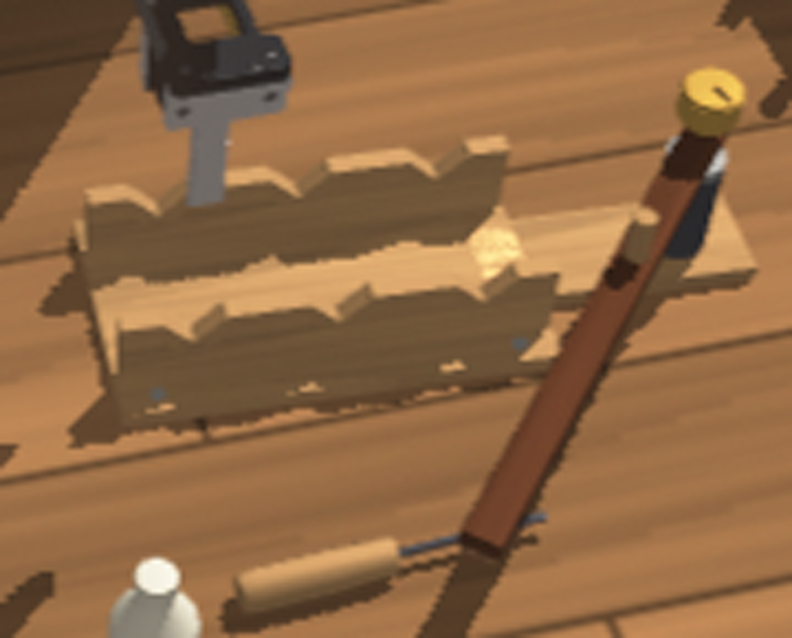

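View pics/c3.png

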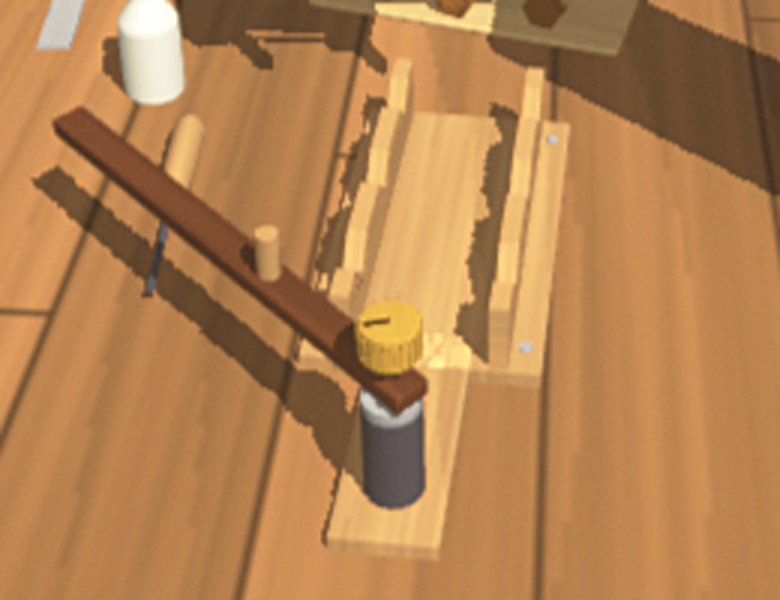

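Run:
```python
from h import *
a=load("s1");b=load("d1")
for u,v in [(148,95),(478,95),(458,510),(85,510)]: print(onz(a,200+u/5,230+v/5,6).round(1))
print('flute ends')
for u,v in [(150,142),(442,168),(143,258),(444,282),(112,422),(425,385)]: print(onz(a,200+u/5,230+v/5,23).round(1))
print('pegtop',tri([ray(a,320+648/4.4,200+212/4.4),ray(b,140+265/3,250+230/3)]).round(1), 'bar tip',onz(a,320+484/4.4,200+545/4.4,114).round(1))
# wall notches, near wall (+x) top inner/outer: cradle base corners
for u,v in [(122,318),(555,275)]: print('nearwall top outer corner',onz(a,320+u/4.4,200+v/4.4,68).round(1))
for u,v in [(85,190),(508,140)]: print('farwall top corner',onz(a,320+u/4.4,200+v/4.4,68).round(1))
print('base',[onz(b,140+u/3,250+v/3,12).round(1) for u,v in [(540,378),(570,122)]])
print('knob',onz(a,320+713/4.4,200+88/4.4,154),onz(b,140+389/3,250+318/3,154))
```

```text
[ 337.4 -345.2    6. ]
[ 384.1 -150.4    6. ]
[ 676.9 -218.7    6. ]
[ 631.1 -413.3    6. ]
flute ends
[ 391.4 -348.1   23. ]
[ 451.5 -184.2   23. ]
[ 478.7 -362.4   23. ]
[ 535.6 -198.8   23. ]
[ 589.4 -392.    23. ]
[ 604.  -222.3   23. ]
pegtop [619.8 278.3 148.9] bar tip [805.7 109.1 114. ]
nearwall top outer corner [560.4 -35.   68. ]
nearwall top outer corner [589.6 241.9  68. ]
farwall top corner [447.8 -30.8  68. ]
farwall top corner [469.5 255.2  68. ]
base [array([441.6, 263.5,  12. ]), array([424. , -29.2,  12. ])]
knob [532.84585787 356.67196384 154.        ] [532.48988966 358.63077904 154.        ]
```

>>> {"api": "servo_tool", "payload": {"series": [[2,-1,-3,0,0,0],[4,-2,-7,0,0,0],[6,-3,-10,0,0,0],[6,-3,-10,0,0,0],[6,-3,-10,0,0,0],[6,-3,-10,0,0,0],[6,-3,-10,0,0,0],[6,-3,-10,0,0,0],[6,-3,-10,0,0,0],[6,-3,-10,0,0,0]]}}

```text
clock: 1.08
eef_pos: [520.0, 59.7, 304.8]
eef_rot: [-3.14, 0.0, 1.57]
wrist_force: [0.4, -0.1, 0.9]
finger_gap: 93.9
```

Run:
```python
from h import *
st();getcam("wrist","w1")
```

```text
1.08 [520.   59.7 304.8] [-3.14  0.    1.57] F [ 0.4 -0.1  0.9] M [-0.02  0.    0.06] gap 93.9 j [ 0.04  0.18  1.44 -0.    1.52  0.04]
```

View pics/w1.png

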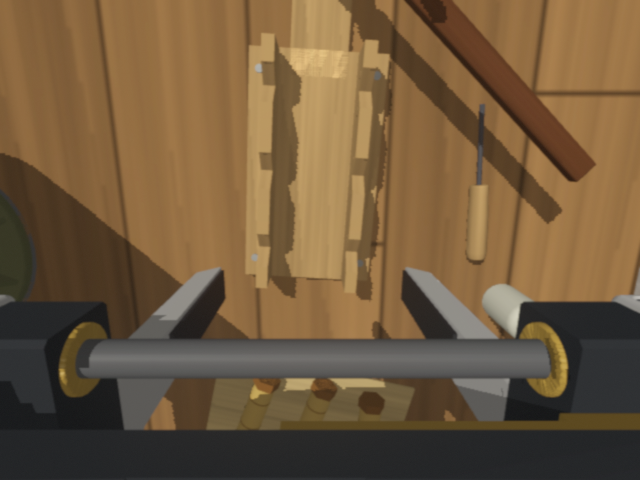

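Run:
```python
from h import *
a=load("w1")
P=[onz(a,u,v,68)[:2] for u,v in [(262,34),(275,35),(365,41),(378,41),(257,287),(268,287),(345,292),(357,292)]]
print(np.round(P,1)); t=np.mean(P[:4],0);b=np.mean(P[4:],0);print(t,b,(t+b)/2,np.linalg.norm(t-b),np.arctan2(-(t-b)[0],(t-b)[1]))
for u,v in [(248,45),(246,275)]: print(onz(a,u,v,12).round(1))
```

```text
[[467.4 251. ]
 [481.1 250. ]
 [576.3 244.1]
 [590.1 244.1]
 [451.6 -32.1]
 [465.2 -32.1]
 [560.6 -38.8]
 [575.5 -38.8]]
[528.74563412 247.28941597] [513.23018062 -35.43178397] [520.98790737 105.928816  ] 283.146616068356 -0.05482399482889262
[442.9 256.   12. ]
[427.6 -35.4  12. ]
```

>>> {"api": "servo_tool", "payload": {"series": [[-4,0,0,0,0,0],[-8,0,0,0,0,0],[-12,-0.5,0,0,0,0],[-16,-1,1,0,0,0],[-20,-1.5,2,0,0,0],[-24,-1.5,3,0,0,0],[-28,-1.5,4,0,0,0],[-32,-1.5,5,0,0,0],[-36,-1.5,6,0,0,0],[-40,-1.5,6,0,0,0]]}}

```text
clock: 1.97
eef_pos: [504.0, -341.8, 243.1]
eef_rot: [-3.139, -0.002, 1.57]
wrist_force: [0.7, 0.3, 0.1]
finger_gap: 93.8
```

Run:
```python
from h import *
st();getcam("wrist","w2")
```

```text
1.97 [ 504.  -341.8  243.1] [-3.139e+00 -2.000e-03  1.570e+00] F [0.7 0.3 0.1] M [ 0.1   0.   -0.01] gap 93.8 j [-0.66  0.41  1.28  0.    1.45 -0.66]
```

View pics/w2.png

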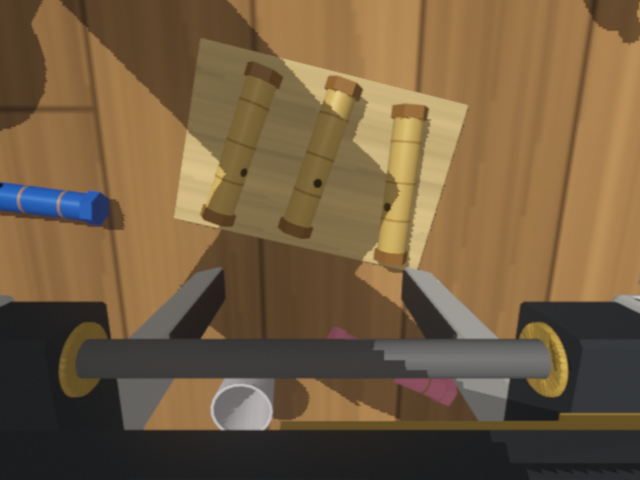

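Run:
```python
from h import *
a=load("w2");crop(a,170,30,480,280,2.5,"c4")
```

```text
(no output)
```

View pics/c4.png

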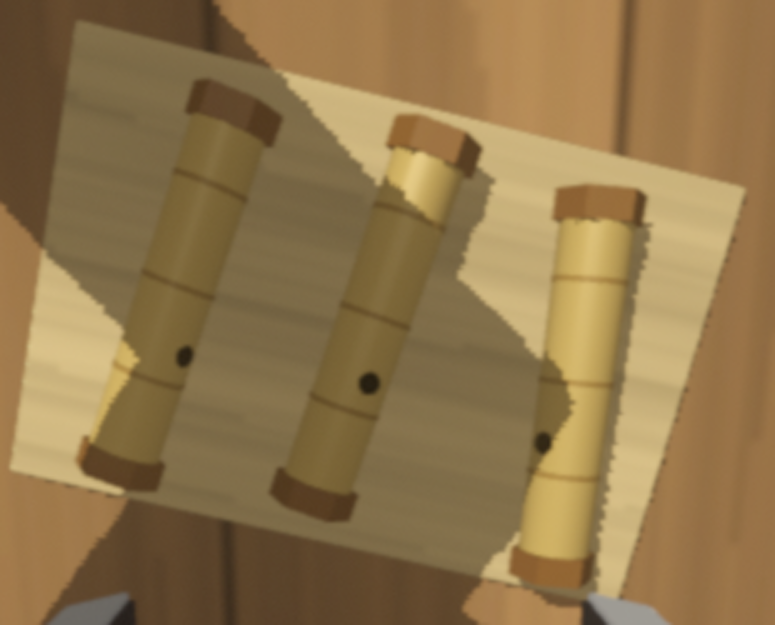

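```bash
cat >> h.py <<'E'
def axpt(c,l,r,z):
    o,d1=ray(c,*l);_,d2=ray(c,*r);d=d1/np.linalg.norm(d1)+d2/np.linalg.norm(d2);return o+d*(z-o[2])/d[2]
def roll(c,p,q,h,R=16):
    # p,q two axis points (q toward flute +x); h hole pixel. angle of hole about axis from up, positive about axis dir (right hand); + x pos
    u=(q-p)/np.linalg.norm(q-p);o,d=ray(c,*h)
    dp=d-u*(d@u);w=o-p;wp=w-u*(w@u)
    A=dp@dp;B=2*dp@wp;C=wp@wp-R*R;D=max(B*B-4*A*C,0);t=(-B-np.sqrt(D))/(2*A)
    x=o+t*d;rv=x-p;s=rv@u;rv=rv-u*s
    up=np.array([0,0,1.]);up-=u*(up@u);e=np.cross(u,up)  # right-hand rot of up toward u x up
    return np.degrees(np.arctan2(rv@e,rv@up)),s
E
python3 - <<'E'
from h import *
a=load("w2")
f=lambda p:(170+p[0]/2.5,30+p[1]/2.5)
F={1:[(142,271),(213,298),(173,171),(247,199),(111,364),(185,387),(185,356)],
2:[(340,303),(410,329),(374,203),(446,230),(309,396),(378,418),(369,383)],
3:[(540,379),(613,385),(552,277),(628,283),(528,470),(602,480),(543,443)]}
for k,v in F.items():
    v=[f(x) for x in v]
    m=axpt(a,v[0],v[1],23);p=axpt(a,v[2],v[3],23);q=axpt(a,v[4],v[5],23)
    u=p-q;print(k,m.round(1),p.round(1),q.round(1),'dir deg from +y toward +x',np.degrees(np.arctan2(u[0],u[1])).round(1),roll(a,m,p,v[6]))
E
```

```text
1 [ 427.  -262.6   23. ] [ 442.7 -222.    23. ] [ 412.1 -301.5   23. ] dir deg from +y toward +x 21.0 (np.float64(59.9283992433703), np.float64(-26.88716802821177))
2 [ 512.5 -275.9   23. ] [ 527.3 -234.7   23. ] [ 498.6 -315.5   23. ] dir deg from +y toward +x 19.6 (np.float64(25.155224485668448), np.float64(-27.216905059236318))
3 [ 601.8 -304.5   23. ] [ 605.2 -260.9   23. ] [ 598.9 -346.3   23. ] dir deg from +y toward +x 4.3 (np.float64(-55.83766311683228), np.float64(-27.08694042003027))
```

```bash
cat >> h.py <<'E'
def R_(yaw,lean): return Ro.from_euler('z',yaw,degrees=True)*Ro.from_euler('x',180,degrees=True)*Ro.from_euler('x',lean,degrees=True)
def go(gp,yaw,lean=0,s0=None):
    s=read_state();
    if s0 is None: p0=s['eef_pos'];R0=Ro.from_euler('xyz',s['eef_rot'])
    else: p0,R0=s0
    R=R_(yaw,lean);p=np.array(gp,float)+R.as_matrix()[:,2]*18.8
    d=R0.inv().apply(p-p0)/10;r=(R0.inv()*R).as_rotvec()
    print('tcp',p.round(1),'d',d.round(2),'r',r.round(3),'|d|cm',np.linalg.norm(d).round(1),'deg',np.degrees(np.linalg.norm(r)).round(1))
    return p,R
E
python3 - <<'E'
from h import *
n=go((425.2,-267.3,70),69); go((425.2,-267.3,29),69,0,n)
E
```

```text
tcp [ 425.2 -267.3   51.2] d [ 8.   -7.78 19.23] r [-0.003  0.     0.363] |d|cm 22.2 deg 20.8
tcp [ 425.2 -267.3   10.2] d [ 0.  -0.   4.1] r [0. 0. 0.] |d|cm 4.1 deg 0.0
```

Candidates for "flute" in the scene view: bamboo at (260,262), (258,284) and (253,311) on the board, pink at (170,330), blue at (231,208), and a yellow stick at (595,340). I choose the three bamboo ones on the board. The crop c4 confirms them: each has dark plugs and shows its thumb hole, so all are nearly upside-down.

>>> {"api": "servo_tool", "payload": {"series": [[1,-1,2,0,0,0.06],[2.5,-2.5,5,0,0,0.12],[4,-4,8,0,0,0.18],[5.5,-5.5,11,0,0,0.24],[7,-7,14,0,0,0.3],[8,-7.8,17,0,0,0.363],[8,-7.8,19.2,0,0,0.363],[8,-7.8,19.2,0,0,0.363],[8,-7.8,19.2,0,0,0.363],[8,-7.8,19.2,0,0,0.363]], "gripper": 6}}

```text
clock: 2.85
eef_pos: [427.8, -260.7, 54.8]
eef_rot: [3.14, 0.0, 1.208]
wrist_force: [0.6, -0.6, -0.1]
finger_gap: 59.9
```

Run:
```python
from h import *
st();go((425.2,-267.3,29),69)
c=getcam("wrist","w3")
```

```text
2.85 [ 427.8 -260.7   54.8] [3.14  0.    1.208] F [ 0.6 -0.6 -0.1] M [-0.    0.05  0.01] gap 59.9 j [-0.62  0.38  1.8  -0.    0.96 -0.26]
tcp [ 425.2 -267.3   10.2] d [-0.71 -0.02  4.46] r [0.002 0.    0.004] |d|cm 4.5 deg 0.2
```

View pics/w3.png

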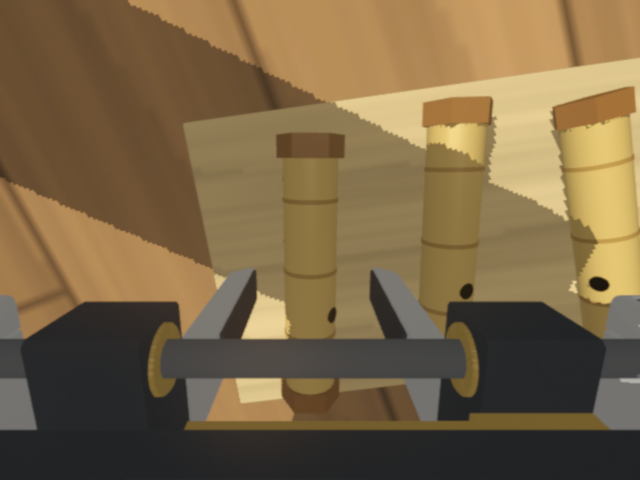

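Run:
```python
from h import *
st();go((425.2,-267.3,29),69)
```

```text
2.9 [ 427.9 -260.8   55. ] [3.139e+00 1.000e-03 1.208e+00] F [ 0.5 -0.   1.5] M [ 0.02  0.02 -0.01] gap 60.0 j [-0.62  0.38  1.8  -0.    0.96 -0.26]
tcp [ 425.2 -267.3   10.2] d [-0.7  -0.03  4.48] r [0.002 0.001 0.004] |d|cm 4.5 deg 0.3
```

>>> {"api": "servo_tool", "payload": {"series": [[-0.3,0,0,0,0,0],[-0.7,0,0,0,0,0],[-0.7,0,1,0,0,0],[-0.7,0,2,0,0,0],[-0.7,0,3,0,0,0],[-0.7,0,4,0,0,0],[-0.7,0,4.4,0,0,0],[-0.7,0,4.4,0,0,0],[-0.7,0,4.4,0,0,0],[-0.7,0,4.4,0,0,0]]}}

```text
clock: 3.73
eef_pos: [424.7, -266.6, 9.7]
eef_rot: [3.141, 0.0, 1.208]
wrist_force: [0.3, -0.2, -0.3]
finger_gap: 60.3
```

Run:
```python
from h import *
st();go((425.2,-267.3,29),69)
```

```text
3.73 [ 424.7 -266.6    9.7] [3.141 0.    1.208] F [ 0.3 -0.2 -0.3] M [-0.04  0.02  0.03] gap 60.3 j [-0.63  0.46  1.82 -0.    0.86 -0.27]
tcp [ 425.2 -267.3   10.2] d [-0.04  0.07 -0.05] r [0.    0.    0.004] |d|cm 0.1 deg 0.2
```

Close, then lift.

>>> {"api": "servo_tool", "payload": {"series": [[0,0,0,0,0,0],[0,0,0,0,0,0],[0,0,0,0,0,0],[0,0,0,0,0,0],[0,0,0,0,0,0],[0,0,0,0,0,0],[0,0,0,0,0,0],[0,0,0,0,0,0],[0,0,0,0,0,0],[0,0,0,0,0,0]], "gripper": 2.5, "grip_force": 25}}

```text
clock: 4.57
eef_pos: [424.6, -266.6, 9.6]
eef_rot: [3.141, 0.0, 1.208]
wrist_force: [-0.9, 0.6, 3.7]
finger_gap: 31.3
```

>>> {"api": "servo_tool", "payload": {"series": [[0,0,-2,0,0,0],[0,0,-4,0,0,0],[0,0,-6,0,0,0],[0,0,-8,0,0,0],[0,0,-10,0,0,0],[0,0,-12,0,0,0],[0,0,-14,0,0,0],[0,0,-16,0,0,0],[0,0,-16,0,0,0],[0,0,-16,0,0,0]]}}

```text
clock: 5.4
eef_pos: [424.6, -266.6, 169.4]
eef_rot: [3.141, 0.0, 1.208]
wrist_force: [0.1, -0.0, -1.5]
finger_gap: 31.6
```

Run:
```python
from h import *
st();n=go((523.9,202.3,160),-3.3);n2=go((523.9,202.3,100),-3.3,60,n)
getcam("wrist","w4")
```

```text
5.4 [ 424.6 -266.6  169.4] [3.141 0.    1.208] F [ 0.1 -0.  -1.5] M [-0.02  0.03 -0.  ] gap 31.6 j [-0.63  0.23  1.7   0.    1.21 -0.27]
tcp [523.9 202.3 141.2] d [47.36 -7.37  2.8 ] r [ 1.000e-03 -0.000e+00  1.265e+00] |d|cm 48.0 deg 72.5
tcp [524.8 218.6  90.6] d [-0.   -1.63  5.06] r [1.047 0.    0.   ] |d|cm 5.3 deg 60.0
```

View pics/w4.png

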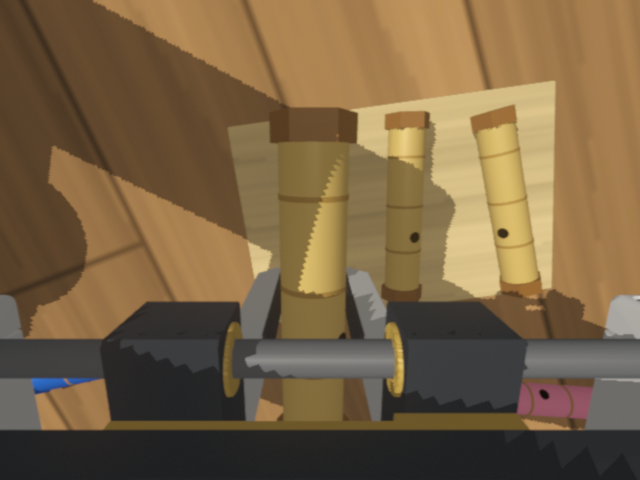

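>>> {"api": "servo_tool", "payload": {"series": [[2,0,0,0,0,0.08],[5,-0.5,0,0,0,0.2],[9,-1,0,0,0,0.32],[13,-2,0,0,0,0.44],[17,-3,0,0,0,0.56],[21,-4,0,0,0,0.68],[25,-5,0,0,0,0.8],[29,-6,0,0,0,0.92],[33,-7,0,0,0,1.04],[37,-7.4,0,0,0,1.15]]}}

```text
clock: 6.28
eef_pos: [478.6, 69.0, 167.9]
eef_rot: [-3.141, 0.002, 0.137]
wrist_force: [0.8, -0.2, -1.1]
finger_gap: 31.7
```

Run:
```python
from h import *
st();n=go((523.9,202.3,160),-3.3,60);n2=go((523.9,202.3,72),-3.3,60,n)
```

```text
6.28 [478.6  69.  167.9] [-3.141e+00  2.000e-03  1.370e-01] F [ 0.8 -0.2 -1.1] M [ 0.06  0.07 -0.03] gap 31.7 j [ 0.07  0.19  1.75 -0.    1.2   1.5 ]
tcp [524.8 218.6 150.6] d [  6.63 -14.18   1.71] r [1.044 0.104 0.176] |d|cm 15.7 deg 60.9
tcp [524.8 218.6  62.6] d [0.   7.62 4.4 ] r [0. 0. 0.] |d|cm 8.8 deg 0.0
```

>>> {"api": "servo_tool", "payload": {"series": [[0.7,-1.5,0.2,0.11,0.01,0.02],[1.4,-3,0.4,0.22,0.02,0.037],[2.1,-4.5,0.6,0.33,0.033,0.056],[2.8,-6,0.8,0.44,0.044,0.074],[3.5,-7.5,0.9,0.55,0.055,0.093],[4.2,-9,1.1,0.66,0.066,0.111],[4.9,-10.5,1.3,0.77,0.077,0.13],[5.6,-12,1.5,0.88,0.088,0.148],[6.3,-13.5,1.6,0.98,0.098,0.166],[6.6,-14.2,1.7,1.044,0.104,0.176]]}}

```text
clock: 7.12
eef_pos: [524.2, 217.8, 149.9]
eef_rot: [-2.09, 0.003, -0.055]
wrist_force: [-0.9, 0.0, -1.9]
finger_gap: 31.2
```

Run:
```python
from h import *
st();n=go((523.9,202.3,160),-3.3,60);n=go((523.9,202.3,95),-3.3,60);n2=go((523.9,202.3,71),-3.3,60,n)
getcam("scene","s2")
crop(load("s2"),300,100,540,330,3.2,"c5")
```

```text
7.12 [524.2 217.8 149.9] [-2.09   0.003 -0.055] F [-0.9  0.  -1.9] M [-0.53  0.16  0.08] gap 31.2 j [-0.1   0.47  1.79  1.13  1.29  0.94]
tcp [524.8 218.6 150.6] d [ 0.06 -0.1   0.04] r [-0.005  0.003 -0.002] |d|cm 0.1 deg 0.4
tcp [524.8 218.6  85.6] d [0.08 5.54 3.26] r [-0.005  0.003 -0.002] |d|cm 6.4 deg 0.4
tcp [524.8 218.6  61.6] d [0.   2.08 1.2 ] r [0. 0. 0.] |d|cm 2.4 deg 0.0
```

View pics/c5.png

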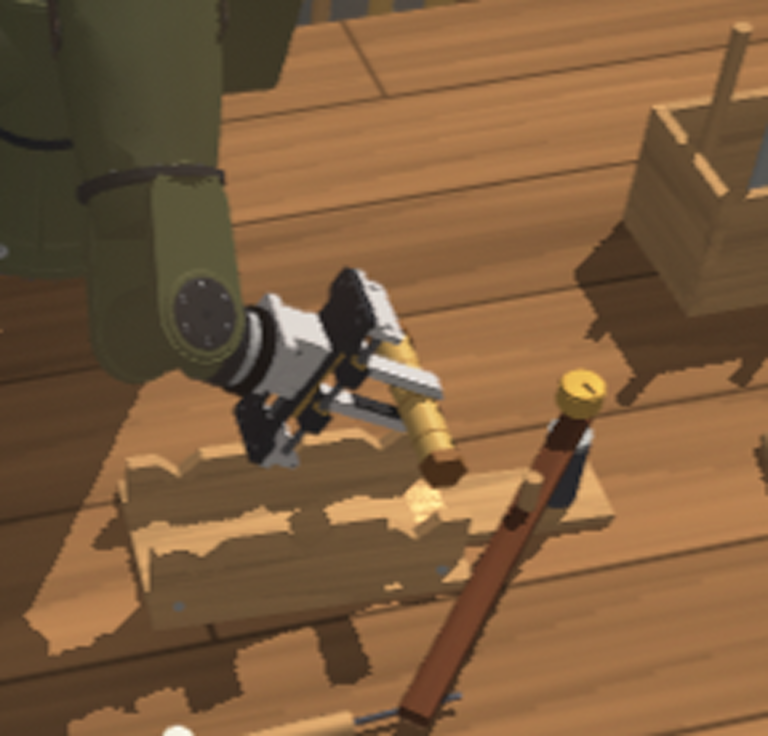

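```bash
sed -i 's/def go(gp,yaw,lean=0,s0=None):/def go(gp,yaw,lean=0,s0=None,back=18.8):/; s/\[:,2\]\*18.8/[:,2]*back/' h.py
python3 - <<'E'
from h import *
N=(523.9,202.3)
n=go((*N,92),-3.3,60,back=13.3);n2=go((*N,70.5),-3.3,60,n,back=13.3)
E
```

```text
tcp [524.6 213.8  85.4] d [0.18 5.7  2.75] r [-0.008  0.005 -0.004] |d|cm 6.3 deg 0.6
tcp [524.6 213.8  63.8] d [0.   1.86 1.08] r [0. 0. 0.] |d|cm 2.2 deg 0.0
```

>>> {"api": "servo_tool", "payload": {"series": [[0,1,0.5,0,0,0],[0.1,2,1,0,0,0],[0.2,3,1.5,0,0,0],[0.2,4,2,0,0,0],[0.2,5,2.5,0,0,0],[0.2,5.7,2.75,0,0,0],[0.2,5.7,2.75,0,0,0],[0.2,5.7,2.75,0,0,0],[0.2,5.7,2.75,0,0,0],[0.2,5.7,2.75,0,0,0]]}}

```text
clock: 8.0
eef_pos: [526.8, 212.5, 89.9]
eef_rot: [-2.094, -0.003, -0.052]
wrist_force: [-1.1, 0.4, -1.3]
finger_gap: 31.4
```

Run:
```python
from h import *
N=(523.9,202.3)
st();n2=go((*N,70.5),-3.3,60,back=13.3)
crop(getcam("scene"),300,100,540,330,3.2,"c6")
crop(getcam("side"),180,230,360,420,4,"c7")
```

```text
8.0 [526.8 212.5  89.9] [-2.094 -0.003 -0.052] F [-1.1  0.4 -1.3] M [-0.59  0.11 -0.02] gap 31.4 j [-0.11  0.58  1.8   1.15  1.24  0.82]
tcp [524.6 213.8  63.8] d [-0.24  2.2   1.4 ] r [-0.     0.003  0.005] |d|cm 2.6 deg 0.3
```

View pics/c6.png

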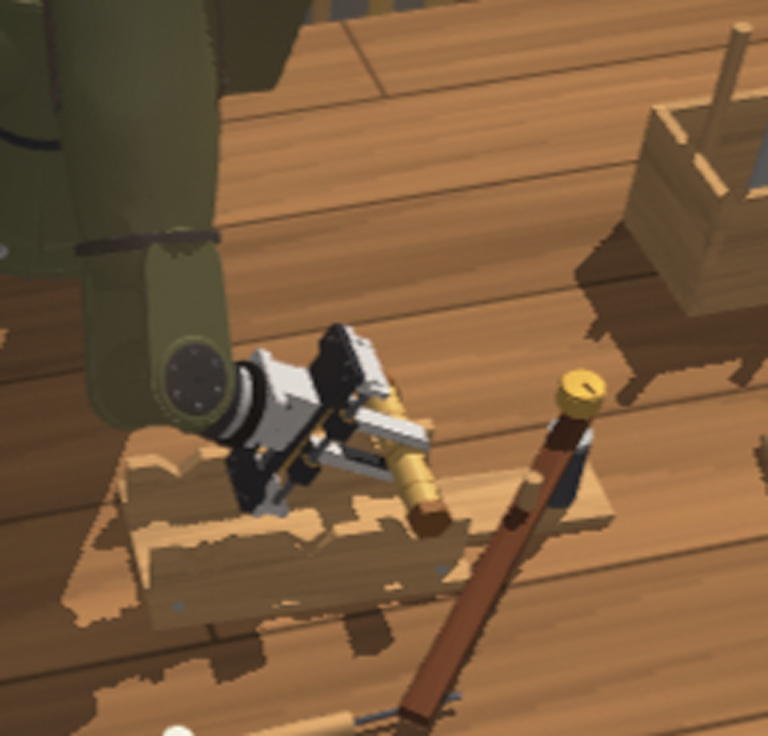

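View pics/c7.png

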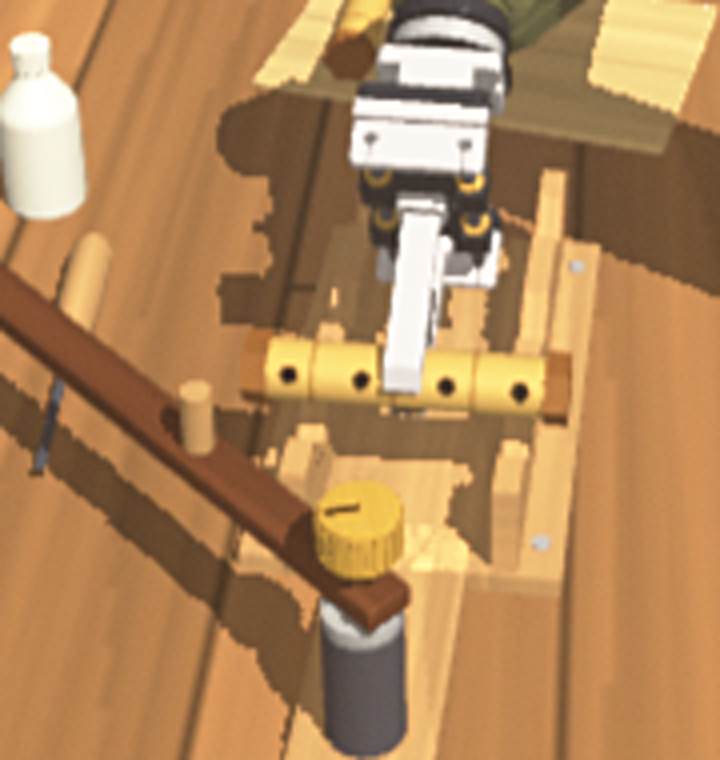

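Run:
```python
from h import *
b=load("side")
f=lambda u,v:(180+u/4,230+v/4)
for u,v in [(267,365),(545,388),(288,374),(520,391)]:
    o,d=ray(b,*f(u,v)); t=(201+8-o[1])/d[1];print((o+d*t).round(1))
# walls tops near left notch end: corners
for u,v in [(290,428),(328,440),(497,445),(528,455)]: print('wall',onz(b,*f(u,v),68).round(1))
```

```text
[597.1 209.  104.2]
[453.1 209.   96.2]
[586.4 209.   98.8]
[466.  209.   93.5]
wall [585.7 215.9  68. ]
wall [564.8 223.8  68. ]
wall [476.9 222.5  68. ]
wall [460.6 229.   68. ]
```

>>> {"api": "servo_tool", "payload": {"series": [[-0.1,0.4,0.25,0,0,0],[-0.1,0.8,0.5,0,0,0],[-0.1,1.2,0.75,0,0,0],[-0.1,1.5,0.95,0,0,0],[-0.1,1.8,1.15,0,0,0],[-0.1,2.0,1.3,0,0,0],[-0.1,2.2,1.4,0,0,0],[-0.1,2.2,1.4,0,0,0],[-0.1,2.2,1.4,0,0,0],[-0.1,2.2,1.4,0,0,0]]}}

```text
clock: 8.93
eef_pos: [525.7, 213.7, 63.3]
eef_rot: [-2.094, -0.002, -0.053]
wrist_force: [0.1, 0.8, -0.7]
finger_gap: 31.5
```

Run:
```python
from h import *
N=(523.9,202.3)
st();n2=go((*N,70.5),-3.3,60,back=13.3)
crop(getcam("side"),180,230,360,420,4,"c8")
```

```text
8.93 [525.7 213.7  63.3] [-2.094e+00 -2.000e-03 -5.300e-02] F [ 0.1  0.8 -0.7] M [-0.34  0.19  0.02] gap 31.5 j [-0.11  0.63  1.8   1.17  1.22  0.77]
tcp [524.6 213.8  63.8] d [-0.11 -0.05 -0.02] r [-0.     0.003  0.004] |d|cm 0.1 deg 0.3
```

View pics/c8.png

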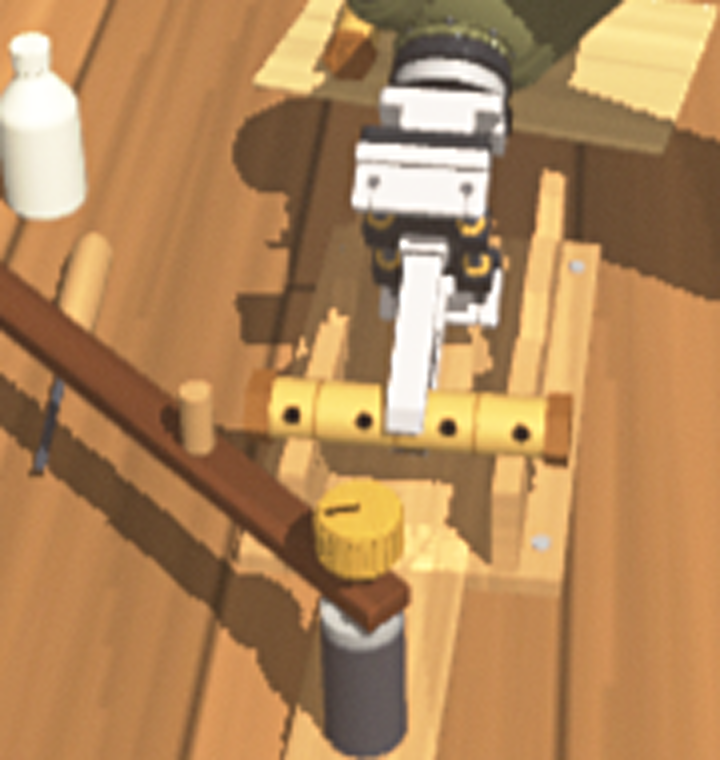

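>>> {"api": "servo_tool", "payload": {"series": [[0,0,0,0,0,0],[0,0,0,0,0,0],[0,0,0,0,0,0],[0,0,0,0,0,0],[0,0,-0.5,0,0,0],[0,0,-2,0,0,0],[0,0,-4,0,0,0],[0,0,-6,0,0,0],[0,0,-7.5,0,0,0],[0,0,-7.5,0,0,0]], "gripper": 6}}

```text
clock: 9.82
eef_pos: [523.1, 146.7, 102.2]
eef_rot: [-2.094, -0.004, -0.055]
wrist_force: [0.5, -0.4, 0.5]
finger_gap: 59.9
```

Run:
```python
from h import *
st();crop(getcam("side","d9"),200,280,340,380,5.6,"c9")
crop(getcam("scene","s9"),330,180,500,310,4.6,"c10")
```

```text
9.82 [523.1 146.7 102.2] [-2.094 -0.004 -0.055] F [ 0.5 -0.4  0.5] M [-0.31  0.1   0.01] gap 59.9 j [-0.24  0.56  1.79  1.07  1.33  0.8 ]
```

View pics/c9.png

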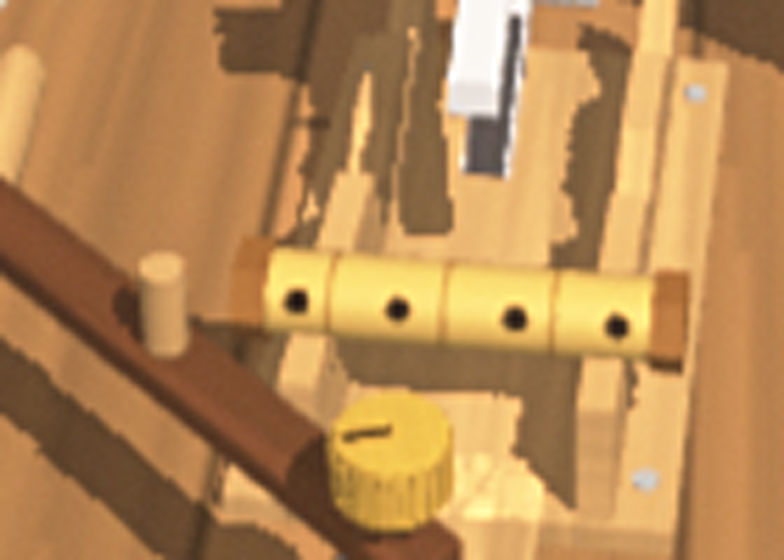

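View pics/c10.png

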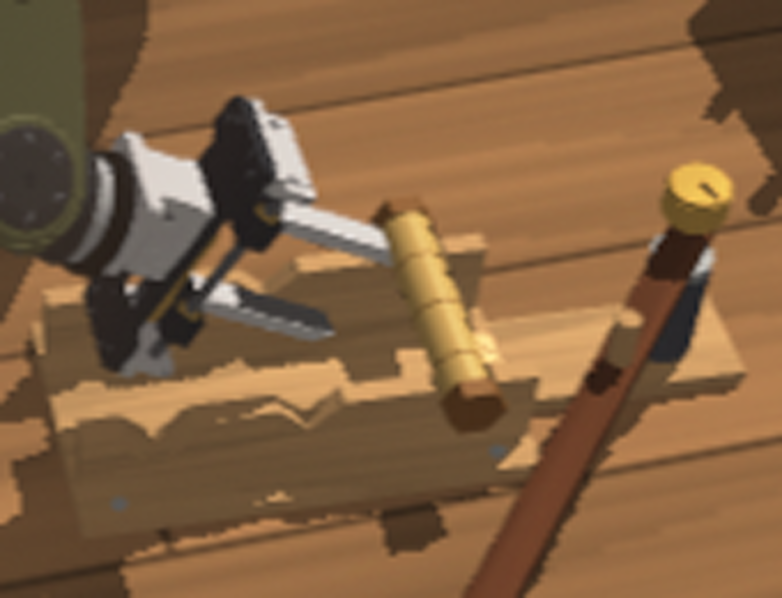

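Run:
```python
from h import *
b=load("d9")
f=lambda p:(200+p[0]/5.6,280+p[1]/5.6)
L=axpt(b,f((331,252)),f((327,336)),70);R=axpt(b,f((555,270)),f((553,354)),70)
print(L,R)
# u -> +X: from R (x small) to L
for h in [(297,301),(398,310),(515,319),(617,327)]: print(roll(b,R,L,f(h)))
```

```text
[574.02888285 203.34643131  70.        ] [488.85976849 208.33862089  70.        ]
(np.float64(-60.77641036270244), np.float64(94.51839440279417))
(np.float64(-61.97577381262681), np.float64(56.57942998578953))
(np.float64(-61.45711240941188), np.float64(12.88896838245793))
(np.float64(-61.21251755936489), np.float64(-25.006023773043832))
```

Run:
```python
from h import *
b=load("s9")
f=lambda p:(330+p[0]/4.6,180+p[1]/4.6)
for l,r in [((395,247),(433,236)),((414,318),(460,303)),((433,366),(477,345))]: print(axpt(b,f(l),f(r),70))
n=go((523.5,204.5,130),-3.3,-10)
```

```text
[463.32107716 209.38718935  70.        ]
[523.46543685 203.16857375  70.        ]
[561.57520762 201.06010412  70.        ]
tcp [523.3 201.2 111.5] d [-0.19 -3.55  4.03] r [-1.222 -0.     0.005] |d|cm 5.4 deg 70.0
```

>>> {"api": "servo_tool", "payload": {"series": [[0,-3,-1.7,-0.12,0,0],[0,-6,-3,-0.245,0,0],[0,-6.5,-2.5,-0.37,0,0],[0,-6.5,-1.5,-0.49,0,0],[-0.1,-6.5,-0.5,-0.61,0,0],[-0.2,-6.5,0.5,-0.735,0,0],[-0.2,-6,1.5,-0.86,0,0],[-0.2,-5.5,2.5,-0.98,0,0],[-0.2,-4.5,3.3,-1.1,0,0],[-0.2,-3.5,4.0,-1.222,0,0]]}}

```text
clock: 10.75
eef_pos: [522.9, 202.5, 111.0]
eef_rot: [2.962, -0.004, -0.05]
wrist_force: [-0.8, -1.2, -1.0]
finger_gap: 59.9
```

Run:
```python
from h import *
st();n=go((523.5,204.5,72),-3.3,-10)
crop(getcam("side","d10"),180,200,380,380,4,"c11")
```

```text
10.75 [522.9 202.5 111. ] [ 2.962 -0.004 -0.05 ] F [-0.8 -1.2 -1. ] M [0.14 0.09 0.01] gap 59.9 j [ 0.38  0.46  1.54 -0.18  1.22  2.07]
tcp [523.3 201.2  53.5] d [ 0.03 -0.9   5.68] r [ 0.005 -0.006  0.006] |d|cm 5.7 deg 0.6
```

View pics/c11.png

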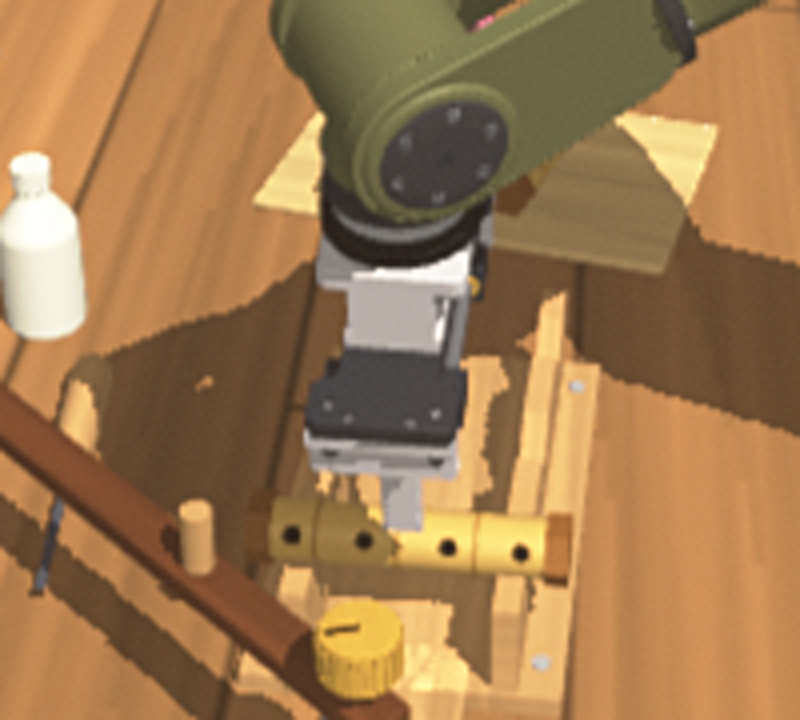

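>>> {"api": "servo_tool", "payload": {"series": [[0,-0.5,0,0,0,0],[0,-0.7,1,0,0,0],[0,-0.8,2,0,0,0],[0,-0.9,3,0,0,0],[0,-0.9,4,0,0,0],[0,-0.9,5,0,0,0],[0,-0.9,5.7,0,0,0],[0,-0.9,5.7,0,0,0],[0,-0.9,5.7,0,0,0],[0,-0.9,5.7,0,0,0]]}}

```text
clock: 11.63
eef_pos: [523.3, 200.0, 53.9]
eef_rot: [2.968, -0.003, -0.053]
wrist_force: [0.9, 0.7, 0.3]
finger_gap: 59.9
```

Run:
```python
from h import *
st();n=go((523.5,204.5,72),-3.3,-10)
```

```text
11.63 [523.3 200.   53.9] [ 2.968 -0.003 -0.053] F [0.9 0.7 0.3] M [0.21 0.12 0.05] gap 59.9 j [ 0.38  0.54  1.58 -0.18  1.11  2.09]
tcp [523.3 201.2  53.5] d [-0.   -0.13  0.02] r [-0.001 -0.003  0.004] |d|cm 0.1 deg 0.3
```

>>> {"api": "servo_tool", "payload": {"series": [[0,0,0,0,0,0],[0,0,0,0,0,0],[0,0,0,0,0,0],[0,0,0,0,0,0],[0,0,0,0,0,0],[0,0,0,0,0,0],[0,0,0,0,0,0],[0,0,0,0,0,0],[0,0,0,0,0,0],[0,0,0,0,0,0]], "gripper": 2.5}}

```text
clock: 12.47
eef_pos: [523.0, 199.3, 53.7]
eef_rot: [2.966, -0.002, -0.053]
wrist_force: [-0.5, -4.7, 3.2]
finger_gap: 31.6
```

Run:
```python
from h import *
st();n=go((523.5,204.5,72),-3.3,-10);crop(getcam("side","d11"),200,280,340,380,5.6,"c12")
```

```text
12.47 [523.  199.3  53.7] [ 2.966e+00 -2.000e-03 -5.300e-02] F [-0.5 -4.7  3.2] M [-0.94  0.26 -0.07] gap 31.6 j [ 0.38  0.54  1.58 -0.18  1.11  2.09]
tcp [523.3 201.2  53.5] d [ 0.02 -0.19 -0.02] r [ 0.001 -0.003  0.004] |d|cm 0.2 deg 0.3
```

View pics/c12.png

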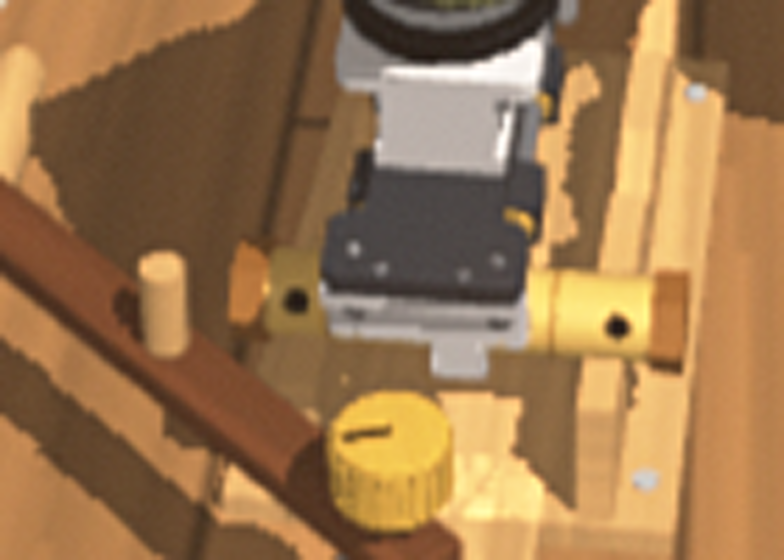

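Run:
```python
from h import *
n=go((523.5,202.5,115),-3.3,51.2,back=16.5);n=go((523.5,202.5,69.5),-3.3,51.2,n,back=16.5)
```

```text
tcp [524.2 215.3 104.7] d [ 0.05 -0.69 -5.3 ] r [ 1.069 -0.     0.005] |d|cm 5.3 deg 61.2
tcp [524.2 215.3  59.2] d [0.   3.55 2.85] r [0. 0. 0.] |d|cm 4.6 deg 0.0
```

>>> {"api": "servo_tool", "payload": {"series": [[0,0,-1.5,0,0,0],[0,0.1,-3.5,0.1,0,0],[0,0,-5,0.22,0,0],[0,0,-5.5,0.34,0,0],[0,-0.2,-5.5,0.46,0,0],[0,-0.3,-5.5,0.58,0,0],[0,-0.4,-5.5,0.7,0,0],[0,-0.6,-5.3,0.82,0,0],[0,-0.7,-5.3,0.94,0,0],[0,-0.7,-5.3,1.06,0,0]]}}

```text
clock: 13.35
eef_pos: [524.4, 215.7, 105.2]
eef_rot: [-2.25, -0.005, -0.054]
wrist_force: [-0.5, 0.1, -1.2]
finger_gap: 31.8
```

Run:
```python
from h import *
st();n=go((523.5,202.5,69.5),-3.3,51.2,back=16.5)
```

```text
13.35 [524.4 215.7 105.2] [-2.25  -0.005 -0.054] F [-0.5  0.1 -1.2] M [-0.45  0.17  0.06] gap 31.8 j [-0.06  0.48  1.79  1.02  1.15  0.98]
tcp [524.2 215.3  59.2] d [-0.03  3.6   2.87] r [ 0.002 -0.001  0.006] |d|cm 4.6 deg 0.4
```

>>> {"api": "servo_tool", "payload": {"series": [[0,0.6,0.5,0,0,0],[0,1.2,1,0,0,0],[0,1.8,1.45,0,0,0],[0,2.3,1.85,0,0,0],[0,2.8,2.25,0,0,0],[0,3.1,2.5,0,0,0],[0,3.4,2.7,0,0,0],[0,3.6,2.85,0,0,0],[0,3.6,2.85,0,0,0],[0,3.6,2.85,0,0,0]]}}

```text
clock: 14.18
eef_pos: [524.1, 215.4, 59.6]
eef_rot: [-2.255, -0.003, -0.052]
wrist_force: [-4.8, -4.6, 10.2]
finger_gap: 31.4
```

>>> {"api": "servo_tool", "payload": {"series": [[0,0,0,0,0,0],[0,0,0,0,0,0],[0,0,0,0,0,0],[0,0,0,0,0,0],[0,0,-0.5,0,0,0],[0,0,-2,0,0,0],[0,0,-4,0,0,0],[0,0,-6,0,0,0],[0,0,-8,0,0,0],[0,-1,-9,0,0,0]], "gripper": 6}}

```text
clock: 15.02
eef_pos: [520.5, 149.4, 124.3]
eef_rot: [-2.257, -0.002, -0.055]
wrist_force: [-0.3, -0.5, -0.1]
finger_gap: 60.0
```

Run:
```python
from h import *
st();crop(getcam("side","d12"),200,280,340,380,5.6,"c13")
crop(getcam("scene","s12"),360,180,500,300,5.6,"c14")
```

```text
15.02 [520.5 149.4 124.3] [-2.257e+00 -2.000e-03 -5.500e-02] F [-0.3 -0.5 -0.1] M [-0.24  0.14  0.01] gap 60.0 j [-0.19  0.45  1.79  0.94  1.26  0.96]
```

View pics/c13.png

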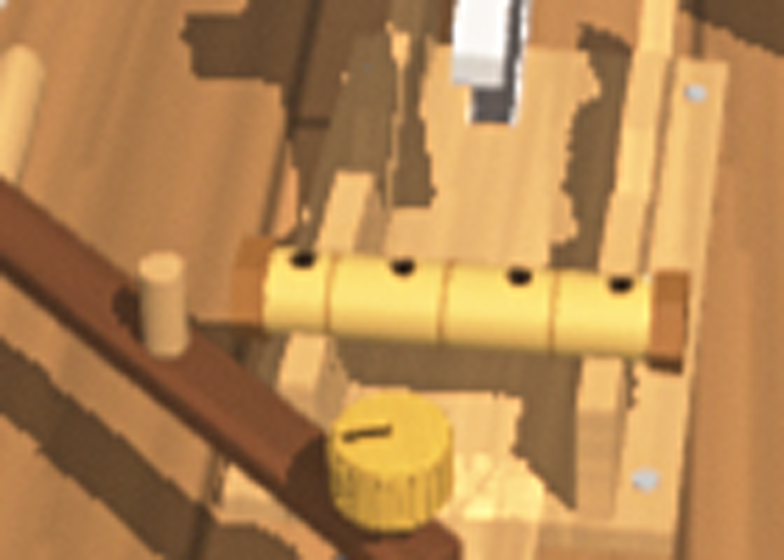

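View pics/c14.png

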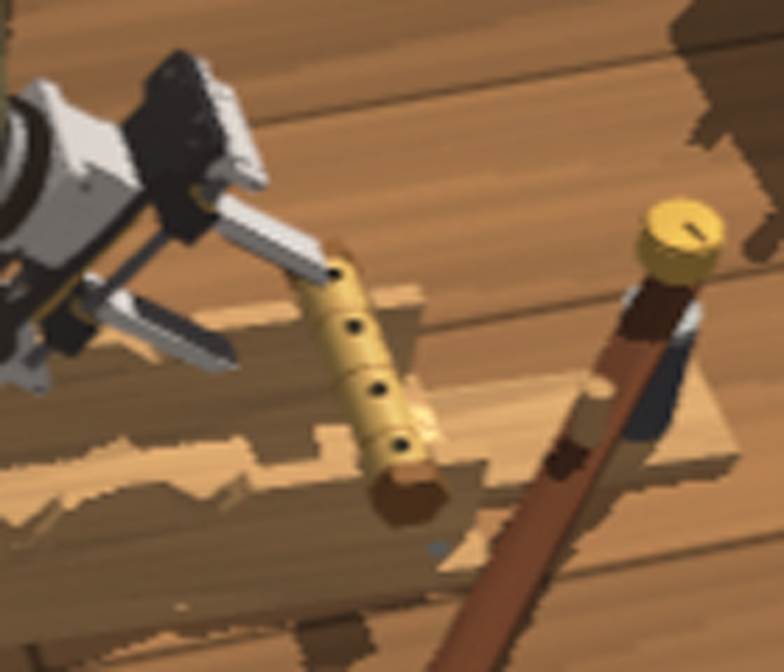

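Run:
```python
from h import *
b=load("d12")
f=lambda p:(200+p[0]/5.6,280+p[1]/5.6)
L=axpt(b,f((331,254)),f((327,336)),70);R=axpt(b,f((555,270)),f((553,354)),70)
for h in [(303,259),(403,266),(519,275),(621,284)]: print(roll(b,R,L,f(h)))
a=load("s12")
f=lambda p:(360+p[0]/5.6,180+p[1]/5.6)
L=axpt(a,f((362,446)),f((411,428)),70);R=axpt(a,f((311,323)),f((359,303)),70);print(L,R)
for h in [(335,273),(353,326),(378,388),(400,443)]: print(roll(a,R,L,f(h)))
```

```text
(np.float64(2.962160269150446), np.float64(94.66955080601507))
(np.float64(3.9872122020607925), np.float64(56.94953419742101))
(np.float64(3.2871702344045866), np.float64(13.314804531550068))
(np.float64(0.4627125890185198), np.float64(-24.91756218312275))
[564.32800292 200.36876214  70.        ] [476.29509683 204.25112973  70.        ]
(np.float64(-8.330829725254416), np.float64(-13.495541631108244))
(np.float64(-0.3924338911411638), np.float64(25.07949157789584))
(np.float64(1.3279115074892505), np.float64(68.91114777097341))
(np.float64(3.090586093597805), np.float64(106.47630684305366))
```

Run:
```python
from h import *
n=go((515,60,210),20,0); n=go((491,-338,209),70.4,0,n)
```

```text
tcp [515.   60.  191.2] d [ -0.11   0.71 -11.22] r [-0.872 -0.184 -0.374] |d|cm 11.2 deg 55.4
tcp [ 491.  -338.   190.2] d [-15.87  36.58   0.1 ] r [ 0.    0.   -0.88] |d|cm 39.9 deg 50.4
```

>>> {"api": "servo_tool", "payload": {"series": [[0,0,-1.5,-0.09,-0.02,-0.04],[0,0,-3,-0.2,-0.042,-0.085],[0,0,-4.5,-0.3,-0.064,-0.13],[0,0.2,-6,-0.41,-0.086,-0.175],[0,0.4,-7.5,-0.51,-0.108,-0.22],[0,0.5,-9,-0.62,-0.13,-0.265],[0,0.6,-10.5,-0.72,-0.152,-0.31],[0,0.7,-11.2,-0.82,-0.172,-0.35],[-0.1,0.7,-11.2,-0.872,-0.184,-0.374],[-0.1,0.7,-11.2,-0.872,-0.184,-0.374]]}}

```text
clock: 15.95
eef_pos: [514.1, 62.7, 188.7]
eef_rot: [3.141, 0.004, 0.355]
wrist_force: [-1.2, 0.3, 0.4]
finger_gap: 60.6
```

>>> {"api": "servo_tool", "payload": {"series": [[-1.6,3.6,0,0,0,-0.09],[-3.2,7.3,0,0,0,-0.18],[-4.8,11,0,0,0,-0.27],[-6.4,14.6,0,0,0,-0.36],[-8,18.3,0,0,0,-0.45],[-9.6,22,0,0,0,-0.54],[-11.2,25.6,0,0,0,-0.63],[-12.8,29.3,0,0,0,-0.72],[-14.4,33,0,0,0,-0.81],[-15.9,36.6,0,0,0,-0.88]]}}

```text
clock: 16.78
eef_pos: [490.3, -339.1, 187.8]
eef_rot: [-3.137, -0.002, 1.235]
wrist_force: [1.1, 0.7, 0.2]
finger_gap: 59.9
```

Run:
```python
from h import *
st();getcam("wrist","w5");getcam("scene","s13")
```

```text
16.78 [ 490.3 -339.1  187.8] [-3.137e+00 -2.000e-03  1.235e+00] F [1.1 0.7 0.2] M [-0.03  0.03 -0.04] gap 59.9 j [-0.67  0.42  1.4   0.    1.33 -0.33]
```

View pics/w5.png

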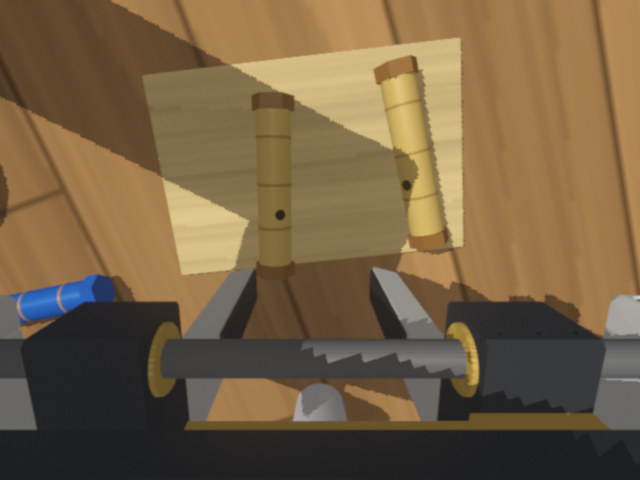

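View pics/s13.png

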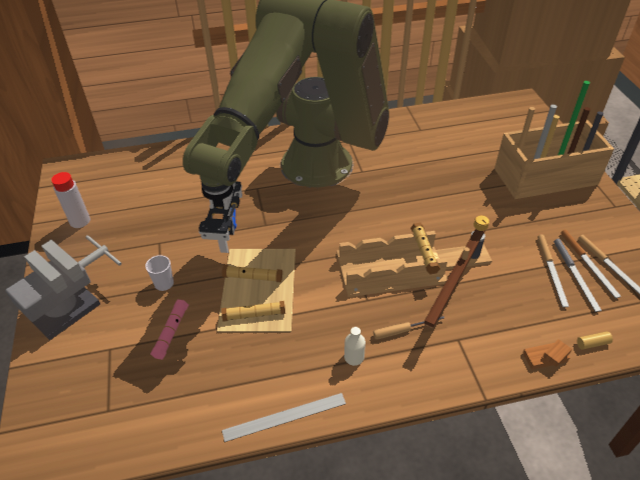

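Run:
```python
from h import *
a=load("w5");crop(a,220,30,480,290,2.8,"c15")
b=load("s13");print(onz(b,158,285,0))
```

```text
[ 424.36728319 -563.59461367    0.        ]
```

View pics/c15.png

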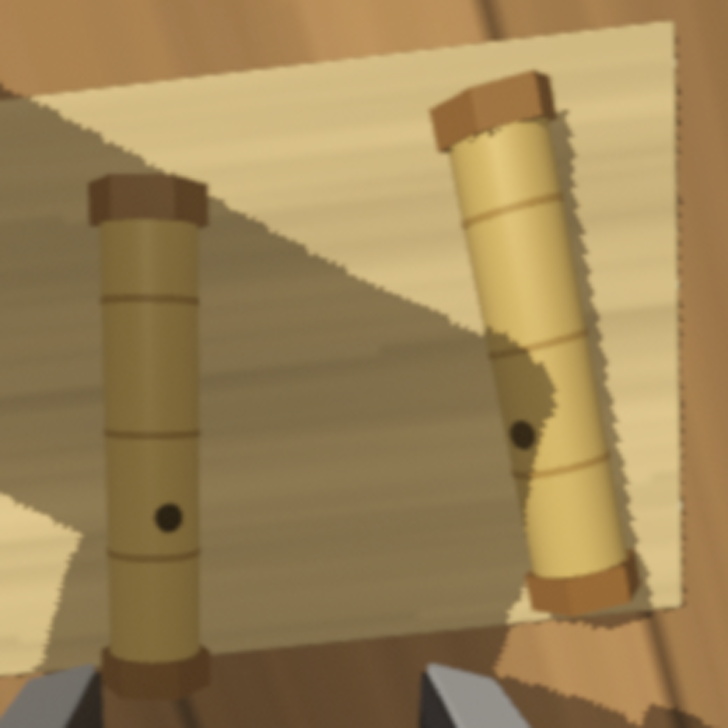

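Run:
```python
from h import *
a=load("w5")
f=lambda p:(220+p[0]/2.8,30+p[1]/2.8)
F={2:[(105,434),(200,434),(101,299),(199,300),(108,554),(199,554),(168,517)],
3:[(489,356),(589,332),(463,226),(563,197),(513,475),(610,457),(522,435)]}
for k,v in F.items():
    v=[f(x) for x in v]
    m=axpt(a,v[0],v[1],23);p=axpt(a,v[2],v[3],23);q=axpt(a,v[4],v[5],23)
    u=p-q;u/=np.linalg.norm(u);ro=roll(a,m,p,v[6]);c=m+u*(ro[1]+22);print(k,m.round(1),'yaw',(90-np.degrees(np.arctan2(u[0],u[1]))).round(1),ro,'centre',c.round(1))
    if k==2: cc=c;yy=90-np.degrees(np.arctan2(u[0],u[1]))
n=go((*cc[:2],70),yy);go((*cc[:2],29),yy,0,n)
```

```text
2 [ 469.2 -289.9   23. ] yaw 70.1 (np.float64(22.75732348053236), np.float64(-26.295632774780504)) centre [ 467.8 -293.9   23. ]
3 [ 601.6 -304.6   23. ] yaw 85.2 (np.float64(-56.16541474768691), np.float64(-26.95953684165861)) centre [ 601.2 -309.6   23. ]
tcp [ 467.8 -293.9   51.2] d [ 3.73 -3.59 13.61] r [-0.005 -0.001  0.006] |d|cm 14.6 deg 0.4
tcp [ 467.8 -293.9   10.2] d [ 0.  -0.   4.1] r [0. 0. 0.] |d|cm 4.1 deg 0.0
```

>>> {"api": "servo_tool", "payload": {"series": [[0.6,-0.6,2,0,0,0],[1.2,-1.2,4,0,0,0],[2,-2,6,0,0,0],[3,-3,8,0,0,0],[3.7,-3.6,10,0,0,0],[3.7,-3.6,12,0,0,0],[3.7,-3.6,13.6,0,0,0],[3.7,-3.6,13.6,0,0,0],[3.7,-3.6,13.6,0,0,0],[3.7,-3.6,13.6,0,0,0]]}}

```text
clock: 17.72
eef_pos: [469.2, -290.4, 53.5]
eef_rot: [-3.139, 0.0, 1.23]
wrist_force: [-0.8, 0.4, -0.2]
finger_gap: 60.5
```

Run:
```python
from h import *
st();go((467.8,-293.9,29),70.1)
```

```text
17.72 [ 469.2 -290.4   53.5] [-3.139  0.     1.23 ] F [-0.8  0.4 -0.2] M [ 0.04  0.04 -0.  ] gap 60.5 j [-0.62  0.48  1.66 -0.    1.01 -0.28]
tcp [ 467.8 -293.9   10.2] d [-0.38  0.    4.33] r [-0.003  0.     0.007] |d|cm 4.3 deg 0.4
```

>>> {"api": "servo_tool", "payload": {"series": [[-0.2,0,0,0,0,0],[-0.4,0,0.5,0,0,0],[-0.4,0,1.5,0,0,0],[-0.4,0,2.5,0,0,0],[-0.4,0,3.5,0,0,0],[-0.4,0,4.3,0,0,0],[-0.4,0,4.3,0,0,0],[-0.4,0,4.3,0,0,0],[-0.4,0,4.3,0,0,0],[-0.4,0,4.3,0,0,0]]}}

```text
clock: 18.55
eef_pos: [467.5, -294.3, 10.2]
eef_rot: [-3.138, 0.001, 1.231]
wrist_force: [0.5, -0.6, 0.7]
finger_gap: 60.2
```

>>> {"api": "servo_tool", "payload": {"series": [[0,0,0,0,0,0],[0,0,0,0,0,0],[0,0,0,0,0,0],[0,0,0,0,0,0],[0,0,0,0,0,0],[0,0,0,0,0,0],[0,0,0,0,0,0],[0,0,0,0,0,0],[0,0,0,0,0,0],[0,0,0,0,0,0]], "gripper": 2.5}}

```text
clock: 19.38
eef_pos: [467.3, -294.2, 9.8]
eef_rot: [-3.138, 0.001, 1.231]
wrist_force: [-2.0, -0.0, 2.9]
finger_gap: 31.8
```

>>> {"api": "servo_tool", "payload": {"series": [[0,0,-2,0,0,0],[0,0,-4,0,0,0],[0,0,-6,0,0,0],[0,0,-8,0,0,0],[0,0,-10,0,0,0],[0,0,-12,0,0,0],[0,0,-14,0,0,0],[0,0,-16,0,0,0],[0,0,-16,0,0,0],[0,0,-16,0,0,0]]}}

```text
clock: 20.22
eef_pos: [468.0, -294.3, 169.7]
eef_rot: [-3.139, 0.001, 1.231]
wrist_force: [0.0, -0.0, -0.7]
finger_gap: 31.1
```

Run:
```python
from h import *
st();n=go((518.5,107.5,160),-3.3);n2=go((518.5,107.5,110),-3.3,60,n,back=13.3)
```

```text
20.22 [ 468.  -294.3  169.7] [-3.139e+00  1.000e-03  1.231e+00] F [ 0.  -0.  -0.7] M [ 0.01  0.06 -0.01] gap 31.1 j [-0.63  0.34  1.56 -0.    1.25 -0.29]
tcp [518.5 107.5 141.2] d [39.57 -8.63  2.82] r [-1.000e-03  3.000e-03  1.288e+00] |d|cm 40.6 deg 73.8
tcp [519.2 119.  103.4] d [ 0.   -1.15  3.78] r [1.047 0.    0.   ] |d|cm 4.0 deg 60.0
```

>>> {"api": "servo_tool", "payload": {"series": [[2,0,0,0,0,0.1],[5,-0.5,0,0,0,0.22],[9,-1.5,0,0,0,0.34],[13,-2.5,0,0,0,0.46],[17,-3.5,0,0,0,0.58],[21,-4.5,0,0,0,0.7],[25,-5.5,0,0,0,0.82],[28,-6.5,0,0,0,0.94],[30,-7.5,0,0,0,1.06],[32,-8.5,0,0,0,1.18]]}}

```text
clock: 21.05
eef_pos: [493.5, 38.3, 167.9]
eef_rot: [-3.141, 0.006, 0.088]
wrist_force: [0.3, -0.6, -0.4]
finger_gap: 31.2
```

Run:
```python
from h import *
st();n=go((518.5,107.5,140),-3.3,62,back=13.3);n2=go((518.5,107.5,70.5),-3.3,62,n,back=13.3)
```

```text
21.05 [493.5  38.3 167.9] [-3.141  0.006  0.088] F [ 0.3 -0.6 -0.4] M [ 0.    0.05 -0.  ] gap 31.2 j [0.   0.22 1.72 0.   1.21 1.49]
tcp [519.2 119.2 133.8] d [ 3.29 -7.83  3.4 ] r [1.08  0.085 0.128] |d|cm 9.1 deg 62.5
tcp [519.2 119.2  64.3] d [0.   6.14 3.26] r [0. 0. 0.] |d|cm 7.0 deg 0.0
```

>>> {"api": "servo_tool", "payload": {"series": [[0.3,-0.9,0.3,0.12,0.009,0.014],[0.7,-1.7,0.7,0.24,0.019,0.028],[1,-2.6,1,0.36,0.028,0.042],[1.4,-3.5,1.4,0.48,0.038,0.057],[1.8,-4.3,1.8,0.6,0.047,0.071],[2.2,-5.2,2.2,0.72,0.057,0.085],[2.6,-6.1,2.6,0.84,0.066,0.1],[2.9,-6.9,3,0.95,0.075,0.113],[3.3,-7.8,3.4,1.03,0.081,0.122],[3.3,-7.8,3.4,1.08,0.085,0.128]]}}

```text
clock: 21.88
eef_pos: [519.0, 117.2, 132.5]
eef_rot: [-2.054, 0.004, -0.056]
wrist_force: [0.2, 1.1, -1.1]
finger_gap: 31.3
```

Run:
```python
from h import *
st();n2=go((518.5,107.5,70.5),-3.3,62,back=13.3)
```

```text
21.88 [519.  117.2 132.5] [-2.054  0.004 -0.056] F [ 0.2  1.1 -1.1] M [-0.52  0.13 -0.  ] gap 31.3 j [-0.31  0.53  1.77  1.05  1.42  0.82]
tcp [519.2 119.2  64.3] d [0.03 5.95 3.35] r [-0.005  0.003 -0.002] |d|cm 6.8 deg 0.4
```

>>> {"api": "servo_tool", "payload": {"series": [[0,1,0.6,0,0,0],[0,2,1.2,0,0,0],[0,3,1.7,0,0,0],[0,4,2.3,0,0,0],[0,4.6,2.6,0,0,0],[0,5,2.8,0,0,0],[0,5.4,3.0,0,0,0],[0,5.7,3.2,0,0,0],[0,5.95,3.35,0,0,0],[0,5.95,3.35,0,0,0]]}}

```text
clock: 22.72
eef_pos: [520.1, 118.3, 67.1]
eef_rot: [-2.059, -0.002, -0.053]
wrist_force: [-0.5, 0.0, -1.2]
finger_gap: 31.4
```

Run:
```python
from h import *
st();n2=go((518.5,107.5,70.5),-3.3,62,back=13.3)
crop(getcam("side","d14"),200,220,360,360,5,"c16")
```

```text
22.72 [520.1 118.3  67.1] [-2.059e+00 -2.000e-03 -5.300e-02] F [-0.5  0.  -1.2] M [-0.45  0.16  0.02] gap 31.4 j [-0.3   0.65  1.77  1.07  1.36  0.71]
tcp [519.2 119.2  64.3] d [-0.1   0.21  0.21] r [-0.     0.003  0.004] |d|cm 0.3 deg 0.3
```

View pics/c16.png

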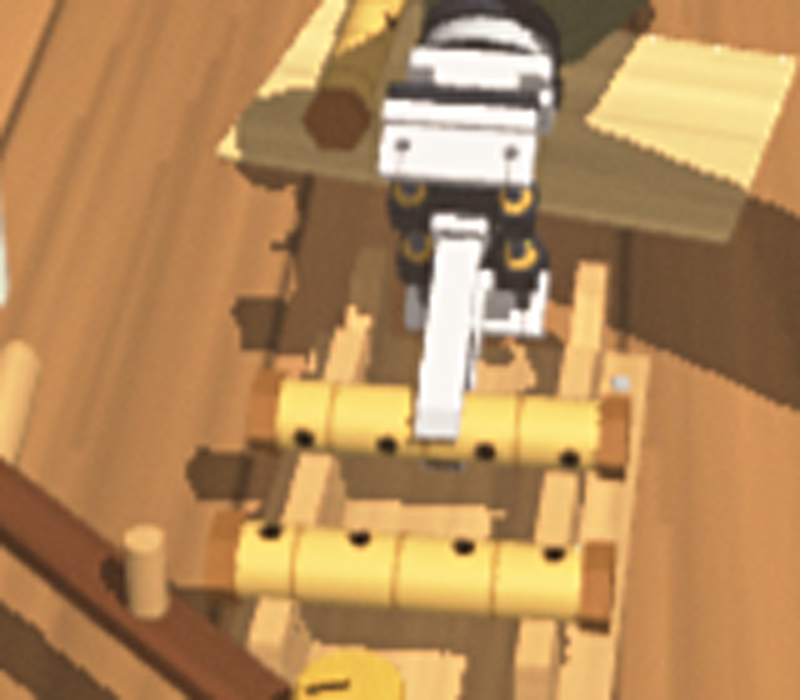

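>>> {"api": "servo_tool", "payload": {"series": [[0,0.1,0.1,0,0,0],[0,0.2,0.2,0,0,0],[0,0.25,0.22,0,0,0],[0,0.25,0.22,0,0,0],[0,0.25,0.22,0,0,0],[0,0.25,0.22,0,0,0],[0,0.25,0.22,0,0,0],[0,0.25,0.22,0,0,0],[0,0.25,0.22,0,0,0],[0,0.25,0.22,0,0,0]]}}

```text
clock: 23.6
eef_pos: [520.3, 119.0, 64.1]
eef_rot: [-2.059, -0.003, -0.053]
wrist_force: [0.0, 0.1, -1.0]
finger_gap: 31.0
```

>>> {"api": "servo_tool", "payload": {"series": [[0,0,0,0,0,0],[0,0,0,0,0,0],[0,0,0,0,0,0],[0,0,0,0,0,0],[0,0,-0.5,0,0,0],[0,0,-2,0,0,0],[0,0,-4,0,0,0],[0,0,-6,0,0,0],[0,0,-7.5,0,0,0],[0,0,-7.5,0,0,0]], "gripper": 6}}

```text
clock: 24.43
eef_pos: [517.5, 50.0, 100.9]
eef_rot: [-2.06, -0.005, -0.056]
wrist_force: [0.4, 0.5, -0.2]
finger_gap: 59.8
```

Run:
```python
from h import *
st();crop(getcam("side","d15"),220,260,360,360,5.6,"c17");n=go((517.5,107.5,130),-3.3,-33)
```

```text
24.43 [517.5  50.  100.9] [-2.06  -0.005 -0.056] F [ 0.4  0.5 -0.2] M [-0.34  0.13 -0.06] gap 59.8 j [-0.43  0.61  1.73  0.98  1.47  0.73]
tcp [516.9  97.3 114.2] d [-0.27 -3.41  3.38] r [-1.658 -0.004  0.004] |d|cm 4.8 deg 95.0
```

View pics/c17.png

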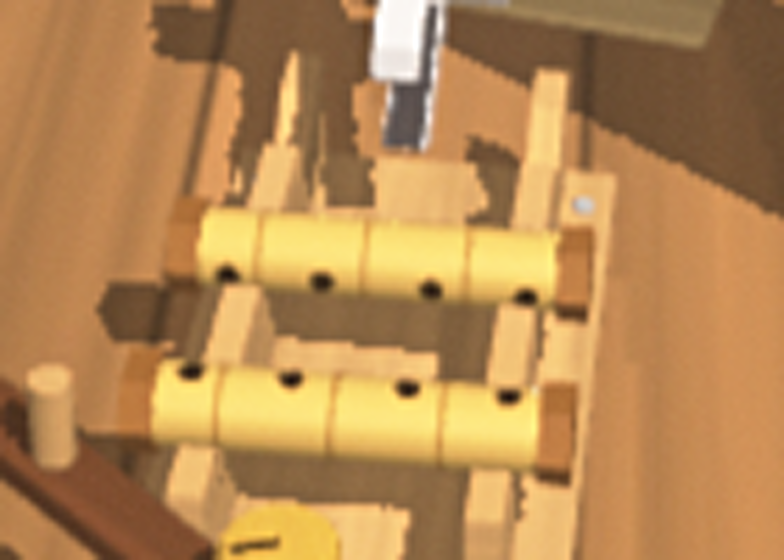

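Run:
```python
from h import *
b=load("d15")
f=lambda p:(220+p[0]/5.6,260+p[1]/5.6)
L=axpt(b,f((204,206)),f((200,278)),70);R=axpt(b,f((560,232)),f((555,304)),70);print(L,R)
S=[]
for h in [(227,275),(321,282),(431,290),(525,297)]: r=roll(b,R,L,f(h));S.append(r[1]);print(r)
u=(L-R)/np.linalg.norm(L-R);print(R+u*np.mean(S))
```

```text
[592.27969562 105.54226539  70.        ] [448.11063719 113.32087733  70.        ]
(np.float64(-101.75535725383769), np.float64(131.48752170996528))
(np.float64(-101.89002367861441), np.float64(93.50738180496097))
(np.float64(-101.61606498311644), np.float64(49.26069276184817))
(np.float64(-101.74999920099029), np.float64(11.624745087194748))
[519.47692012 109.47032419  70.        ]
```

Run:
```python
from h import *
n=go((518.5,75,180),-3.3,5);n=go((518.5,107.5,72),-3.3,-36,n,back=-51);go((518.5,107.5,72),-3.3,-36,n)
```

```text
tcp [518.6  76.6 161.3] d [ 0.03 -6.6  -0.64] r [-0.995 -0.002  0.004] |d|cm 6.6 deg 57.0
tcp [520.2 137.4 113.3] d [-0.19 -5.64  5.31] r [-0.716  0.    -0.   ] |d|cm 7.7 deg 41.0
tcp [517.9  96.5  56.8] d [-0.    0.    6.98] r [0. 0. 0.] |d|cm 7.0 deg 0.0
```

>>> {"api": "servo_tool", "payload": {"series": [[0,-1,-1,-0.1,0,0],[0,-2.5,-1.5,-0.22,0,0],[0,-4,-1.5,-0.34,0,0],[0,-5,-1.3,-0.46,0,0],[0,-6,-1,-0.58,0,0],[0,-6.6,-0.8,-0.7,0,0],[0,-6.6,-0.6,-0.82,0,0],[0,-6.6,-0.6,-0.92,0,0],[0,-6.6,-0.6,-0.995,0,0],[0,-6.6,-0.6,-0.995,0,0]]}}

```text
clock: 25.32
eef_pos: [517.6, 80.7, 160.5]
eef_rot: [-3.057, -0.003, -0.05]
wrist_force: [0.1, -0.7, -0.3]
finger_gap: 60.2
```

Run:
```python
from h import *
st();n=go((518.5,107.5,72),-3.3,-36,back=-51);go((518.5,107.5,72),-3.3,-36,n)
```

```text
25.32 [517.6  80.7 160.5] [-3.057e+00 -3.000e-03 -5.000e-02] F [ 0.1 -0.7 -0.3] M [ 0.07  0.12 -0.02] gap 60.2 j [0.04 0.27 1.67 0.09 1.19 1.63]
tcp [520.2 137.4 113.3] d [-0.03 -5.26  5.19] r [-0.713 -0.005  0.007] |d|cm 7.4 deg 40.8
tcp [517.9  96.5  56.8] d [-0.    0.    6.98] r [0. 0. 0.] |d|cm 7.0 deg 0.0
```

>>> {"api": "servo_tool", "payload": {"series": [[0,-0.8,0.2,-0.11,0,0],[0,-1.7,0.5,-0.22,0,0],[0,-2.6,1.2,-0.33,0,0],[0,-3.5,2,-0.44,0,0],[0,-4.4,3,-0.55,0,0],[0,-5,4,-0.66,0,0],[0,-5.3,4.8,-0.713,0,0],[0,-5.3,5.2,-0.713,0,0],[0,-5.3,5.2,-0.713,0,0],[0,-5.3,5.2,-0.713,0,0]]}}

```text
clock: 26.15
eef_pos: [520.9, 135.1, 113.2]
eef_rot: [2.519, -0.001, -0.054]
wrist_force: [0.0, 0.3, -1.0]
finger_gap: 60.2
```

Run:
```python
from h import *
st();go((518.5,107.5,72),-3.3,-36)
crop(getcam("side","d16"),180,200,380,380,4,"c18");crop(getcam("scene"),300,100,500,290,4,"c19")
```

```text
26.15 [520.9 135.1 113.2] [ 2.519e+00 -1.000e-03 -5.400e-02] F [ 0.   0.3 -1. ] M [0.36 0.05 0.02] gap 60.2 j [ 0.44  0.57  1.49 -0.54  1.43  2.24]
tcp [517.9  96.5  56.8] d [-0.1  -0.14  6.84] r [-0.006 -0.003  0.002] |d|cm 6.8 deg 0.4
```

View pics/c19.png

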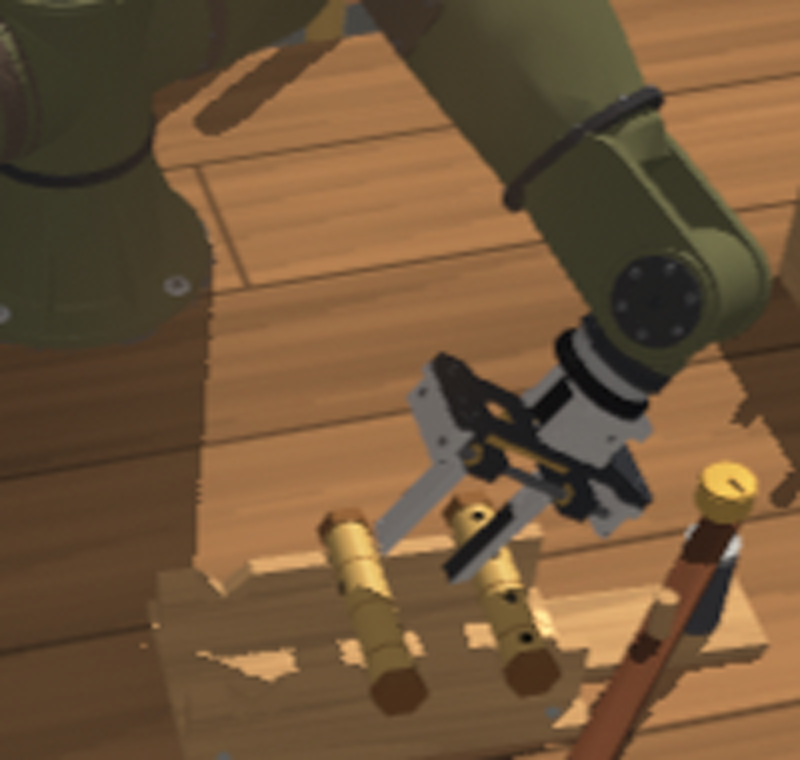

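>>> {"api": "servo_tool", "payload": {"series": [[-0.1,-0.1,0.8,0,0,0],[-0.1,-0.15,1.8,0,0,0],[-0.1,-0.15,2.8,0,0,0],[-0.1,-0.15,3.8,0,0,0],[-0.1,-0.15,4.8,0,0,0],[-0.1,-0.15,5.6,0,0,0],[-0.1,-0.15,6.3,0,0,0],[-0.1,-0.15,6.3,0,0,0],[-0.1,-0.15,6.3,0,0,0],[-0.1,-0.15,6.3,0,0,0]]}}

```text
clock: 27.08
eef_pos: [518.5, 100.4, 61.6]
eef_rot: [2.516, -0.003, -0.053]
wrist_force: [0.8, 0.2, 0.2]
finger_gap: 59.9
```

Run:
```python
from h import *
st();go((518.5,107.5,70),-3.3,-36,back=14)
crop(getcam("scene"),330,100,500,260,4.5,"c20")
```

```text
27.08 [518.5 100.4  61.6] [ 2.516 -0.003 -0.053] F [0.8 0.2 0.2] M [0.3  0.03 0.01] gap 59.9 j [ 0.39  0.6   1.57 -0.58  1.31  2.27]
tcp [518.   99.3  58.7] d [-0.04 -0.08  0.3 ] r [-0.003 -0.005  0.002] |d|cm 0.3 deg 0.4
```

View pics/c20.png

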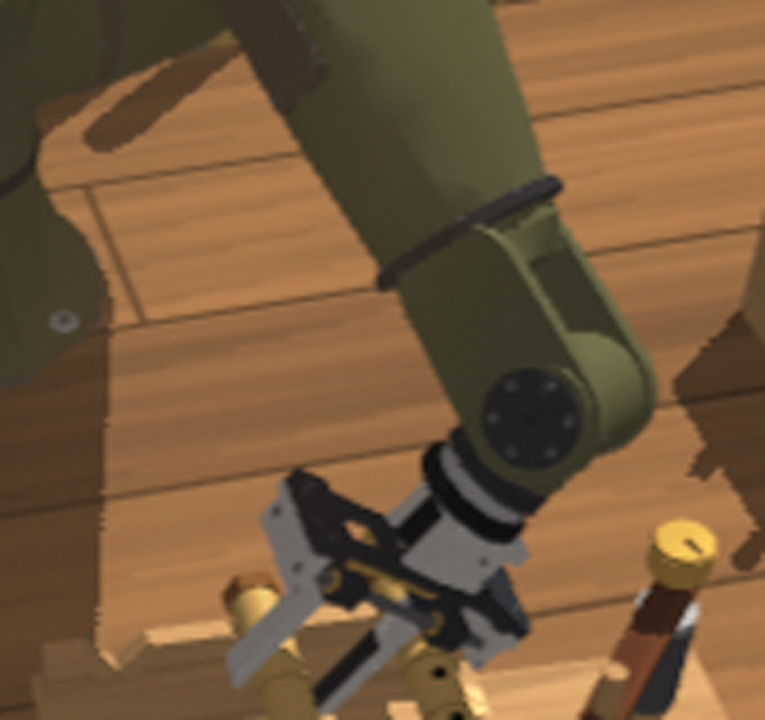

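>>> {"api": "servo_tool", "payload": {"series": [[0,-0.05,0.3,0,0,0],[0,-0.05,0.3,0,0,0],[0,-0.05,0.3,0,0,0],[0,-0.05,0.3,0,0,0],[0,-0.05,0.3,0,0,0],[0,-0.05,0.3,0,0,0],[0,-0.05,0.3,0,0,0],[0,-0.05,0.3,0,0,0],[0,-0.05,0.3,0,0,0],[0,-0.05,0.3,0,0,0]], "gripper": 2.5}}

```text
clock: 27.97
eef_pos: [518.3, 98.9, 58.6]
eef_rot: [2.516, -0.003, -0.053]
wrist_force: [-0.2, 2.4, 1.3]
finger_gap: 31.3
```

Run:
```python
from h import *
st();s=read_state();R=Ro.from_euler('xyz',s['eef_rot']).as_matrix();print('axis at back 14',s['eef_pos']-14*R[:,2])
crop(getcam("side","d17"),220,260,360,360,5.6,"c21")
```

```text
27.97 [518.3  98.9  58.6] [ 2.516 -0.003 -0.053] F [-0.2  2.4  1.3] M [ 0.43  0.14 -0.07] gap 31.3 j [ 0.39  0.61  1.58 -0.58  1.3   2.27]
axis at back 14 [518.66450502 107.08152791  69.97201495]
```

View pics/c21.png

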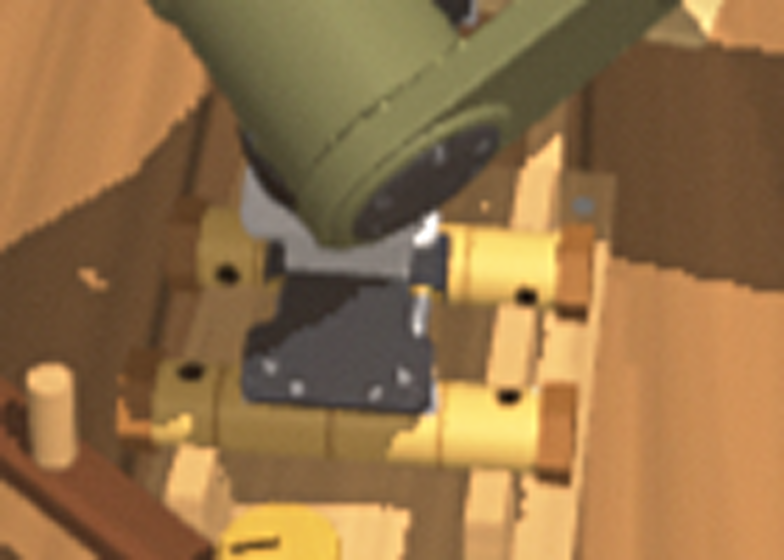

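Run:
```python
from h import *
n=go((518.5,90,150),-3.3,10,back=14);n=go((518.5,107.3,120),-3.3,64,n,back=14);n=go((518.5,107.3,69.5),-3.3,64,n,back=14)
```

```text
tcp [518.6  92.4 136.2] d [ 0.1   5.06 -5.91] r [ 0.8   -0.004  0.004] |d|cm 7.8 deg 45.8
tcp [519.2 119.9 113.9] d [-0.1  -2.31  2.68] r [ 0.942 -0.     0.   ] |d|cm 3.5 deg 54.0
tcp [519.2 119.9  63.4] d [0.   4.54 2.21] r [0. 0. 0.] |d|cm 5.0 deg 0.0
```

>>> {"api": "servo_tool", "payload": {"series": [[0,0.7,-1,0,0,0],[0,1.6,-2.3,0,0,0],[0,2.8,-3.6,0.06,0,0],[0,4,-5,0.18,0,0],[0,4.7,-5.9,0.3,0,0],[0,5,-5.9,0.42,0,0],[0,5,-5.9,0.54,0,0],[0,5,-5.9,0.66,0,0],[0,5,-5.9,0.76,0,0],[0,5,-5.9,0.8,0,0]]}}

```text
clock: 28.85
eef_pos: [517.9, 91.7, 136.9]
eef_rot: [-2.961, -0.005, -0.055]
wrist_force: [-0.5, 0.3, -0.8]
finger_gap: 31.2
```

Run:
```python
from h import *
st();n=go((518.5,107.3,120),-3.3,64,back=14);n=go((518.5,107.3,69.5),-3.3,64,n,back=14)
```

```text
28.85 [517.9  91.7 136.9] [-2.961 -0.005 -0.055] F [-0.5  0.3 -0.8] M [-0.07  0.16 -0.03] gap 31.2 j [0.01 0.3  1.7  0.2  1.13 1.55]
tcp [519.2 119.9 113.9] d [-0.03 -2.36  2.78] r [ 0.937 -0.002  0.005] |d|cm 3.6 deg 53.7
tcp [519.2 119.9  63.4] d [0.   4.54 2.21] r [0. 0. 0.] |d|cm 5.0 deg 0.0
```

>>> {"api": "servo_tool", "payload": {"series": [[0,-0.2,0.2,0.11,0,0],[0,-0.4,0.4,0.22,0,0],[0,-0.7,0.8,0.34,0,0],[0,-1,1.2,0.46,0,0],[0,-1.4,1.6,0.58,0,0],[0,-1.8,2,0.7,0,0],[0,-2.1,2.4,0.82,0,0],[0,-2.3,2.7,0.9,0,0],[0,-2.36,2.8,0.937,0,0],[0,-2.36,2.8,0.937,0,0]]}}

```text
clock: 29.68
eef_pos: [518.9, 120.6, 111.4]
eef_rot: [-2.029, -0.001, -0.054]
wrist_force: [0.0, -0.4, -2.8]
finger_gap: 31.4
```

Run:
```python
from h import *
st();n=go((518.5,107.3,69.5),-3.3,64,back=14)
```

```text
29.68 [518.9 120.6 111.4] [-2.029e+00 -1.000e-03 -5.400e-02] F [ 0.  -0.4 -2.8] M [-0.48  0.21 -0.04] gap 31.4 j [-0.31  0.58  1.78  1.07  1.42  0.76]
tcp [519.2 119.9  63.4] d [0.03 4.34 2.06] r [0.004 0.003 0.002] |d|cm 4.8 deg 0.3
```

>>> {"api": "servo_tool", "payload": {"series": [[0,0.7,0.3,0,0,0],[0,1.4,0.65,0,0,0],[0,2.1,1,0,0,0],[0,2.7,1.25,0,0,0],[0,3.2,1.5,0,0,0],[0,3.6,1.7,0,0,0],[0,4,1.9,0,0,0],[0,4.3,2.05,0,0,0],[0,4.35,2.08,0,0,0],[0,4.35,2.08,0,0,0]]}}

```text
clock: 30.52
eef_pos: [519.4, 120.2, 64.0]
eef_rot: [-2.03, -0.003, -0.053]
wrist_force: [-1.2, -1.6, 0.3]
finger_gap: 31.0
```

Run:
```python
from h import *
st();n=go((518.5,107.3,69.5),-3.3,64,back=14)
crop(getcam("side","d18"),220,260,360,360,5.6,"c22")
```

```text
30.52 [519.4 120.2  64. ] [-2.03  -0.003 -0.053] F [-1.2 -1.6  0.3] M [-0.25  0.18  0.11] gap 31.0 j [-0.31  0.67  1.77  1.09  1.37  0.68]
tcp [519.2 119.9  63.4] d [-0.01  0.07  0.  ] r [0.005 0.003 0.004] |d|cm 0.1 deg 0.4
```

View pics/c22.png

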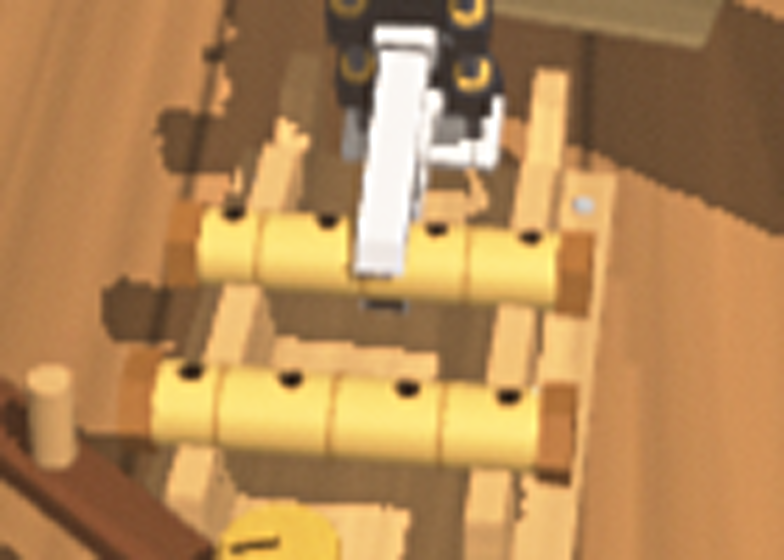

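>>> {"api": "servo_tool", "payload": {"series": [[0,0,0,0,0,0],[0,0,0,0,0,0],[0,0,0,0,0,0],[0,0,0,0,0,0],[0,0,-0.5,0,0,0],[0,0,-2,0,0,0],[0,0,-4,0,0,0],[0,0,-6,0,0,0],[0,-1.5,-8,0,0,0],[0,-3,-9,0,0,0]], "gripper": 6}}

```text
clock: 31.4
eef_pos: [515.7, 50.3, 132.1]
eef_rot: [-2.031, -0.003, -0.056]
wrist_force: [0.5, 0.9, -0.5]
finger_gap: 60.0
```

Run:
```python
from h import *
st();n=go((518.5,0,300),86.7,0)
```

```text
31.4 [515.7  50.3 132.1] [-2.031 -0.003 -0.056] F [ 0.5  0.9 -0.5] M [-0.34  0.06  0.06] gap 60.0 j [-0.43  0.57  1.73  0.99  1.52  0.77]
tcp [518.5  -0.  281.2] d [  0.6  -11.14 -11.1 ] r [-0.863 -0.865 -1.389] |d|cm 15.7 deg 106.0
```

>>> {"api": "servo_tool", "payload": {"series": [[0,-1,-1,-0.058,-0.058,-0.093],[0,-2.2,-2.2,-0.115,-0.115,-0.185],[0,-3.3,-3.3,-0.173,-0.173,-0.278],[0.1,-4.5,-4.5,-0.23,-0.231,-0.37],[0.2,-5.6,-5.6,-0.288,-0.288,-0.463],[0.3,-6.7,-6.7,-0.345,-0.346,-0.556],[0.4,-7.8,-7.8,-0.403,-0.404,-0.648],[0.5,-8.9,-8.9,-0.46,-0.461,-0.741],[0.6,-10,-10,-0.518,-0.519,-0.833],[0.6,-11.1,-11.1,-0.57,-0.571,-0.917]]}}

```text
clock: 32.23
eef_pos: [518.5, 1.0, 281.2]
eef_rot: [-2.79, -0.207, 1.003]
wrist_force: [-0.4, -0.4, 0.0]
finger_gap: 60.0
```

Run:
```python
from h import *
st();n=go((518.5,10,300),86.7,0)
```

```text
32.23 [518.5   1.  281.2] [-2.79  -0.207  1.003] F [-0.4 -0.4  0. ] M [-0.1  -0.05  0.02] gap 60.0 j [-0.23  0.33  1.36  0.31  1.72  0.31]
tcp [518.5  10.  281.2] d [ 0.74 -0.4   0.31] r [-0.29  -0.29  -0.467] |d|cm 0.9 deg 35.6
```

>>> {"api": "servo_tool", "payload": {"series": [[0.1,-0.1,0,-0.058,-0.058,-0.093],[0.3,-0.2,0.1,-0.115,-0.115,-0.185],[0.5,-0.3,0.2,-0.173,-0.173,-0.278],[0.7,-0.4,0.3,-0.23,-0.231,-0.37],[0.7,-0.4,0.3,-0.29,-0.29,-0.467],[0.7,-0.4,0.3,-0.29,-0.29,-0.467],[0.7,-0.4,0.3,-0.29,-0.29,-0.467],[0.7,-0.4,0.3,-0.29,-0.29,-0.467],[0.7,-0.4,0.3,-0.29,-0.29,-0.467],[0.7,-0.4,0.3,-0.29,-0.29,-0.467]]}}

```text
clock: 33.07
eef_pos: [518.4, 10.4, 279.3]
eef_rot: [-3.137, -0.005, 1.507]
wrist_force: [-0.4, 0.7, 0.6]
finger_gap: 60.0
```

Run:
```python
from h import *
st();c=getcam("wrist","w6");print([proj(c,(x,y,70)) for x,y in [(523.9,202.3),(518.5,107.3)]]);crop(c,200,0,420,200,3.6,"c23")
```

```text
33.07 [518.4  10.4 279.3] [-3.137 -0.005  1.507] F [-0.4  0.7  0.6] M [0.02 0.05 0.06] gap 60.0 j [-0.05  0.18  1.49  0.    1.47  0.01]
[array([305.68972102,  25.39068952]), array([306.77535577, 126.63386325])]
```

View pics/c23.png

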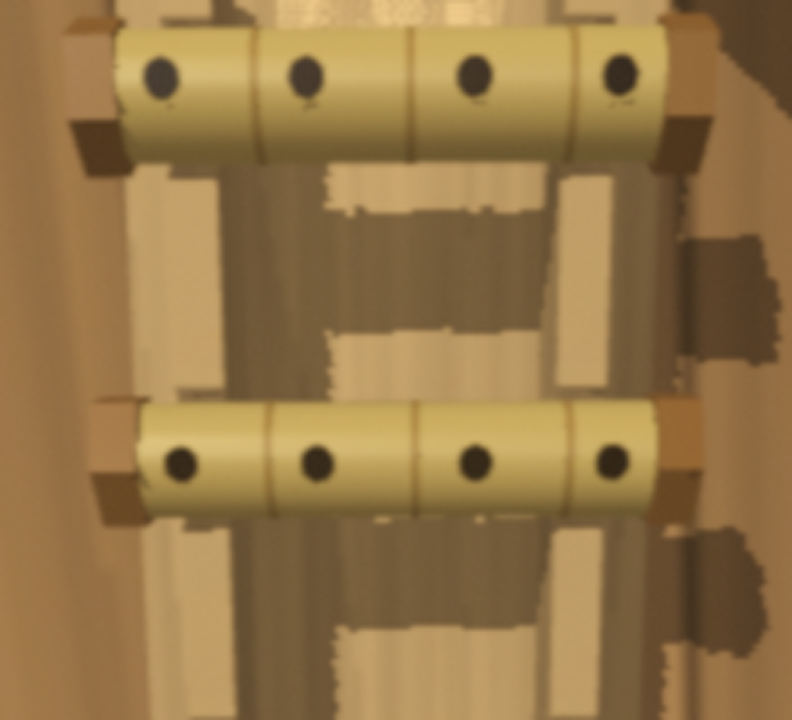

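Run:
```python
from h import *
a=load("w6")
f=lambda p:(200+p[0]/3.6,p[1]/3.6)
for E,H in [([(150,28),(150,165),(640,26),(640,159)],[(161,78),(306,77),(475,76),(621,75)]),([(170,404),(170,519),(630,402),(630,514)],[(181,464),(317,464),(475,462),(613,461)])]:
    R=axpt(a,f(E[0]),f(E[1]),70);L=axpt(a,f(E[2]),f(E[3]),70);print(R,L)
    for h in H: print(roll(a,R,L,f(h)))
```

```text
[460.86795891 204.77649645  70.        ] [594.57475507 197.04359185  70.        ]
(np.float64(1.7524218496871968), np.float64(6.021996553661265))
(np.float64(1.9336719615334257), np.float64(43.94913984623934))
(np.float64(2.281951122157165), np.float64(88.10700912028481))
(np.float64(2.4692183346570427), np.float64(126.21544899603556))
[456.28804355 109.55563565  70.        ] [589.45755601 101.94128764  70.        ]
(np.float64(6.354786034044531), np.float64(5.887975517850337))
(np.float64(7.3469971633574405), np.float64(43.75840113435892))
(np.float64(6.596204928818853), np.float64(87.72530904093517))
(np.float64(6.651177460580602), np.float64(126.07888350524424))
```

Run:
```python
from h import *
c=getcam("side","d19");crop(c,220,260,340,350,6.6,"c24");crop(getcam("scene","s19"),340,200,460,300,6.6,"c25")
```

```text
(no output)
```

View pics/c24.png

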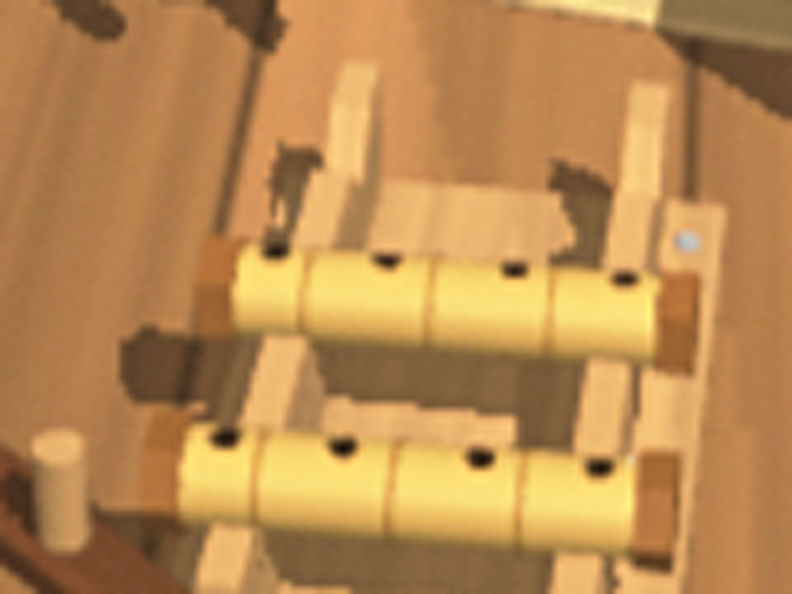

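View pics/c25.png

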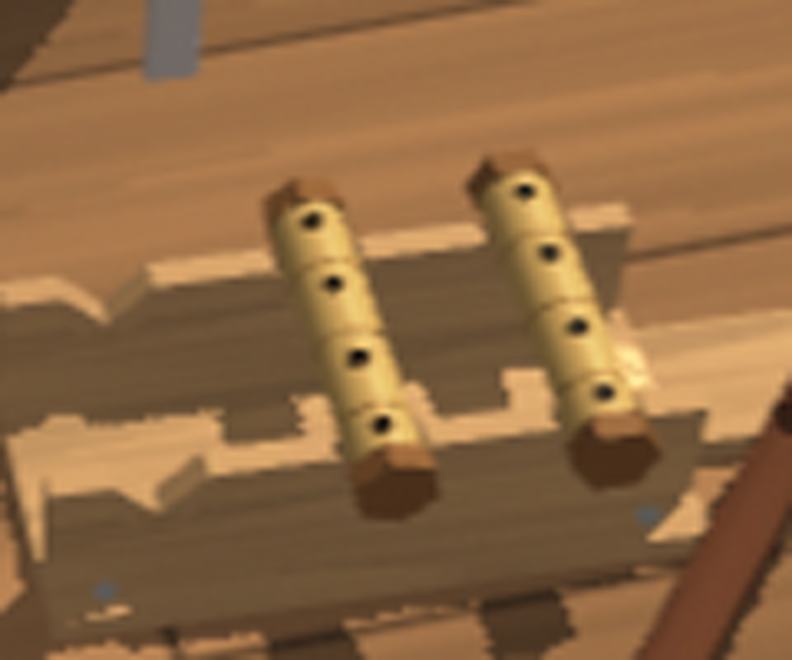

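Run:
```python
from h import *
n=go((518.5,107.3,130),-3.3,3.5);n=go((518.5,107.3,74),-3.3,3.5,n)
```

```text
tcp [518.6 108.4 111.2] d [ 9.68 -0.52 16.85] r [0.042 0.047 1.566] |d|cm 19.4 deg 89.8
tcp [518.6 108.4  55.2] d [-0.    0.34  5.59] r [0. 0. 0.] |d|cm 5.6 deg 0.0
```

>>> {"api": "servo_tool", "payload": {"series": [[0.5,0,0.5,0,0,0.12],[1.5,0,1.5,0,0,0.24],[3,0,3,0,0,0.36],[4.5,-0.2,5,0,0,0.48],[6,-0.3,7,0,0,0.6],[7.5,-0.4,9,0,0,0.72],[9,-0.5,10,0,0,0.84],[9.7,-0.5,10,0,0,0.96],[9.7,-0.5,10,0,0,1.08],[9.7,-0.5,10,0,0,1.2]]}}

```text
clock: 34.05
eef_pos: [518.9, 109.0, 179.6]
eef_rot: [-3.136, 0.002, 0.304]
wrist_force: [0.8, 0.4, 0.3]
finger_gap: 59.9
```

Run:
```python
from h import *
st();n=go((518.5,107.3,120),-3.3,3.5)
```

```text
34.05 [518.9 109.  179.6] [-3.136e+00  2.000e-03  3.040e-01] F [0.8 0.4 0.3] M [0.05 0.16 0.02] gap 59.9 j [0.14 0.28 1.61 0.01 1.26 1.4 ]
tcp [518.6 108.4 101.2] d [-0.03  0.09  7.83] r [0.056 0.014 0.362] |d|cm 7.8 deg 21.0
```

>>> {"api": "servo_tool", "payload": {"series": [[0,0,1,0.02,0,0.12],[0,0,2.5,0.03,0,0.24],[0,0,4,0.05,0.01,0.362],[0,0,5.5,0.056,0.014,0.362],[0,0,7,0.056,0.014,0.362],[0,0,7.8,0.056,0.014,0.362],[0,0,7.8,0.056,0.014,0.362],[0,0,7.8,0.056,0.014,0.362],[0,0,7.8,0.056,0.014,0.362],[0,0,7.8,0.056,0.014,0.362]]}}

```text
clock: 34.88
eef_pos: [519.2, 109.1, 102.8]
eef_rot: [-3.08, -0.002, -0.052]
wrist_force: [0.5, 0.6, 0.8]
finger_gap: 60.2
```

Run:
```python
from h import *
st();n=go((518.5,107.0,72),-3.3,3.5)
```

```text
34.88 [519.2 109.1 102.8] [-3.08e+00 -2.00e-03 -5.20e-02] F [0.5 0.6 0.8] M [0.04 0.1  0.02] gap 60.2 j [0.11 0.36 1.7  0.07 1.07 1.7 ]
tcp [518.6 108.1  53.2] d [-0.06  0.4   4.95] r [-0.001 -0.002  0.006] |d|cm 5.0 deg 0.3
```

>>> {"api": "servo_tool", "payload": {"series": [[0,0.2,0.5,0,0,0],[0,0.3,1.5,0,0,0],[0,0.4,2.5,0,0,0],[0,0.4,3.5,0,0,0],[0,0.4,4.3,0,0,0],[0,0.4,4.95,0,0,0],[0,0.4,4.95,0,0,0],[0,0.4,4.95,0,0,0],[0,0.4,4.95,0,0,0],[0,0.4,4.95,0,0,0]]}}

```text
clock: 35.72
eef_pos: [519.0, 108.1, 52.8]
eef_rot: [-3.08, -0.001, -0.052]
wrist_force: [0.6, 0.9, -0.8]
finger_gap: 59.9
```

>>> {"api": "servo_tool", "payload": {"series": [[0,0,0,0,0,0],[0,0,0,0,0,0],[0,0,0,0,0,0],[0,0,0,0,0,0],[0,0,0,0,0,0],[0,0,0,0,0,0],[0,0,0,0,0,0],[0,0,0,0,0,0],[0,0,0,0,0,0],[0,0,0,0,0,0]], "gripper": 2.5}}

```text
clock: 36.55
eef_pos: [518.7, 108.2, 52.4]
eef_rot: [-3.08, -0.001, -0.052]
wrist_force: [-0.8, 3.7, 2.2]
finger_gap: 31.0
```

Run:
```python
from h import *
st();s=read_state();y=s['eef_pos'];b=(70-y[2])/-np.cos(np.radians(3.5))*-1;print(b);n=go((518.5,107.0,76),-3.3,3.5,back=b);n=go((518.5,107.0,69.7),-3.3,-3,n,back=b)
```

```text
36.55 [518.7 108.2  52.4] [-3.08e+00 -1.00e-03 -5.20e-02] F [-0.8  3.7  2.2] M [ 0.86  0.22 -0.05] gap 31.0 j [0.11 0.43 1.74 0.07 0.97 1.69]
17.630493084845362
tcp [518.6 108.1  58.4] d [-0.02 -0.02 -0.6 ] r [-0.001 -0.001  0.006] |d|cm 0.6 deg 0.3
tcp [518.4 106.1  52.1] d [-0.    0.24  0.62] r [-0.113  0.    -0.   ] |d|cm 0.7 deg 6.5
```

>>> {"api": "servo_tool", "payload": {"series": [[0,0,-0.5,0,0,0],[0,0,-0.9,0,0,0],[0,0.1,-0.9,-0.056,0,0],[0,0.2,-0.9,-0.113,0,0],[0,0.2,-0.9,-0.113,0,0],[0,0.2,-0.6,-0.113,0,0],[0,0.2,-0.2,-0.113,0,0],[0,0.2,0.05,-0.113,0,0],[0,0.2,0.05,-0.113,0,0],[0,0.2,0.05,-0.113,0,0]]}}

```text
clock: 37.38
eef_pos: [518.9, 106.3, 52.0]
eef_rot: [3.092, -0.001, -0.053]
wrist_force: [-2.9, 3.9, 6.3]
finger_gap: 31.3
```

>>> {"api": "servo_tool", "payload": {"series": [[0,0,0,0,0,0],[0,0,0,0,0,0],[0,0,0,0,0,0],[0,0,0,0,0,0],[0,0,-0.5,0,0,0],[0,0,-2,0,0,0],[0,0,-5,0,0,0],[0,0,-8,0,0,0],[0,0,-12,0,0,0],[0,0,-16,0,0,0]], "gripper": 6}}

```text
clock: 38.22
eef_pos: [518.3, 114.3, 213.2]
eef_rot: [3.09, 0.0, -0.052]
wrist_force: [0.5, -0.2, 0.2]
finger_gap: 60.2
```

Run:
```python
from h import *
st();n=go((518.5,12,300),86.7,0)
c=getcam("side","d20");crop(c,220,260,340,350,6.6,"c26")
```

```text
38.22 [518.3 114.3 213.2] [ 3.09   0.    -0.052] F [ 0.5 -0.2  0.2] M [ 0.04  0.08 -0.02] gap 60.2 j [ 0.17  0.26  1.55 -0.05  1.34  1.81]
tcp [518.5  12.  281.2] d [ 0.55 10.55 -6.27] r [ 0.04   0.041 -1.565] |d|cm 12.3 deg 89.7
```

View pics/c26.png

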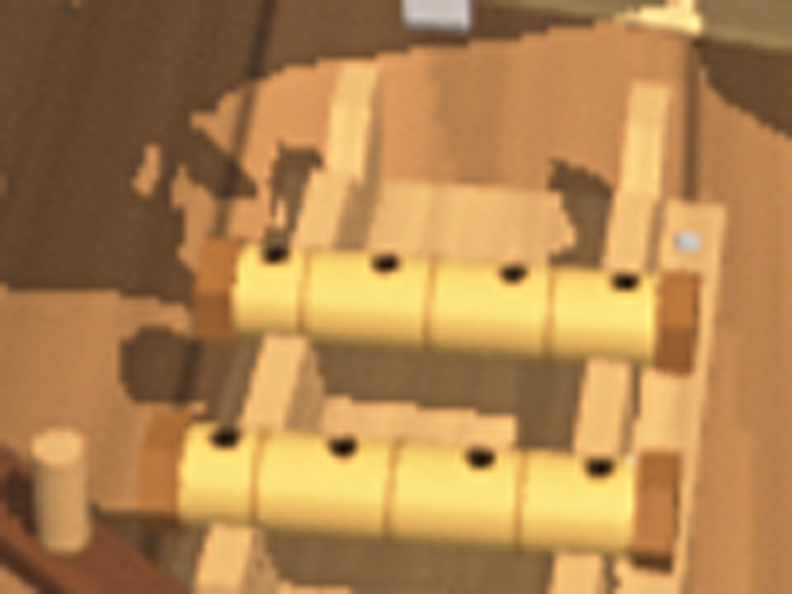

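Run:
```python
from h import *
n=go((560,-10,230),40,0);n=go((597,-360,190),85.2,0,n)
```

```text
tcp [560.  -10.  211.2] d [ 4.54 12.22  1.7 ] r [ 0.051  0.008 -0.75 ] |d|cm 13.1 deg 43.1
tcp [ 597.  -360.   171.2] d [-19.66  29.19   4.  ] r [ 0.     0.    -0.789] |d|cm 35.4 deg 45.2
```

>>> {"api": "servo_tool", "payload": {"series": [[0.4,1.2,0,0.01,0,-0.1],[0.9,2.4,0,0.02,0,-0.2],[1.4,3.6,0.2,0.03,0,-0.3],[1.8,4.8,0.4,0.04,0.01,-0.4],[2.3,6.1,0.6,0.05,0.01,-0.5],[2.8,7.4,0.9,0.05,0.01,-0.6],[3.3,8.8,1.2,0.05,0.01,-0.7],[3.9,10.3,1.5,0.05,0.01,-0.75],[4.5,12.2,1.7,0.05,0.01,-0.75],[4.5,12.2,1.7,0.05,0.01,-0.75]]}}

```text
clock: 39.1
eef_pos: [557.8, -13.0, 200.4]
eef_rot: [-3.138, 0.008, 0.696]
wrist_force: [0.5, 1.0, -0.3]
finger_gap: 59.7
```

>>> {"api": "servo_tool", "payload": {"series": [[-1.8,2.7,0,0,0,-0.08],[-3.8,5.7,0.3,0,0,-0.17],[-5.9,8.7,0.8,0,0,-0.26],[-8,11.8,1.2,0,0,-0.35],[-10.1,14.9,1.7,0,0,-0.44],[-12.2,18,2.2,0,0,-0.53],[-14.3,21.1,2.7,0,0,-0.62],[-16.4,24.2,3.2,0,0,-0.71],[-18.2,27,3.7,0,0,-0.789],[-19.7,29.2,4,0,0,-0.789]]}}

```text
clock: 39.93
eef_pos: [593.6, -362.9, 160.5]
eef_rot: [-3.133, 0.002, 1.491]
wrist_force: [0.2, -0.1, 1.0]
finger_gap: 60.2
```

Run:
```python
from h import *
st();c=getcam("wrist","w7");crop(c,200,20,460,300,2.8,"c27")
```

```text
39.93 [ 593.6 -362.9  160.5] [-3.133e+00  2.000e-03  1.491e+00] F [ 0.2 -0.1  1. ] M [0.03 0.1  0.02] gap 60.2 j [-0.6   0.67  1.08 -0.01  1.39 -0.52]
```

View pics/c27.png

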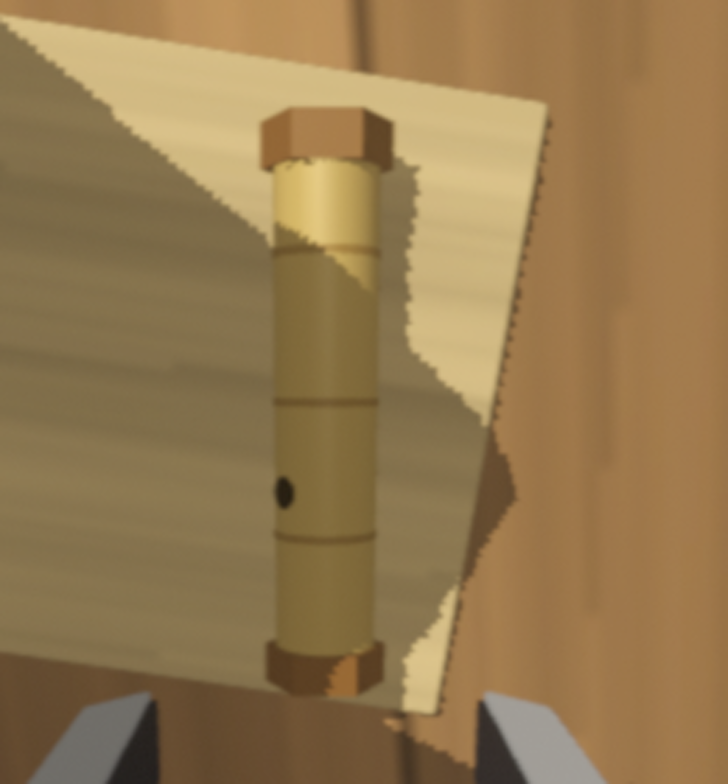

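Run:
```python
from h import *
a=load("w7")
f=lambda p:(200+p[0]/2.8,20+p[1]/2.8)
F={3:[(274,403),(379,402),(272,250),(381,249),(274,536),(377,536),(284,493)]}
for k,v in F.items():
    v=[f(x) for x in v]
    m=axpt(a,v[0],v[1],23);p=axpt(a,v[2],v[3],23);q=axpt(a,v[4],v[5],23)
    u=p-q;u/=np.linalg.norm(u);ro=roll(a,m,p,v[6]);c=m+u*(ro[1]+22);print(k,m.round(1),'yaw',(90-np.degrees(np.arctan2(u[0],u[1]))).round(1),ro,'centre',c.round(1))
    cc=c;yy=90-np.degrees(np.arctan2(u[0],u[1]))
n=go((*cc[:2],70),yy);go((*cc[:2],29),yy,0,n)
```

```text
3 [ 601.5 -304.4   23. ] yaw 85.3 (np.float64(-54.90756700363891), np.float64(-27.001622974297284)) centre [ 601.1 -309.3   23. ]
tcp [ 601.1 -309.3   51.2] d [ 5.79  0.42 10.81] r [-0.009  0.003 -0.004] |d|cm 12.3 deg 0.6
tcp [ 601.1 -309.3   10.2] d [ 0.  -0.   4.1] r [0. 0. 0.] |d|cm 4.1 deg 0.0
```

>>> {"api": "servo_tool", "payload": {"series": [[1,0,1.5,0,0,0],[2.2,0.1,3,0,0,0],[3.5,0.2,5,0,0,0],[4.8,0.3,7,0,0,0],[5.8,0.4,9,0,0,0],[5.8,0.4,10.8,-0.009,0,0],[5.8,0.4,10.8,-0.009,0,0],[5.8,0.4,10.8,-0.009,0,0],[5.8,0.4,10.8,-0.009,0,0],[5.8,0.4,10.8,-0.009,0,0]]}}

```text
clock: 40.82
eef_pos: [602.4, -304.3, 54.8]
eef_rot: [3.139, 0.004, 1.486]
wrist_force: [0.0, 0.1, -0.0]
finger_gap: 60.0
```

Run:
```python
from h import *
st();go((601.1,-309.3,29),85.3)
```

```text
40.82 [ 602.4 -304.3   54.8] [3.139 0.004 1.486] F [ 0.   0.1 -0. ] M [-0.05  0.03 -0.  ] gap 60.0 j [-0.52  0.72  1.26 -0.    1.16 -0.44]
tcp [ 601.1 -309.3   10.2] d [-0.49 -0.1   4.46] r [ 0.003  0.004 -0.002] |d|cm 4.5 deg 0.3
```

>>> {"api": "servo_tool", "payload": {"series": [[-0.3,-0.1,0,0,0,0],[-0.5,-0.1,0.5,0,0,0],[-0.5,-0.1,1.5,0,0,0],[-0.5,-0.1,2.5,0,0,0],[-0.5,-0.1,3.5,0,0,0],[-0.5,-0.1,4.4,0,0,0],[-0.5,-0.1,4.4,0,0,0],[-0.5,-0.1,4.4,0,0,0],[-0.5,-0.1,4.4,0,0,0],[-0.5,-0.1,4.4,0,0,0]]}}

```text
clock: 41.65
eef_pos: [600.4, -308.7, 9.0]
eef_rot: [3.141, 0.003, 1.487]
wrist_force: [-0.2, -0.1, 0.4]
finger_gap: 60.2
```

>>> {"api": "servo_tool", "payload": {"series": [[0,0,0,0,0,0],[0,0,0,0,0,0],[0,0,0,0,0,0],[0,0,0,0,0,0],[0,0,0,0,0,0],[0,0,0,0,0,0],[0,0,0,0,0,0],[0,0,0,0,0,0],[0,0,0,0,0,0],[0,0,0,0,0,0]], "gripper": 2.5}}

```text
clock: 42.48
eef_pos: [600.5, -308.8, 9.2]
eef_rot: [3.141, 0.003, 1.487]
wrist_force: [-0.5, 0.1, 1.1]
finger_gap: 31.4
```

>>> {"api": "servo_tool", "payload": {"series": [[0,0,-2,0,0,0],[0,0,-4,0,0,0],[0,0,-6,0,0,0],[0,0,-8,0,0,0],[0,0,-10,0,0,0],[0,0,-12,0,0,0],[0,0,-14,0,0,0],[0,0,-16,0,0,0],[0,0,-16,0,0,0],[0,0,-16,0,0,0]]}}

```text
clock: 43.32
eef_pos: [600.5, -308.4, 169.3]
eef_rot: [3.139, 0.003, 1.487]
wrist_force: [0.6, 0.1, -1.8]
finger_gap: 31.3
```

Run:
```python
from h import *
st();n=go((513.1,-60,190),176.7);n2=go((513.1,12.7,140),176.7,-62,n,back=13.3)
```

```text
43.32 [ 600.5 -308.4  169.3] [3.139e+00 3.000e-03 1.487e+00] F [ 0.6  0.1 -1.8] M [0.02 0.02 0.04] gap 31.3 j [-0.53  0.61  1.16 -0.    1.37 -0.44]
tcp [513.1 -60.  171.2] d [ 24.02 -10.79  -0.29] r [-1.000e-03  4.000e-03 -1.597e+00] |d|cm 26.3 deg 91.5
tcp [513.8  24.4 133.8] d [0.42 8.43 3.74] r [-1.082 -0.     0.   ] |d|cm 9.2 deg 62.0
```

Run:
```python
from h import *
n=go((513.1,-20,200),-3.3);n2=go((513.1,12.7,120),-3.3,-33,n,back=13.8);go((513.1,12.7,70.2),-3.3,-33,n2,back=13.8)
```

```text
tcp [513.1 -20.  181.2] d [ 28.01 -11.12  -1.31] r [4.000e-03 1.000e-03 1.544e+00] |d|cm 30.2 deg 88.5
tcp [512.7   5.2 108.4] d [-0.19 -2.51  7.28] r [-0.576  0.     0.   ] |d|cm 7.7 deg 33.0
tcp [512.7   5.2  58.6] d [ 0.   -2.71  4.18] r [0. 0. 0.] |d|cm 5.0 deg 0.0
```

>>> {"api": "servo_tool", "payload": {"series": [[2,-0.8,0,0,0,0.12],[5,-2,0,0,0,0.24],[8,-3.2,0,0,0,0.36],[11,-4.4,0,0,0,0.48],[14,-5.6,-0.2,0,0,0.6],[17,-6.8,-0.4,0,0,0.72],[20,-8,-0.6,0,0,0.84],[23,-9.2,-0.9,0,0,0.96],[26,-10.3,-1.2,0,0,1.08],[28,-11.1,-1.3,0,0,1.2]]}}

```text
clock: 44.15
eef_pos: [511.8, -17.7, 179.9]
eef_rot: [3.14, 0.002, 0.282]
wrist_force: [0.8, -0.2, -1.0]
finger_gap: 31.3
```

Run:
```python
from h import *
st();n2=go((513.1,12.7,130),-3.3,-33,back=13.8)
```

```text
44.15 [511.8 -17.7 179.9] [3.14e+00 2.00e-03 2.82e-01] F [ 0.8 -0.2 -1. ] M [ 0.03  0.07 -0.04] gap 31.3 j [-0.1   0.24  1.66 -0.    1.24  1.18]
tcp [512.7   5.2 118.4] d [ 0.74 -2.19  6.14] r [-0.568 -0.096  0.33 ] |d|cm 6.6 deg 38.1
```

>>> {"api": "servo_tool", "payload": {"series": [[0.1,-0.3,0.5,-0.09,-0.015,0.05],[0.2,-0.6,1.2,-0.19,-0.032,0.11],[0.3,-0.9,2,-0.29,-0.049,0.165],[0.5,-1.3,3,-0.38,-0.065,0.22],[0.6,-1.7,4,-0.47,-0.08,0.275],[0.7,-2.1,5,-0.55,-0.093,0.32],[0.74,-2.2,6.1,-0.568,-0.096,0.33],[0.74,-2.2,6.1,-0.568,-0.096,0.33],[0.74,-2.2,6.1,-0.568,-0.096,0.33],[0.74,-2.2,6.1,-0.568,-0.096,0.33]]}}

```text
clock: 44.98
eef_pos: [514.0, 2.7, 120.2]
eef_rot: [2.566, -0.002, -0.052]
wrist_force: [0.3, 0.6, -1.3]
finger_gap: 31.5
```

Run:
```python
from h import *
st();n2=go((513.1,12.7,70.5),-3.3,-33,back=13.8)
crop(getcam("scene"),300,120,480,290,4.4,"c28");crop(getcam("side"),200,200,360,340,4.5,"c29")
```

```text
44.98 [514.    2.7 120.2] [ 2.566e+00 -2.000e-03 -5.200e-02] F [ 0.3  0.6 -1.3] M [0.37 0.06 0.01] gap 31.5 j [ 0.21  0.42  1.67 -0.58  1.27  2.08]
tcp [512.7   5.2  58.9] d [-0.16 -3.54  5.01] r [-0.001 -0.004  0.004] |d|cm 6.1 deg 0.3
```

View pics/c28.png

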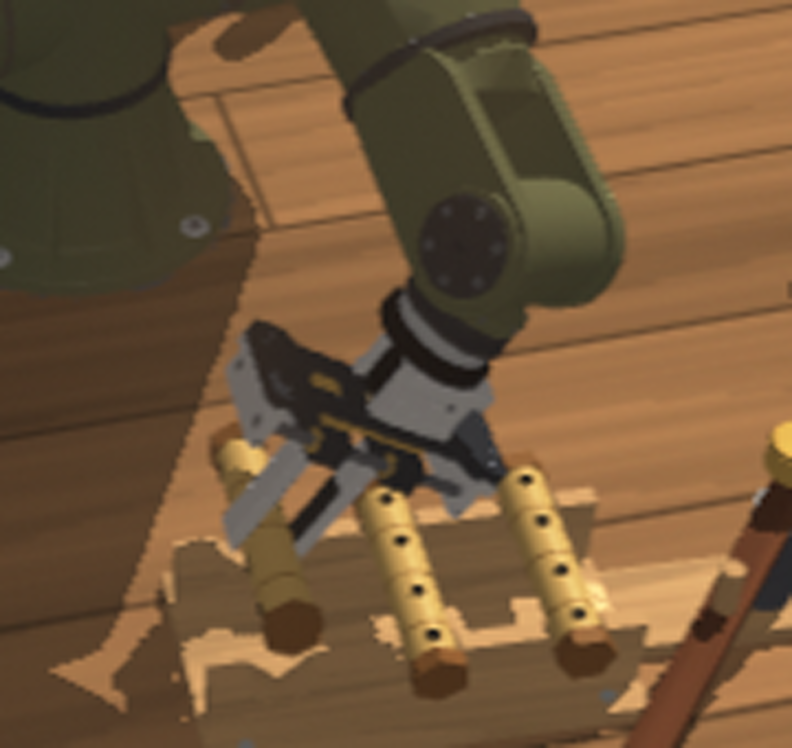

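View pics/c29.png

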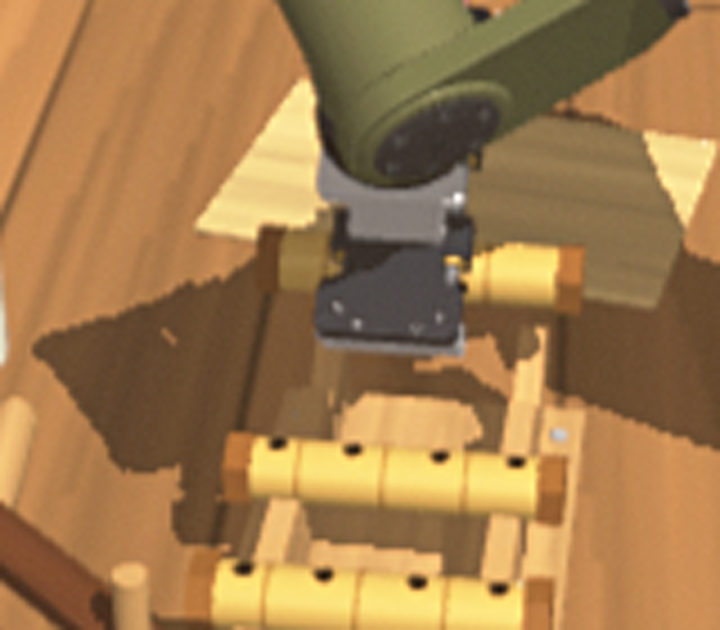

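>>> {"api": "servo_tool", "payload": {"series": [[0,-0.6,0.6,0,0,0],[-0.1,-1.2,1.4,0,0,0],[-0.1,-1.8,2.3,0,0,0],[-0.1,-2.3,3,0,0,0],[-0.1,-2.7,3.7,0,0,0],[-0.1,-3,4.1,0,0,0],[-0.1,-3.2,4.5,0,0,0],[-0.1,-3.4,4.8,0,0,0],[-0.1,-3.5,5,0,0,0],[-0.1,-3.5,5,0,0,0]]}}

```text
clock: 45.92
eef_pos: [513.3, 5.1, 59.0]
eef_rot: [2.565, -0.002, -0.052]
wrist_force: [0.0, -0.6, -1.6]
finger_gap: 31.2
```

Run:
```python
from h import *
st();n2=go((513.1,12.7,70.5),-3.3,-33,back=13.8)
crop(getcam("side","d30"),220,220,340,320,6,"c30")
```

```text
45.92 [513.3   5.1  59. ] [ 2.565e+00 -2.000e-03 -5.200e-02] F [ 0.  -0.6 -1.6] M [0.37 0.05 0.04] gap 31.2 j [ 0.22  0.52  1.7  -0.61  1.17  2.16]
tcp [512.7   5.2  58.9] d [-0.07 -0.01  0.  ] r [ 0.    -0.005  0.003] |d|cm 0.1 deg 0.3
```

View pics/c30.png

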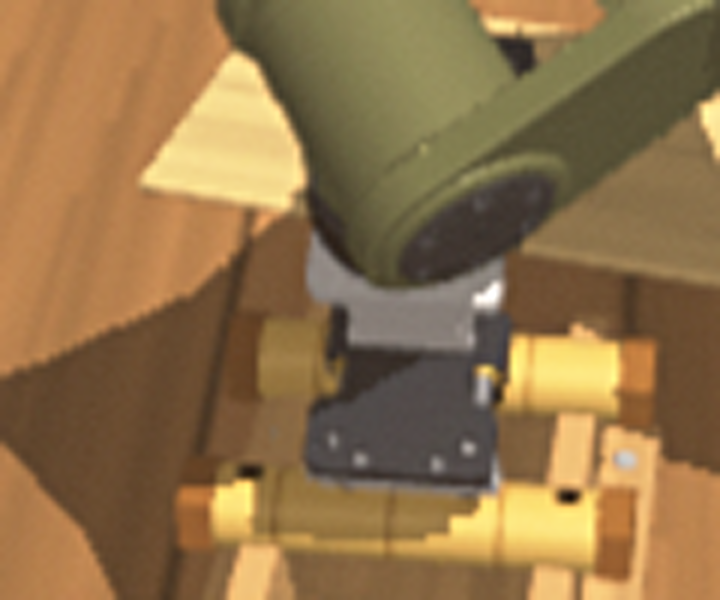

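Seated in the notch; release and retreat along the tool axis.

>>> {"api": "servo_tool", "payload": {"series": [[0,0,0,0,0,0],[0,0,0,0,0,0],[0,0,0,0,0,0],[0,0,0,0,0,0],[0,0,-0.5,0,0,0],[0,0,-2,0,0,0],[0,0,-4,0,0,0],[0,0,-6,0,0,0],[0,0,-8,0,0,0],[0,2,-11,0,0,0]], "gripper": 6}}

```text
clock: 46.8
eef_pos: [514.1, 49.7, 160.9]
eef_rot: [2.565, 0.002, -0.051]
wrist_force: [0.3, 0.1, -0.2]
finger_gap: 60.2
```

Run:
```python
from h import *
st();n=go((513.1,-30,190),-3.3,15);go((513.1,12.7,70),-3.3,62,n,back=-50)
crop(getcam("scene","s31"),340,200,460,300,6.6,"c31")
```

```text
46.8 [514.1  49.7 160.9] [ 2.565e+00  2.000e-03 -5.100e-02] F [ 0.3  0.1 -0.2] M [ 0.32  0.07 -0.03] gap 60.2 j [ 0.3   0.4   1.6  -0.55  1.39  2.09]
tcp [513.4 -25.1 171.8] d [0.3  6.86 3.16] r [0.839 0.001 0.007] |d|cm 7.6 deg 48.1
tcp [510.6 -31.4  93.5] d [-0.25  2.64  7.4 ] r [ 0.82 -0.    0.  ] |d|cm 7.9 deg 47.0
```

View pics/c31.png

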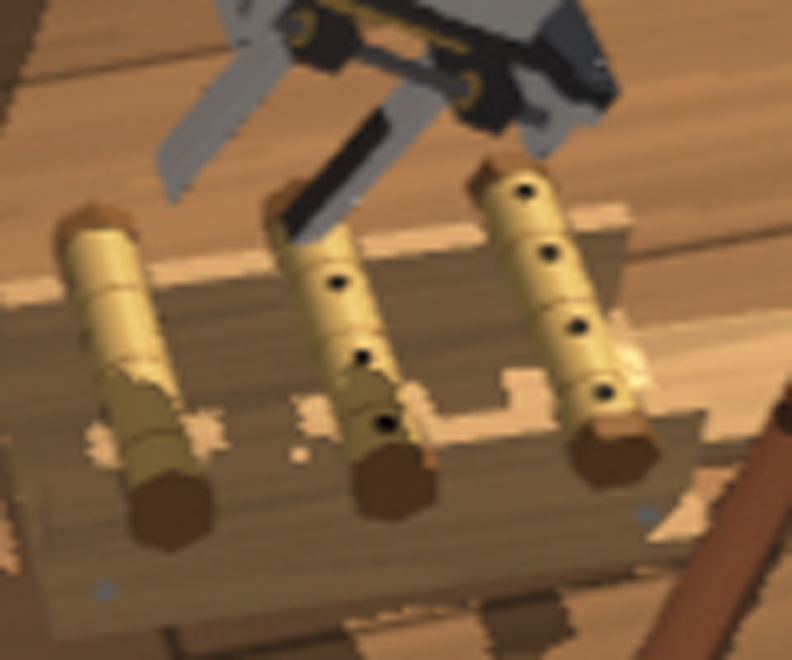

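>>> {"api": "servo_tool", "payload": {"series": [[0,0.8,-0.5,0.08,0,0],[0,1.6,-0.8,0.18,0,0],[0.1,2.4,-0.8,0.28,0,0],[0.1,3.2,-0.5,0.38,0,0],[0.2,4.1,0,0.48,0,0],[0.2,5,0.8,0.58,0,0],[0.3,6,1.8,0.68,0,0],[0.3,6.9,2.7,0.78,0,0],[0.3,6.9,3.2,0.84,0,0],[0.3,6.9,3.2,0.84,0,0]]}}

```text
clock: 47.68
eef_pos: [514.0, -29.1, 172.4]
eef_rot: [-2.874, -0.001, -0.056]
wrist_force: [-0.0, -0.3, -0.9]
finger_gap: 59.8
```

Run:
```python
from h import *
st();n=go((513.1,12.7,70),-3.3,62,back=-50);go((513.1,12.7,70),-3.3,62,n,back=16)
crop(getcam("side","d31"),220,220,340,320,6,"c32")
```

```text
47.68 [514.  -29.1 172.4] [-2.874e+00 -1.000e-03 -5.600e-02] F [-0.  -0.3 -0.9] M [ 0.02  0.08 -0.  ] gap 59.8 j [-0.27  0.27  1.66  0.27  1.28  1.27]
tcp [510.6 -31.4  93.5] d [-0.34  2.32  7.54] r [0.815 0.    0.002] |d|cm 7.9 deg 46.7
tcp [513.9  26.8  62.5] d [-0.  -0.   6.6] r [0. 0. 0.] |d|cm 6.6 deg 0.0
```

View pics/c32.png

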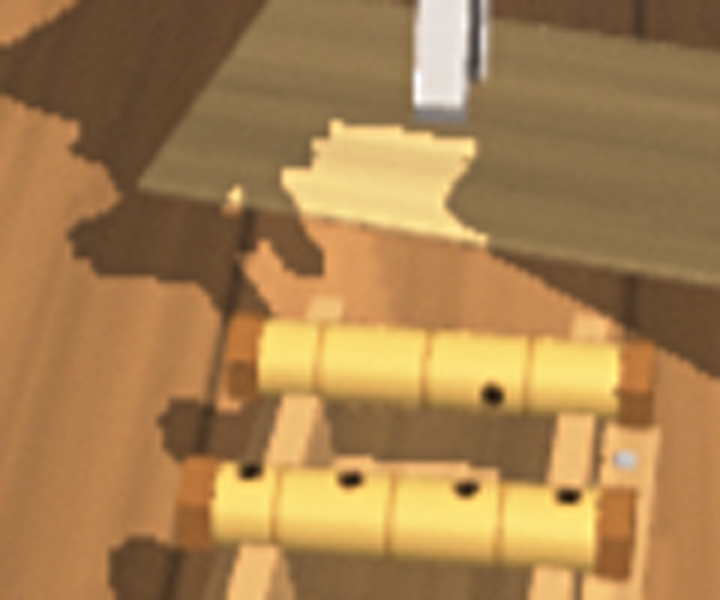

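Run:
```python
from h import *
b=load("d31")
f=lambda p:(220+p[0]/6,220+p[1]/6)
L=axpt(b,f((262,319)),f((259,393)),70);R=axpt(b,f((620,341)),f((616,415)),70);print(L,R)
print(roll(b,R,L,f((492,394))))
L=axpt(b,f((214,464)),f((211,540)),70);R=axpt(b,f((600,488)),f((596,565)),70);print(L,R)
for h in [(250,470),(349,479),(467,488),(568,496)]:print(roll(b,R,L,f(h)))
```

```text
[586.42086789  12.82992673  70.        ] [442.3820774   18.54925353  70.        ]
(np.float64(-89.70762455235253), np.float64(49.08948575037794))
[593.54543029 107.26261599  70.        ] [447.86717936 112.92451571  70.        ]
(np.float64(1.4585104713409827), np.float64(131.10643520062132))
(np.float64(-4.290988220507875), np.float64(93.56814593001336))
(np.float64(-7.265515140003), np.float64(49.20703104508524))
(np.float64(-10.208714525482982), np.float64(11.406285707661244))
```

>>> {"api": "servo_tool", "payload": {"series": [[0,0.2,0.5,0.1,0,0],[-0.1,0.5,1,0.2,0,0],[-0.1,0.8,1.8,0.3,0,0],[-0.2,1.1,2.7,0.4,0,0],[-0.2,1.4,3.7,0.5,0,0],[-0.3,1.7,4.8,0.6,0,0],[-0.3,2,6,0.7,0,0],[-0.3,2.3,7,0.78,0,0],[-0.3,2.3,7.5,0.815,0,0],[-0.3,2.3,7.5,0.815,0,0]]}}

```text
clock: 48.57
eef_pos: [510.6, -28.5, 92.6]
eef_rot: [-2.061, 0.003, -0.05]
wrist_force: [-0.9, 0.2, -0.0]
finger_gap: 59.6
```

Run:
```python
from h import *
st();n=go((513.1,12.7,70),-3.3,62,back=16)
crop(getcam("scene","s33"),300,150,480,300,4.4,"c33")
```

```text
48.57 [510.6 -28.5  92.6] [-2.061  0.003 -0.05 ] F [-0.9  0.2 -0. ] M [-0.29  0.13  0.02] gap 59.6 j [-0.56  0.67  1.65  0.88  1.57  0.7 ]
tcp [513.9  26.8  62.5] d [0.06 0.05 6.31] r [0.002 0.008 0.001] |d|cm 6.3 deg 0.5
```

View pics/c33.png

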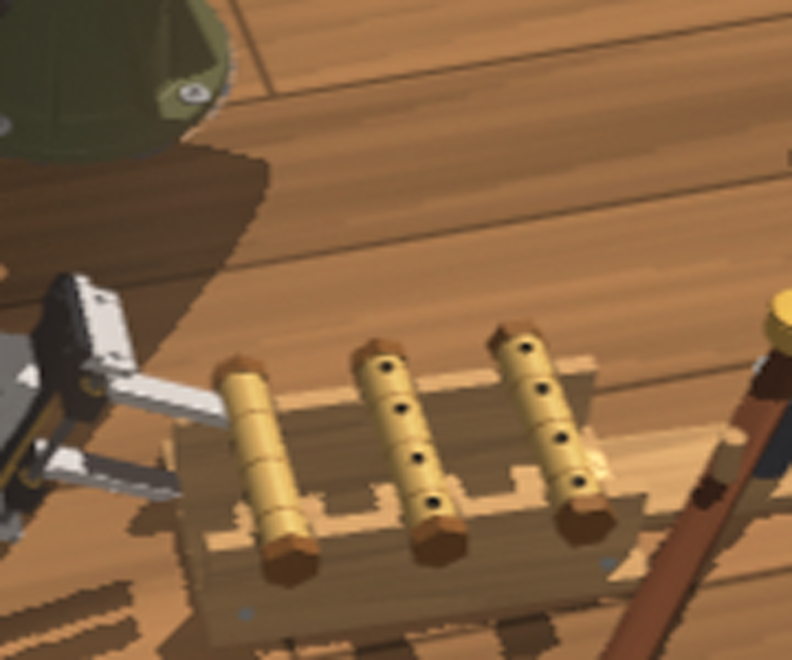

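>>> {"api": "servo_tool", "payload": {"series": [[0,0.05,0.8,0,0,0],[0,0.05,1.8,0,0,0],[0,0.05,2.8,0,0,0],[0,0.05,3.8,0,0,0],[0,0.05,4.8,0,0,0],[0,0.05,5.8,0,0,0],[0,0.05,6.3,0,0,0],[0,0.05,6.3,0,0,0],[0,0.05,6.3,0,0,0],[0,0.05,6.3,0,0,0]]}}

```text
clock: 49.45
eef_pos: [514.5, 25.4, 64.6]
eef_rot: [-2.063, -0.002, -0.052]
wrist_force: [-0.3, 0.0, 0.2]
finger_gap: 60.1
```

Run:
```python
from h import *
st();n=go((513.1,12.7,70),-3.3,62,back=16)
```

```text
49.45 [514.5  25.4  64.6] [-2.063e+00 -2.000e-03 -5.200e-02] F [-0.3  0.   0.2] M [-0.34  0.15 -0.01] gap 60.1 j [-0.47  0.69  1.71  0.95  1.47  0.67]
tcp [513.9  26.8  62.5] d [-0.07  0.12  0.22] r [0.004 0.003 0.005] |d|cm 0.3 deg 0.4
```

>>> {"api": "servo_tool", "payload": {"series": [[0,0,0,0,0,0],[0,0,0,0,0,0],[0,0,0,0,0,0],[0,0,0,0,0,0],[0,0,0,0,0,0],[0,0,0,0,0,0],[0,0,0,0,0,0],[0,0,0,0,0,0],[0,0,0,0,0,0],[0,0,0,0,0,0]], "gripper": 2.5}}

```text
clock: 50.28
eef_pos: [514.4, 25.6, 64.4]
eef_rot: [-2.063, -0.002, -0.052]
wrist_force: [-1.1, -2.9, -0.3]
finger_gap: 31.5
```

Run:
```python
from h import *
st();b=15
n=go((513.1,-5,140),-3.3,10,back=b);n=go((513.1,12.7,120),-3.3,-29,n,back=b);n=go((513.1,12.7,69.8),-3.3,-29,n,back=b)
crop(getcam("side","d33"),220,220,340,320,6,"c34")
```

```text
50.28 [514.4  25.6  64.4] [-2.063e+00 -2.000e-03 -5.200e-02] F [-1.1 -2.9 -0.3] M [-0.55  0.15  0.03] gap 31.5 j [-0.47  0.69  1.71  0.95  1.46  0.67]
tcp [513.2  -2.4 125.2] d [ 0.05 -4.04 -5.34] r [-0.904  0.001  0.006] |d|cm 6.7 deg 51.8
tcp [512.7   5.4 106.9] d [-0.1  -0.45  1.94] r [-0.681  0.     0.   ] |d|cm 2.0 deg 39.0
tcp [512.7   5.4  56.7] d [ 0.   -2.43  4.39] r [0. 0. 0.] |d|cm 5.0 deg 0.0
```

View pics/c34.png

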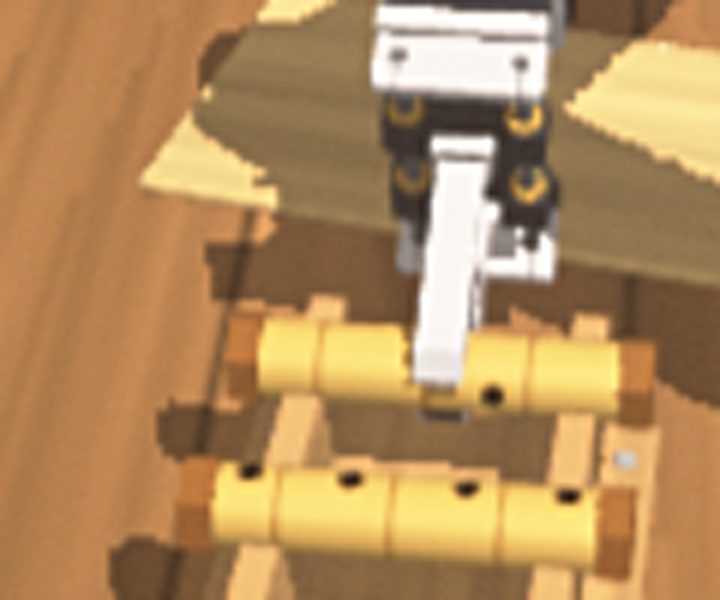

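>>> {"api": "servo_tool", "payload": {"series": [[0,-0.9,-0.6,0,0,0],[0,-2,-1.6,0,0,0],[0,-3.1,-2.8,-0.1,0,0],[0,-3.8,-3.8,-0.22,0,0],[0,-4,-4.8,-0.34,0,0],[0,-4,-5.3,-0.46,0,0],[0,-4,-5.3,-0.58,0,0],[0,-4,-5.3,-0.7,0,0],[0,-4,-5.3,-0.82,0,0],[0,-4,-5.3,-0.904,0,0]]}}

```text
clock: 51.17
eef_pos: [513.2, -1.7, 126.6]
eef_rot: [-2.973, -0.006, -0.052]
wrist_force: [-0.3, -0.1, -1.7]
finger_gap: 31.7
```

Run:
```python
from h import *
st();n=go((513.1,12.7,120),-3.3,-29,back=14)
```

```text
51.17 [513.2  -1.7 126.6] [-2.973 -0.006 -0.052] F [-0.3 -0.1 -1.7] M [-0.05  0.11  0.  ] gap 31.7 j [-0.16  0.3   1.72  0.19  1.14  1.38]
tcp [512.7   5.9 107.8] d [-0.1  -0.43  1.98] r [-0.675 -0.007  0.004] |d|cm 2.0 deg 38.7
```

>>> {"api": "servo_tool", "payload": {"series": [[0,0,0.2,-0.11,0,0],[0,-0.1,0.5,-0.22,0,0],[0,-0.2,0.8,-0.33,0,0],[0,-0.3,1.2,-0.44,0,0],[-0.1,-0.4,1.6,-0.55,0,0],[-0.1,-0.4,1.9,-0.64,0,0],[-0.1,-0.4,2,-0.675,-0.007,0],[-0.1,-0.4,2,-0.675,-0.007,0],[-0.1,-0.4,2,-0.675,-0.007,0],[-0.1,-0.4,2,-0.675,-0.007,0]]}}

```text
clock: 52.0
eef_pos: [512.3, 5.1, 106.3]
eef_rot: [2.643, 0.004, -0.054]
wrist_force: [0.4, -0.2, -0.2]
finger_gap: 31.3
```

Run:
```python
from h import *
st();n=go((513.1,12.7,70),-3.3,-29,back=14)
```

```text
52.0 [512.3   5.1 106.3] [ 2.643  0.004 -0.054] F [ 0.4 -0.2 -0.2] M [0.32 0.13 0.05] gap 31.3 j [ 0.18  0.42  1.69 -0.52  1.21  2.04]
tcp [512.7   5.9  57.8] d [ 0.06 -2.39  4.22] r [-0.008  0.002  0.005] |d|cm 4.9 deg 0.5
```

>>> {"api": "servo_tool", "payload": {"series": [[0,-0.5,0.9,0,0,0],[0,-1,1.8,0,0,0],[0,-1.4,2.5,0,0,0],[0,-1.7,3.1,0,0,0],[0,-2,3.6,0,0,0],[0,-2.2,3.9,0,0,0],[0,-2.3,4.1,0,0,0],[0,-2.4,4.2,-0.008,0,0],[0,-2.4,4.2,-0.008,0,0],[0,-2.4,4.2,-0.008,0,0]]}}

```text
clock: 52.83
eef_pos: [512.1, 5.8, 57.9]
eef_rot: [2.632, 0.005, -0.054]
wrist_force: [-1.7, -5.1, 2.9]
finger_gap: 31.2
```

Run:
```python
from h import *
st();n=go((513.1,12.7,70),-3.3,-29,back=14)
```

```text
52.83 [512.1   5.8  57.9] [ 2.632  0.005 -0.054] F [-1.7 -5.1  2.9] M [-0.75  0.45 -0.37] gap 31.2 j [ 0.19  0.5   1.71 -0.55  1.13  2.1 ]
tcp [512.7   5.9  57.8] d [ 0.06 -0.02  0.01] r [0.004 0.002 0.006] |d|cm 0.1 deg 0.4
```

>>> {"api": "servo_tool", "payload": {"series": [[0,0,0,0,0,0],[0,0,0,0,0,0],[0,0,0,0,0,0],[0,0,0,0,0,0],[0,0,-0.5,0,0,0],[0,0,-2,0,0,0],[0,0,-4,0,0,0],[0,0,-6,0,0,0],[0,0,-8,0,0,0],[0,2,-11,0,0,0]], "gripper": 6}}

```text
clock: 53.67
eef_pos: [513.3, 43.7, 161.9]
eef_rot: [2.633, 0.009, -0.052]
wrist_force: [0.5, -0.2, 0.4]
finger_gap: 60.1
```

Run:
```python
from h import *
st();n=go((515,-60,300),86.7)
```

```text
53.67 [513.3  43.7 161.9] [ 2.633  0.009 -0.052] F [ 0.5 -0.2  0.4] M [0.2  0.06 0.05] gap 60.1 j [ 0.26  0.38  1.61 -0.49  1.36  2.03]
tcp [515.  -60.  281.2] d [ 0.6  14.86 -5.38] r [ 0.393  0.404 -1.526] |d|cm 15.8 deg 93.2
```

>>> {"api": "servo_tool", "payload": {"series": [[0,1.2,-1,0.03,0.03,-0.11],[0,2.5,-2,0.06,0.06,-0.23],[0,4,-3,0.09,0.09,-0.345],[0.1,5.5,-4,0.12,0.12,-0.46],[0.2,7,-4.8,0.148,0.152,-0.575],[0.3,8.6,-5.3,0.178,0.183,-0.69],[0.4,10.2,-5.4,0.207,0.213,-0.805],[0.5,11.8,-5.4,0.237,0.244,-0.92],[0.6,13.4,-5.4,0.267,0.274,-1.035],[0.6,14.9,-5.4,0.296,0.304,-1.15]]}}

```text
clock: 54.5
eef_pos: [515.4, -62.3, 284.0]
eef_rot: [3.025, 0.076, 1.137]
wrist_force: [0.2, 0.7, 0.3]
finger_gap: 59.8
```

Run:
```python
from h import *
st();n=go((515,-45,300),86.7)
```

```text
54.5 [515.4 -62.3 284. ] [3.025 0.076 1.137] F [0.2 0.7 0.3] M [ 0.07  0.04 -0.03] gap 59.8 j [-0.14  0.13  1.55 -0.11  1.37  0.31]
tcp [515.  -45.  281.2] d [ 1.57 -0.77  0.07] r [ 0.101  0.096 -0.371] |d|cm 1.8 deg 22.7
```

>>> {"api": "servo_tool", "payload": {"series": [[0.5,-0.2,0,0.03,0.03,-0.11],[1,-0.5,0,0.06,0.06,-0.23],[1.6,-0.8,0,0.09,0.09,-0.33],[1.6,-0.8,0,0.101,0.096,-0.371],[1.6,-0.8,0,0.101,0.096,-0.371],[1.6,-0.8,0,0.101,0.096,-0.371],[1.6,-0.8,0,0.101,0.096,-0.371],[1.6,-0.8,0,0.101,0.096,-0.371],[1.6,-0.8,0,0.101,0.096,-0.371],[1.6,-0.8,0,0.101,0.096,-0.371]]}}

```text
clock: 55.33
eef_pos: [515.0, -44.0, 280.8]
eef_rot: [-3.141, 0.002, 1.506]
wrist_force: [0.2, -0.2, -0.9]
finger_gap: 59.9
```

Run:
```python
from h import *
st();c=getcam("wrist","w8");crop(c,210,0,410,240,3,"c35")
```

```text
55.33 [515.  -44.  280.8] [-3.141e+00  2.000e-03  1.506e+00] F [ 0.2 -0.2 -0.9] M [ 0.03  0.02 -0.  ] gap 59.9 j [-0.15  0.18  1.5  -0.    1.47 -0.09]
```

View pics/c35.png

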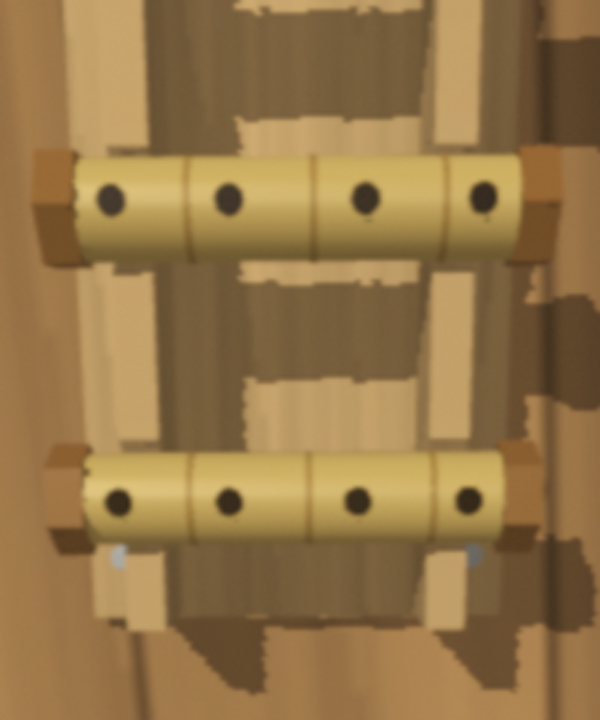

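Run:
```python
from h import *
a=load("w8")
f=lambda p:(210+p[0]/3,p[1]/3)
for E,H in [([(100,156),(100,266),(500,154),(500,260)],[(111,200),(229,200),(366,198),(484,197)]),([(110,455),(110,546),(480,452),(480,541)],[(119,503),(229,502),(358,502),(469,501)])]:
    R=axpt(a,f(E[0]),f(E[1]),70);L=axpt(a,f(E[2]),f(E[3]),70);print(R,L)
    for h in H: print(roll(a,R,L,f(h)))
```

```text
[455.76055049 109.56236664  70.        ] [590.21260234 102.02445598  70.        ]
(np.float64(-0.32992710210156323), np.float64(6.573268240110425))
(np.float64(0.9447861906768122), np.float64(44.5824807549222))
(np.float64(0.3034060683930497), np.float64(88.71798489262525))
(np.float64(0.5169007323923475), np.float64(126.71693467626798))
[448.80082031  14.53044303  70.        ] [580.77997986   7.2678977   70.        ]
(np.float64(1.0894088619451705), np.float64(5.94775522574547))
(np.float64(1.319257036564349), np.float64(43.662778469225294))
(np.float64(3.0023229449221547), np.float64(87.88059334129788))
(np.float64(3.2455237957745955), np.float64(125.92859784357924))
```

Run:
```python
from h import *
a=getcam("scene","s40");b=getcam("side","d40")
crop(a,400,200,510,340,5,"c36");crop(b,150,270,310,430,4.5,"c37")
```

```text
(no output)
```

View pics/c36.png

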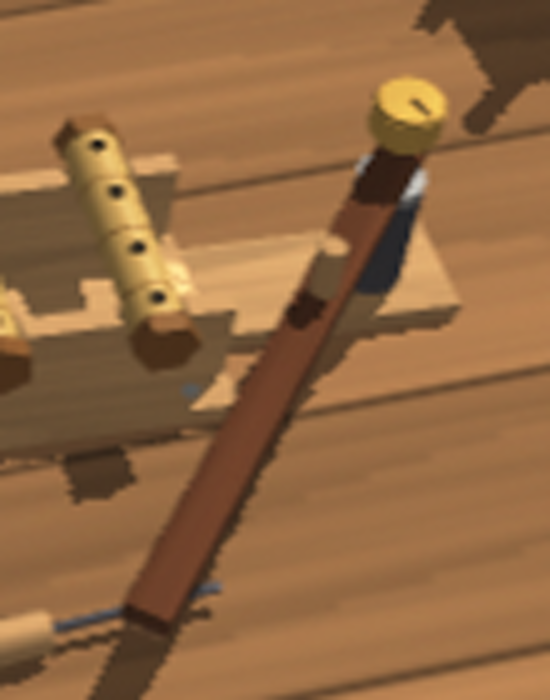

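View pics/c37.png

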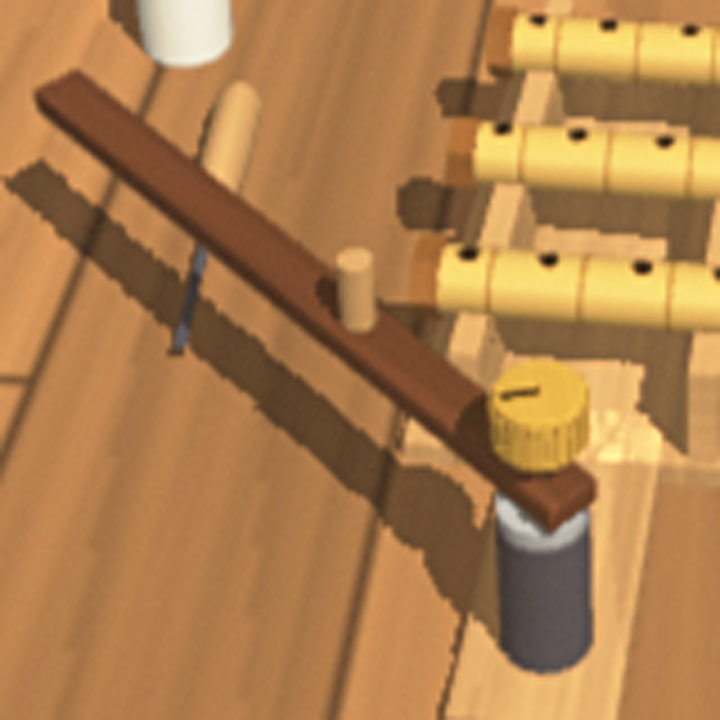

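View pics/s40.png

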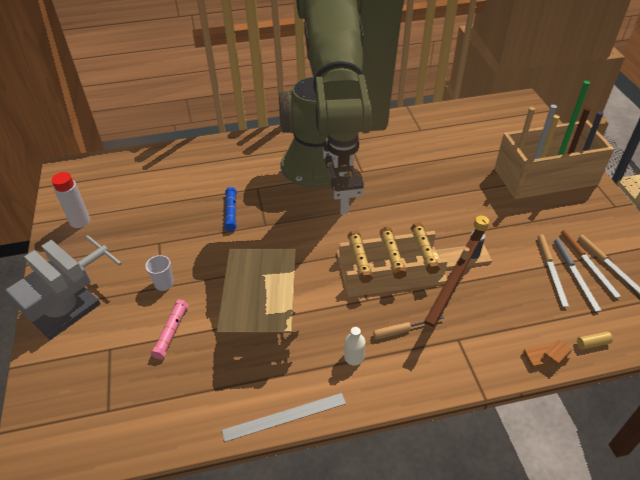

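Run:
```python
from h import *
a=load("s40");b=load("d40")
A=lambda u,v:ray(a,400+u/5,200+v/5);B=lambda u,v:ray(b,150+u/4.5,270+v/4.5)
pt=tri([A(335,246),B(355,257)]);pb=tri([A(322,294),B(357,322)]);k=tri([A(411,100),B(541,388)])
print(pt,pb,k);d=pt-k;print(np.linalg.norm(d[:2]),np.degrees(np.arctan2(d[1],d[0])))
th=-42.
n=go((pt[0],pt[1],210),138);n=go((pt[0],pt[1],138),138,0,n)
```

```text
[619.87080963 277.31150269 146.19495656] [621.14549322 276.30732589 108.73003653] [531.6762462  357.84456887 152.68967108]
119.43138518290351 -42.400128626060926
tcp [619.9 277.3 191.2] d [32.77  8.39  8.87] r [-0.002  0.002 -0.902] |d|cm 35.0 deg 51.7
tcp [619.9 277.3 119.2] d [-0.  -0.   7.2] r [0. 0. 0.] |d|cm 7.2 deg 0.0
```

>>> {"api": "servo_tool", "payload": {"series": [[2,0.5,0,0,0,-0.09],[5.5,1.4,0,0,0,-0.18],[9,2.3,0,0,0,-0.27],[12.7,3.2,0,0,0,-0.36],[16.4,4.2,0,0,0,-0.45],[20,5.1,0.5,0,0,-0.54],[23.7,6.1,2,0,0,-0.63],[27.4,7,4,0,0,-0.72],[30.5,7.8,6,0,0,-0.81],[32.8,8.4,8,0,0,-0.902]], "gripper": 5}}

```text
clock: 56.32
eef_pos: [620.0, 280.5, 198.4]
eef_rot: [-3.139, 0.001, 2.414]
wrist_force: [0.2, -0.2, 0.3]
finger_gap: 50.0
```

Run:
```python
from h import *
st();go((620,277.3,140),138)
c=getcam("wrist","w9")
```

```text
56.32 [620.  280.5 198.4] [-3.139e+00  1.000e-03  2.414e+00] F [ 0.2 -0.2  0.3] M [ 0.01 -0.06  0.01] gap 50.0 j [ 0.37  0.61  1.1  -0.    1.44 -0.47]
tcp [620.  277.3 121.2] d [-0.21 -0.22  7.72] r [-0.002  0.001  0.006] |d|cm 7.7 deg 0.3
```

View pics/w9.png

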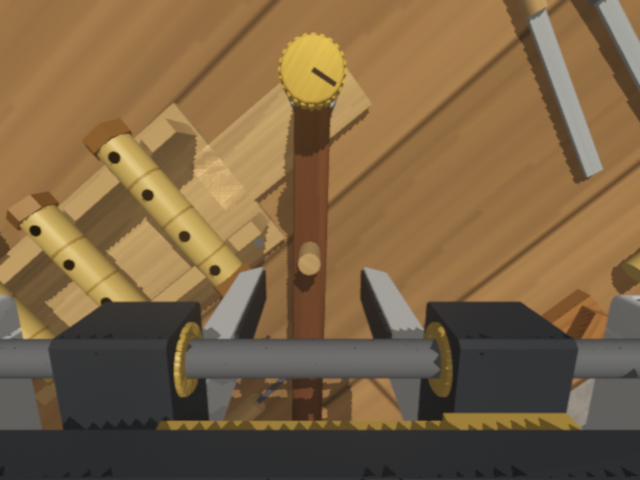

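>>> {"api": "servo_tool", "payload": {"series": [[-0.1,-0.1,0.5,0,0,0],[-0.2,-0.2,1.5,0,0,0],[-0.2,-0.2,3,0,0,0],[-0.2,-0.2,4.5,0,0,0],[-0.2,-0.2,6,0,0,0],[-0.2,-0.2,7,0,0,0],[-0.2,-0.2,7.7,0,0,0],[-0.2,-0.2,7.7,0,0,0],[-0.2,-0.2,7.7,0,0,0],[-0.2,-0.2,7.7,0,0,0]]}}

```text
clock: 57.2
eef_pos: [620.4, 274.6, 124.1]
eef_rot: [-3.141, 0.002, 2.408]
wrist_force: [-0.1, -0.3, 1.2]
finger_gap: 50.3
```

>>> {"api": "servo_tool", "payload": {"series": [[0,0,0,0,0,0],[0,0,0,0,0,0],[0,0,0,0,0,0],[0,0,0,0,0,0],[0,0,0,0,0,0],[0,0,0,0,0,0],[0,0,0,0,0,0],[0,0,0,0,0,0],[0,0,0,0,0,0],[0,0,0,0,0,0]], "gripper": 1}}

```text
clock: 58.03
eef_pos: [620.0, 274.7, 122.9]
eef_rot: [-3.14, 0.001, 2.408]
wrist_force: [-0.0, 0.1, -0.2]
finger_gap: 15.3
```

Run:
```python
from h import *
st();a=load("w9");k=onz(a,313,70,152);print(k)
s=read_state();p=s['eef_pos'];R0=Ro.from_euler('xyz',s['eef_rot'])
K=np.array([531.7,357.8]);d=p[:2]-K;r=np.hypot(*d);th0=np.arctan2(d[1],d[0]);print(r,np.degrees(th0))
for t in [10,20,30,40,50,51,53]:
    th=th0-np.radians(t);q=np.array([*(K+r*np.array([np.cos(th),np.sin(th)])),p[2]])
    print(t,(R0.inv().apply(q-p)/10).round(2),np.radians(t).round(3))
```

```text
58.03 [620.  274.7 122.9] [-3.140e+00  1.000e-03  2.408e+00] F [-0.   0.1 -0.2] M [ 0.09 -0.2  -0.05] gap 15.3 j [ 0.36  0.66  1.2  -0.    1.29 -0.47]
[534.86293101 356.37229089 152.        ]
121.29805397872593 -43.25024599957261
10 [ 0.23 -2.1   0.  ] 0.175
20 [ 0.82 -4.13  0.01] 0.349
30 [ 1.76 -6.03  0.01] 0.524
40 [ 3.01 -7.73  0.01] 0.698
50 [ 4.53 -9.2   0.01] 0.873
51 [ 4.7  -9.33  0.01] 0.89
53 [ 5.04 -9.58  0.01] 0.925
```

>>> {"api": "servo_tool", "payload": {"series": [[0.05,-1.05,0,0,0,0.087],[0.23,-2.1,0,0,0,0.175],[0.5,-3.1,0,0,0,0.262],[0.82,-4.13,0,0,0,0.349],[1.25,-5.1,0,0,0,0.436],[1.76,-6.03,0,0,0,0.524],[2.35,-6.9,0,0,0,0.611],[3.01,-7.73,0,0,0,0.698],[3.74,-8.5,0,0,0,0.785],[3.74,-8.5,0,0,0,0.785]]}}

```text
clock: 58.87
eef_pos: [533.9, 237.3, 123.0]
eef_rot: [-3.14, 0.001, 1.618]
wrist_force: [-0.1, 5.5, -1.9]
finger_gap: 15.4
```

Run:
```python
from h import *
st()
s=read_state();p=s['eef_pos'];R0=Ro.from_euler('xyz',s['eef_rot'])
K=np.array([531.7,357.8]);d=p[:2]-K;r=np.hypot(*d);th0=np.arctan2(d[1],d[0]);print(r,np.degrees(th0))
for t in [2,4,5,6,7,8]:
    th=th0-np.radians(t);q=np.array([*(K+r*np.array([np.cos(th),np.sin(th)])),p[2]])
    print(t,(R0.inv().apply(q-p)/10).round(2),np.radians(t).round(3))
```

```text
58.87 [533.9 237.3 123. ] [-3.140e+00  1.000e-03  1.618e+00] F [-0.1  5.5 -1.9] M [ 1.19  0.05 -0.18] gap 15.4 j [ 0.36  0.45  1.51 -0.    1.18  0.31]
120.50649366771302 -88.96581975485458
2 [ 0.02 -0.42  0.  ] 0.035
4 [ 0.05 -0.84  0.  ] 0.07
5 [ 0.08 -1.05  0.  ] 0.087
6 [ 0.1  -1.26  0.  ] 0.105
7 [ 0.13 -1.47  0.  ] 0.122
8 [ 0.17 -1.67  0.  ] 0.14
```

>>> {"api": "servo_tool", "payload": {"series": [[0.01,-0.21,0,0,0,0.017],[0.02,-0.42,0,0,0,0.035],[0.04,-0.63,0,0,0,0.05],[0.05,-0.84,0,0,0,0.07],[0.08,-1.05,0,0,0,0.087],[0.08,-1.05,0,0,0,0.087],[0.08,-1.05,0,0,0,0.087],[0.08,-1.05,0,0,0,0.087],[0.08,-1.05,0,0,0,0.087],[0.08,-1.05,0,0,0,0.087]]}}

```text
clock: 59.7
eef_pos: [525.2, 237.6, 123.1]
eef_rot: [3.141, 0.0, 1.537]
wrist_force: [3.7, 6.0, -2.4]
finger_gap: 15.3
```

Run:
```python
from h import *
st()
```

```text
59.7 [525.2 237.6 123.1] [3.141 0.    1.537] F [ 3.7  6.  -2.4] M [ 1.22 -0.8  -0.04] gap 15.3 j [ 0.36  0.44  1.54 -0.    1.17  0.4 ]
```

>>> {"api": "servo_tool", "payload": {"series": [[0,-0.1,0,0,0,0.01],[0,-0.2,0,0,0,0.02],[0,-0.3,0,0,0,0.02],[0,-0.3,0,0,0,0.02],[0,-0.3,0,0,0,0.02],[0,-0.3,0,0,0,0.02],[0,-0.3,0,0,0,0.02],[0,-0.3,0,0,0,0.02],[0,-0.3,0,0,0,0.02],[0,-0.3,0,0,0,0.02]]}}

```text
clock: 60.53
eef_pos: [523.1, 237.9, 123.5]
eef_rot: [3.139, -0.0, 1.517]
wrist_force: [10.6, 7.8, -4.7]
finger_gap: 15.2
```

Run:
```python
from h import *
st();crop(getcam("scene","s41"),320,180,500,310,4.4,"c38")
```

```text
60.53 [523.1 237.9 123.5] [ 3.139 -0.     1.517] F [10.6  7.8 -4.7] M [ 1.45 -2.02 -0.02] gap 15.2 j [ 0.36  0.43  1.54 -0.    1.17  0.42]
```

View pics/c38.png

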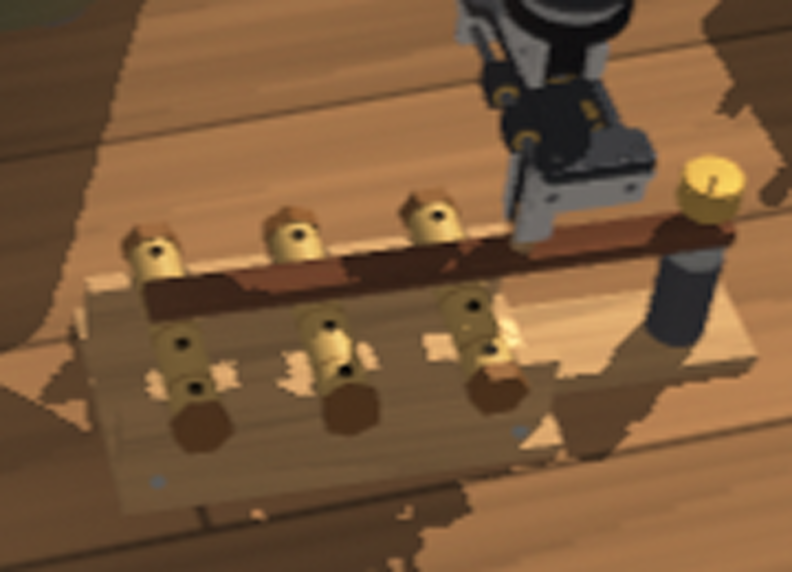

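>>> {"api": "servo_tool", "payload": {"series": [[0,0,0,0,0,0],[0,0,0,0,0,0],[0,0,0,0,0,0],[0,0,0,0,0,0],[0,0,-1,0,0,0],[0,0,-3,0,0,0],[0,0,-5,0,0,-0.1],[0,0,-7,0,0,-0.22],[1,0,-8,0,0,-0.34],[2,0,-8,0,0,-0.46]], "gripper": 5}}

```text
clock: 61.42
eef_pos: [523.8, 257.4, 206.8]
eef_rot: [3.139, 0.002, 1.982]
wrist_force: [0.7, 0.2, -0.6]
finger_gap: 50.0
```

Run:
```python
from h import *
st()
P1=np.array([620,274.7]);P3=np.array([525.2,237.6]);m=(P1+P3)/2;v=P3-P1;h=np.sqrt(120**2-(v@v)/4);n=np.array([v[1],-v[0]])/np.linalg.norm(v);print(m+n*h,m-n*h)
a=getcam("scene","s42");b=getcam("side","d42");w=getcam("wrist","w10")
crop(a,440,190,510,240,8,"c39");crop(b,210,310,310,410,6,"c40")
n=go((532.3,357.3,200),246)
```

```text
61.42 [523.8 257.4 206.8] [3.139e+00 2.000e-03 1.982e+00] F [ 0.7  0.2 -0.6] M [ 0.05 -0.03  0.06] gap 50.0 j [ 0.39  0.37  1.42 -0.    1.34 -0.02]
[532.99675057 357.34644329] [612.20324943 154.95355671]
tcp [532.3 357.3 181.2] d [8.84 4.81 2.19] r [-3.000e-03 -1.000e-03 -2.319e+00] |d|cm 10.3 deg 132.9
```

View pics/c39.png

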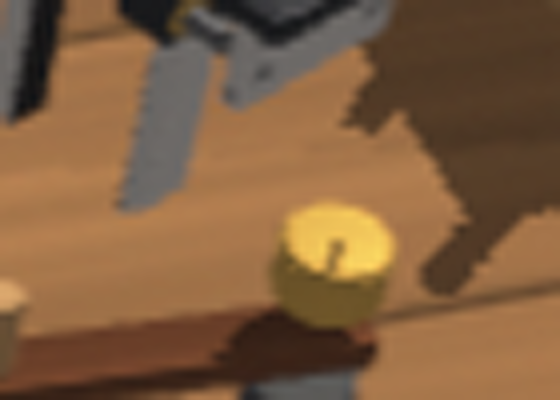

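View pics/c40.png

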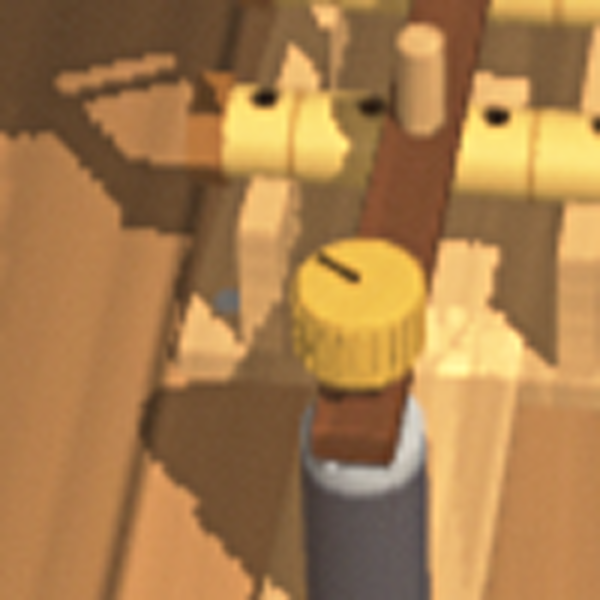

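View pics/w10.png

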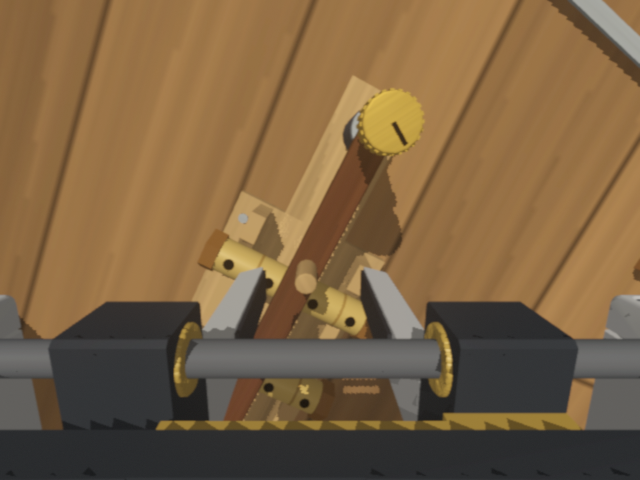

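>>> {"api": "servo_tool", "payload": {"series": [[0.8,0.4,-1,0,0,-0.12],[1.8,0.9,-1,0,0,-0.24],[2.8,1.4,-1,0,0,-0.36],[3.8,2,-1,0,0,-0.48],[4.8,2.6,-1,0,0,-0.6],[5.8,3.2,-1,0,0,-0.72],[6.8,3.8,-1,0,0,-0.84],[7.8,4.3,-1,0,0,-0.96],[8.8,4.8,-1,0,0,-1.08],[8.8,4.8,-1,0,0,-1.2]], "gripper": 6}}

```text
clock: 62.4
eef_pos: [532.0, 357.7, 212.2]
eef_rot: [-3.139, -0.002, -3.105]
wrist_force: [-0.2, -0.0, 0.4]
finger_gap: 59.8
```

>>> {"api": "servo_tool", "payload": {"series": [[0,0,0,0,0,-0.12],[0,0,0,0,0,-0.24],[0,0,0,0,0,-0.36],[0,0,0,0,0,-0.48],[0,0,0,0,0,-0.6],[0,0,0,0,0,-0.72],[0,0,0,0,0,-0.84],[0,0,0,0,0,-0.96],[0,0,0,0,0,-1.08],[0,0,0,0,0,-1.08]]}}

```text
clock: 63.23
eef_pos: [532.3, 356.2, 212.5]
eef_rot: [3.141, -0.003, -2.025]
wrist_force: [-0.9, 0.5, -0.2]
finger_gap: 60.1
```

Run:
```python
from h import *
st();s=read_state();y=np.degrees(s['eef_rot'][2]);n=go((532.8,357.3,142),y)
```

```text
63.23 [532.3 356.2 212.5] [ 3.141e+00 -3.000e-03 -2.025e+00] F [-0.9  0.5 -0.2] M [ 0.14  0.02 -0.02] gap 60.1 j [ 0.53  0.5   1.22 -0.    1.42 -2.15]
tcp [532.8 357.3 123.2] d [-0.15  0.    8.93] r [ 0.    -0.003 -0.   ] |d|cm 8.9 deg 0.2
```

>>> {"api": "servo_tool", "payload": {"series": [[-0.1,0,1.5,0,0,0],[-0.15,0,3,0,0,0],[-0.15,0,4.5,0,0,0],[-0.15,0,6,0,0,0],[-0.15,0,7.2,0,0,0],[-0.15,0,8.2,0,0,0],[-0.15,0,8.9,0,0,0],[-0.15,0,8.9,0,0,0],[-0.15,0,8.9,0,0,0],[-0.15,0,8.9,0,0,0]]}}

```text
clock: 64.07
eef_pos: [533.3, 358.2, 124.7]
eef_rot: [-3.141, -0.001, -2.028]
wrist_force: [0.5, 0.1, -0.0]
finger_gap: 60.0
```

Run:
```python
from h import *
st();s=read_state();y=np.degrees(s['eef_rot'][2]);n=go((532.8,357.3,142),y)
```

```text
64.07 [533.3 358.2 124.7] [-3.141e+00 -1.000e-03 -2.028e+00] F [ 0.5  0.1 -0. ] M [0.18 0.01 0.03] gap 60.0 j [ 0.54  0.57  1.32 -0.    1.25 -2.15]
tcp [532.8 357.3 123.2] d [0.1  0.   0.15] r [-0.001 -0.001  0.   ] |d|cm 0.2 deg 0.1
```

>>> {"api": "servo_tool", "payload": {"series": [[0,0,0,0,0,0],[0,0,0,0,0,0],[0,0,0,0,0,0],[0,0,0,0,0,0],[0,0,0,0,0,0],[0,0,0,0,0,0],[0,0,0,0,0,0],[0,0,0,0,0,0],[0,0,0,0,0,0],[0,0,0,0,0,0]], "gripper": 3, "grip_force": 45}}

```text
clock: 64.9
eef_pos: [533.5, 357.9, 124.2]
eef_rot: [-3.14, -0.002, -2.027]
wrist_force: [5.0, -2.9, 2.3]
finger_gap: 37.4
```

Run:
```python
from h import *
st()
```

```text
64.9 [533.5 357.9 124.2] [-3.140e+00 -2.000e-03 -2.027e+00] F [ 5.  -2.9  2.3] M [-0.31 -0.85  0.01] gap 37.4 j [ 0.53  0.58  1.32 -0.    1.24 -2.15]
```

>>> {"api": "servo_tool", "payload": {"series": [[0,0,0,0,0,0.1],[0,0,0,0,0,0.22],[0,0,0,0,0,0.34],[0,0,0,0,0,0.46],[0,0,0,0,0,0.58],[0,0,0,0,0,0.7],[0,0,0,0,0,0.82],[0,0,0,0,0,0.94],[0,0,0,0,0,1.06],[0,0,0,0,0,1.18]]}}

```text
clock: 65.73
eef_pos: [534.1, 357.2, 124.2]
eef_rot: [-3.139, 0.002, 3.07]
wrist_force: [7.7, -7.7, 2.7]
finger_gap: 37.3
```

Run:
```python
from h import *
st();crop(getcam("side","d43"),210,280,310,410,6,"c41")
```

```text
65.73 [534.1 357.2 124.2] [-3.139e+00  2.000e-03  3.070e+00] F [ 7.7 -7.7  2.7] M [-1.02 -1.55 -0.01] gap 37.3 j [ 0.53  0.58  1.32 -0.    1.24 -0.96]
```

>>> {"api": "servo_tool", "payload": {"series": [[0,0,0,0,0,0.12],[0,0,0,0,0,0.24],[0,0,0,0,0,0.36],[0,0,0,0,0,0.48],[0,0,0,0,0,0.6],[0,0,0,0,0,0.72],[0,0,0,0,0,0.84],[0,0,0,0,0,0.92],[0,0,0,0,0,1],[0,0,0,0,0,1]]}}

```text
clock: 66.62
eef_pos: [533.9, 356.5, 124.2]
eef_rot: [-3.14, 0.004, 2.07]
wrist_force: [4.9, -11.2, 3.7]
finger_gap: 37.0
```

Run:
```python
from h import *
st();crop(getcam("side","d44"),210,280,310,410,6,"c42")
```

```text
66.62 [533.9 356.5 124.2] [-3.14   0.004  2.07 ] F [  4.9 -11.2   3.7] M [-1.99 -1.17 -0.02] gap 37.0 j [ 0.53  0.58  1.32 -0.    1.25  0.04]
```

View pics/c42.png

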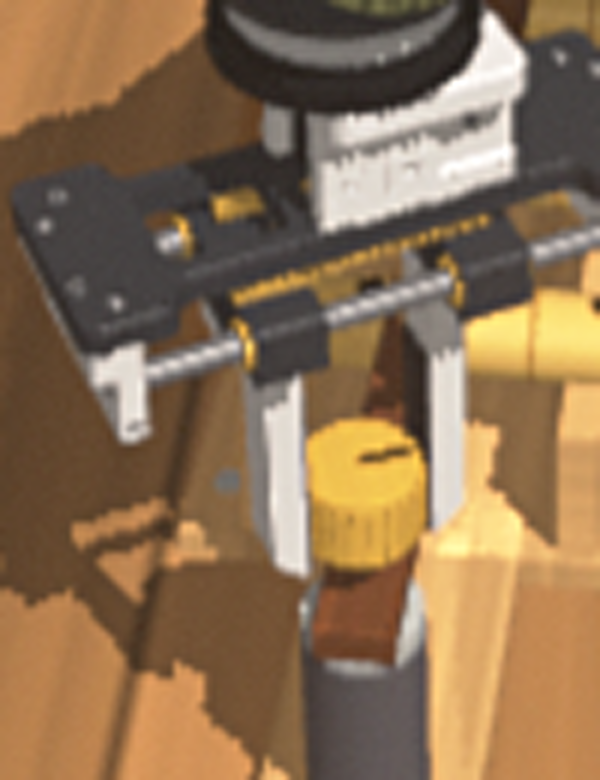

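>>> {"api": "servo_tool", "payload": {"series": [[0,0,0,0,0,0.04],[0,0,0,0,0,0.08],[0,0,0,0,0,0.12],[0,0,0,0,0,0.16],[0,0,0,0,0,0.2],[0,0,0,0,0,0.24],[0,0,0,0,0,0.28],[0,0,0,0,0,0.32],[0,0,0,0,0,0.36],[0,0,0,0,0,0.4]]}}

```text
clock: 67.5
eef_pos: [533.3, 357.7, 124.4]
eef_rot: [-3.141, 0.002, 1.675]
wrist_force: [1.2, -1.9, 3.1]
finger_gap: 37.7
```

Run:
```python
from h import *
st();print(read_state()['effort'].round(2))
```

```text
67.5 [533.3 357.7 124.4] [-3.141e+00  2.000e-03  1.675e+00] F [ 1.2 -1.9  3.1] M [-0.25 -0.44  0.76] gap 37.7 j [ 0.53  0.57  1.32 -0.    1.25  0.43]
[  0.61 -64.31 -32.17   0.68   0.29  -0.28]
```

>>> {"api": "servo_tool", "payload": {"series": [[0,0,0,0,0,0.03],[0,0,0,0,0,0.06],[0,0,0,0,0,0.09],[0,0,0,0,0,0.12],[0,0,0,0,0,0.15],[0,0,0,0,0,0.18],[0,0,0,0,0,0.2],[0,0,0,0,0,0.2],[0,0,0,0,0,0.2],[0,0,0,0,0,0.2]]}}

```text
clock: 68.33
eef_pos: [533.4, 360.0, 124.5]
eef_rot: [3.14, -0.002, 1.478]
wrist_force: [6.6, 10.6, -1.0]
finger_gap: 37.2
```

Run:
```python
from h import *
st();print(read_state()['effort'].round(2));crop(getcam("side","d45"),210,300,310,400,6,"c43")
```

```text
68.33 [533.4 360.  124.5] [ 3.140e+00 -2.000e-03  1.478e+00] F [ 6.6 10.6 -1. ] M [ 2.27 -1.3   0.57] gap 37.2 j [0.54 0.58 1.32 0.   1.24 0.63]
[ -4.15 -66.36 -29.32  -1.37   3.03   0.54]
```

View pics/c43.png

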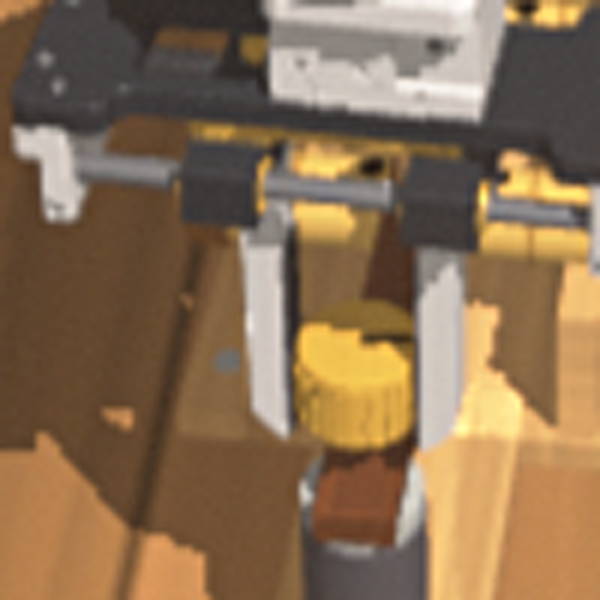

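>>> {"api": "servo_tool", "payload": {"series": [[0,0,0,0,0,0],[0,0,0,0,0,0],[0,0,0,0,0,0],[0,0,0,0,0,-0.1],[0,0,0,0,0,-0.2],[0,-0.1,0,0,0,-0.3],[-0.1,-0.1,0,0,0,-0.4],[-0.2,-0.1,0,0,0,-0.5],[-0.2,-0.1,0,0,0,-0.6],[-0.2,-0.1,0,0,0,-0.6]], "gripper": 6}}

```text
clock: 69.22
eef_pos: [531.5, 355.9, 123.6]
eef_rot: [-3.139, 0.001, 2.081]
wrist_force: [-0.4, 0.4, -1.0]
finger_gap: 60.0
```

Run:
```python
from h import *
st();s=read_state();y=np.degrees(s['eef_rot'][2]);n=go((532.8,357.6,142),y);crop(getcam("side","d46"),210,300,310,400,6,"c44");crop(getcam("scene","s46"),320,180,500,310,4.4,"c45")
```

```text
69.22 [531.5 355.9 123.6] [-3.139e+00  1.000e-03  2.081e+00] F [-0.4  0.4 -1. ] M [-0.02 -0.03 -0.04] gap 60.0 j [ 0.53  0.57  1.33 -0.    1.24  0.02]
tcp [532.8 357.6 123.2] d [0.08 0.19 0.04] r [-0.003  0.001 -0.   ] |d|cm 0.2 deg 0.2
```

View pics/c44.png

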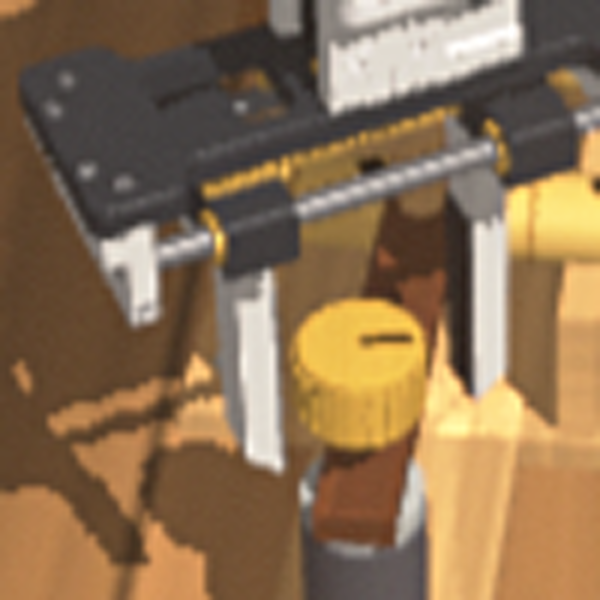

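View pics/c45.png

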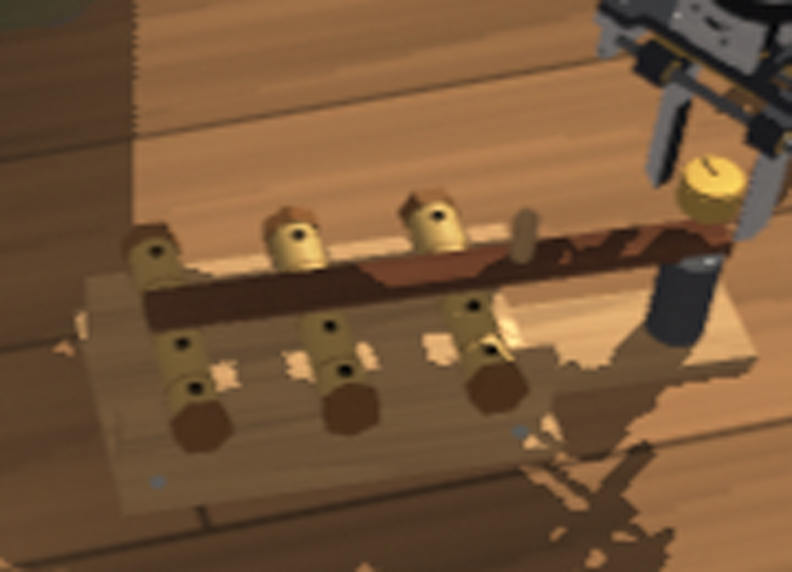

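>>> {"api": "servo_tool", "payload": {"series": [[0.1,0.2,0,0,0,0],[0.1,0.2,0,0,0,0],[0.1,0.2,0,0,0,0],[0.1,0.2,0,0,0,0],[0.1,0.2,0,0,0,0],[0.1,0.2,0,0,0,0],[0.1,0.2,0,0,0,0],[0.1,0.2,0,0,0,0],[0.1,0.2,0,0,0,0],[0.1,0.2,0,0,0,0]], "gripper": 3, "grip_force": 60}}

```text
clock: 70.15
eef_pos: [532.9, 358.0, 123.7]
eef_rot: [-3.14, 0.001, 2.076]
wrist_force: [-1.7, 0.4, 0.3]
finger_gap: 37.4
```

>>> {"api": "servo_tool", "payload": {"series": [[0,0,0,0,0,0.02],[0,0,0,0,0,0.04],[0,0,0,0,0,0.06],[0,0,0,0,0,0.08],[0,0,0,0,0,0.1],[0,0,0,0,0,0.12],[0,0,0,0,0,0.14],[0,0,0,0,0,0.15],[0,0,0,0,0,0.15],[0,0,0,0,0,0.15]]}}

```text
clock: 70.98
eef_pos: [533.8, 356.2, 123.8]
eef_rot: [-3.14, 0.005, 1.924]
wrist_force: [2.9, -11.3, 1.8]
finger_gap: 36.9
```

Run:
```python
from h import *
st()
```

```text
70.98 [533.8 356.2 123.8] [-3.14   0.005  1.924] F [  2.9 -11.3   1.8] M [-2.41 -0.7   0.95] gap 36.9 j [ 0.53  0.58  1.32 -0.    1.25  0.18]
```

>>> {"api": "servo_tool", "payload": {"series": [[0,0,0,0,0,0.02],[0,0,0,0,0,0.04],[0,0,0,0,0,0.06],[0,0,0,0,0,0.08],[0,0,0,0,0,0.1],[0,0,0,0,0,0.12],[0,0,0,0,0,0.14],[0,0,0,0,0,0.15],[0,0,0,0,0,0.15],[0,0,0,0,0,0.15]]}}

```text
clock: 71.82
eef_pos: [533.9, 354.9, 123.8]
eef_rot: [-3.139, 0.007, 1.773]
wrist_force: [1.8, -21.3, 4.2]
finger_gap: 37.2
```

Run:
```python
from h import *
st();crop(getcam("side","d47"),210,300,310,400,6,"c46")
```

```text
71.82 [533.9 354.9 123.8] [-3.139  0.007  1.773] F [  1.8 -21.3   4.2] M [-4.17 -0.25  0.19] gap 37.2 j [ 0.53  0.58  1.32 -0.01  1.25  0.33]
```

View pics/c46.png

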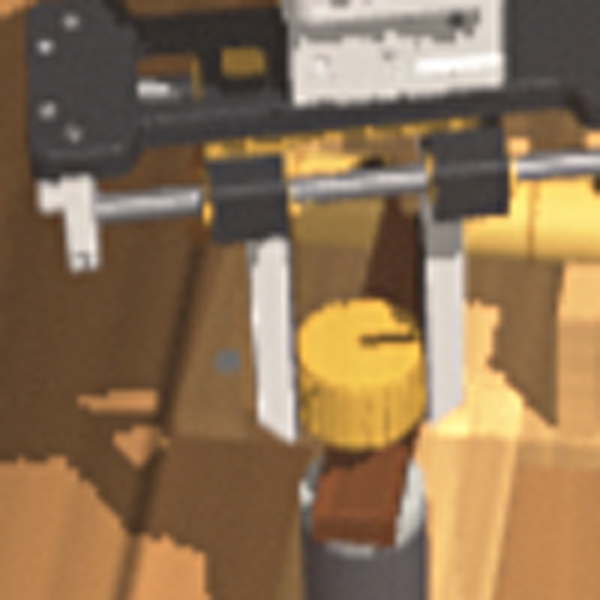

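>>> {"api": "servo_tool", "payload": {"series": [[0,0,0,0,0,0],[0,0,0,0,0,0],[0,0,0,0,0,0],[0,0,0,0,0,0],[0,0,-1,0,0,0],[0,0,-3,0,0,0],[0,0,-6,0,0,0],[0,0,-9,0,0,0],[0,0,-12,0,0,0],[0,0,-15,0,0,0]], "gripper": 6}}

```text
clock: 72.7
eef_pos: [532.8, 358.4, 276.3]
eef_rot: [-3.141, 0.001, 1.776]
wrist_force: [-0.0, -0.3, 0.2]
finger_gap: 59.8
```

>>> {"api": "servo_tool", "payload": {"series": [[-2,0,0,0,0,0],[-5,0,0,0,0,0],[-9,0,0,0,0,0],[-13,0,0,0,0,0],[-17,0,0,0,0,0],[-20,0,0,0,0,0],[-22,0,0,0,0,0],[-22,0,0,0,0,0],[-22,0,0,0,0,0],[-22,0,0,0,0,0]]}}

```text
clock: 73.53
eef_pos: [577.9, 143.7, 274.7]
eef_rot: [-3.141, 0.002, 1.777]
wrist_force: [-0.6, -0.5, -0.1]
finger_gap: 59.9
```

Run:
```python
from h import *
st();a=getcam("scene","s50");b=getcam("side","d50");w=getcam("wrist","w50");crop(a,320,180,500,310,4.4,"c50");crop(b,190,210,350,410,3,"c51")
```

```text
73.53 [577.9 143.7 274.7] [-3.141e+00  2.000e-03  1.777e+00] F [-0.6 -0.5 -0.1] M [ 0.03 -0.04 -0.02] gap 59.9 j [ 0.18  0.36  1.28 -0.    1.5  -0.02]
```

View pics/c50.png

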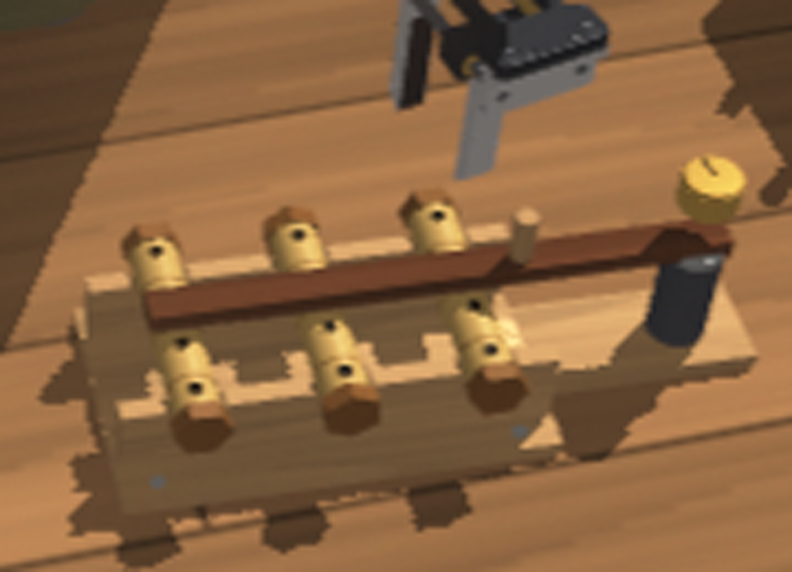

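View pics/c51.png

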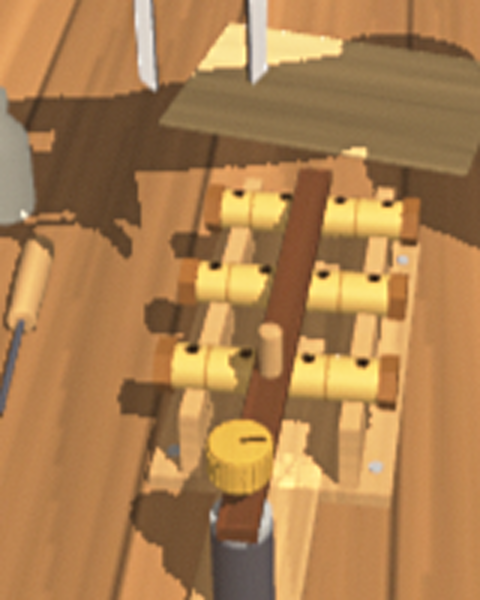

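View pics/w50.png

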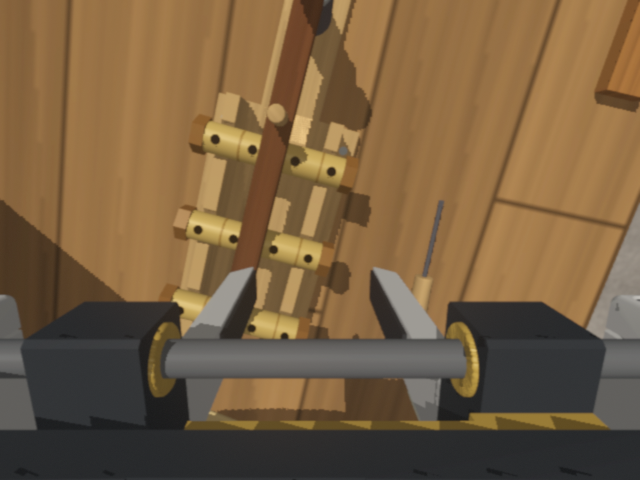

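Run:
```python
from h import *
a=load("s50");b=load("d50")
print(tri([ray(a,320+526/4.4,180+213/4.4),ray(b,190+269/3,210+330/3)]))
tip=onz(a,320+148/4.4,180+300/4.4,103);print(tip)
tip2=onz(b,190+316/3,210+171/3,103);K=np.array([532.8,357.3]);d=tip2[:2]-K;print(tip2,np.linalg.norm(d),np.degrees(np.arctan2(d[1],d[0])))
p=np.hstack([load("d40")['pixels'][260:350,220:350],b['pixels'][260:350,220:350]])[:,:,::-1]
cv2.imwrite("pics/c52.png",cv2.resize(p,None,fx=3,fy=3,interpolation=cv2.INTER_CUBIC))
```

```text
[524.13293973 238.67281399 137.90190567]
[507.4693535   -4.85111869 103.        ]
[509.95813809   3.33430447 103.        ] 354.70193721629073 -93.69225087725367
```

View pics/c52.png

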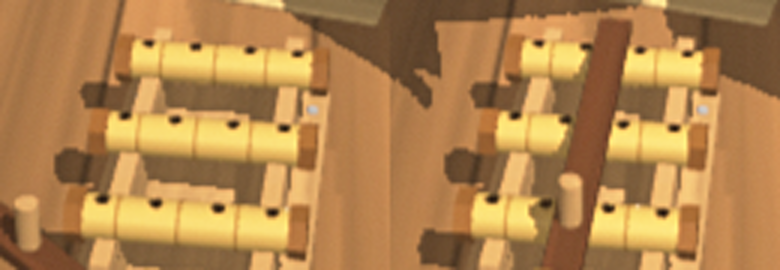

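>>> {"api": "servo_tool", "payload": {"series": [[2,0,0,0,0,0],[5,0,0,0,0,0],[8,0,0,0,0,0],[11,0,0,0,0,0],[11,0,0,0,0,0],[11,0,0,0,0,0],[11,0,0,0,0,0],[11,0,0,0,0,0],[11,0,0,0,0,0],[11,0,0,0,0,0]]}}

```text
clock: 74.52
eef_pos: [555.8, 249.9, 274.1]
eef_rot: [-3.14, 0.002, 1.775]
wrist_force: [-0.3, -0.3, 1.2]
finger_gap: 60.1
```

Run:
```python
from h import *
st();w=getcam("wrist","w51");o=load("w10")
u,v=proj(w,(532.8,357.3,154)).astype(int);u2,v2=proj(o,(532.8,357.3,154)).astype(int);print(u,v,u2,v2)
f=lambda c,u,v:cv2.resize(c['pixels'][max(v-45,0):max(v-45,0)+90,u-45:u+45,::-1],(400,400),interpolation=cv2.INTER_CUBIC)
cv2.imwrite("pics/c53.png",np.hstack([f(o,u2,v2),f(w,u,v)]))
```

```text
74.52 [555.8 249.9 274.1] [-3.140e+00  2.000e-03  1.775e+00] F [-0.3 -0.3  1.2] M [-0.04  0.01 -0.04] gap 60.1 j [ 0.36  0.4   1.23 -0.    1.51  0.16]
311 97 391 118
```

View pics/c53.png

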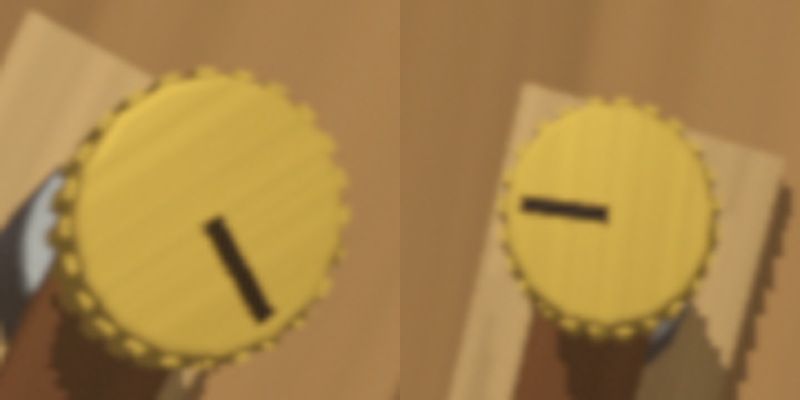

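Run:
```python
from cell import sign_off
print(sign_off())
```

```text
the job is handed in; nothing more can be done
None
```

All three bamboo flutes are lying in the cradle, one to a notch, with finger holes up. The hold-down bar is across them and the thumbscrew is tightened to its stop. I handed the job in at about 75 s of the 210 s.

- **Flutes:** all three started nearly upside-down, so I rolled each by regripping it at different tilts in its notch. The middle flute had been knocked about 4 cm on the board, and I re-measured it before picking it up. After its first placing it was about 7° off, so I corrected it.
- **Hole angles:** seen from above, the finger holes are within about 2–3° of straight up: left about 2°, middle about 0.5°, right about 2°. The side camera gave noisier readings, up to about 10° for one hole on the middle flute; I trusted the overhead view. Holes still in sight looked unchanged after tightening.
- **Bar:** I swung it until the push force jumped to about 10 N. Its direction measures −93.7°, against −93.3° for the cradle.
- **Screw:** the torque rose from about 0.02 to 0.76 N m. Regripping at 60 N gave 0.95 N m before the pads slipped, and the knob turned no further.
- **Small disagreement:** the knob's mark turned about 2.35 rad. To end at 3.0 it must have started at about 0.6, the very top of the stated range. The bar's height and the mark's final direction both fit fully seated.

I left the glue bottle, tin, screwdriver and the pink and blue look-alikes alone, though I did not measure their positions afterwards.

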